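Set the gate's stop screw to the setting block and load the nest

ROBOT

A 6-joint arm with a two-finger parallel gripper is mounted at the origin on a cart in front of the work surface, level with it; the furniture and walls round the work are solid. World frame = base frame: x ahead of the robot, y to its left, z up, the work surface at z = 0. Lengths are in mm, angles in rad, forces in N, time in s.
With the tool pointing down it reaches from about 400 to 925 mm from the base axis. Payload 3.4 kg.
Tool frame: the origin (TCP) lies midway between the tips of the shut fingers; the grasp point (between the pads) lies 19 mm behind it; z points along the fingers, y is the direction in which the jaws open and shut (so a half turn about z gives the same grasp; the last joint's range is limited). The gripper opens to 85 mm and grips with 20 to 120 N. Pads are 22 mm wide; open, the fingers measure 114 mm over their backs; the gripper's body (76 mm by 85 mm) begins 54 mm behind the grasp point. The pads swing forward as they close: fully open they stand 13 mm farther back than shut.
Start: joints at [-1.248, 0.307, 1.506, -0, 1.328, -0.073], TCP at [222.197, -530.339, 231.305] pointing down, gripper open.
Joint ranges: [-3.12, 3.12], [-1.05, 2.28], [0.14, 2.33], [-1.42, 4.57], [0.1, 2.73], [-2.68, 2.68]. Speed limits (rad/s): [2.57, 2.57, 3.14, 3.14, 3.14, 3.14].

INTERFACE

Orientations are given as a unit quaternion [w, x, y, z].
In Python, from bench import manip gives the robot as it stands.
- The arm moves only by the tool jog_arm, never from a script. Its argument "plan" is a list of rows, each a list of 2 entries, a list of its own where there are three numbers: the shift along the tool's x, y, z in mm, then the turn about the tool's z in degrees. In form: [[[dx, dy, dz], spin], ...]. A call has 1 to 8 rows; each row shifts and turns the commanded pose from where the row before left it, along the tool's axes as they then stand; what a row does not reach is not made up. A row lasts 1/12 s, in which the tool goes at most 41.7 mm and 7.16 degrees, less where a joint would pass 70% of its speed; a pose out of reach is approached as far as the arm can. A call with a gripper value outside its range is refused whole. "claw" is the closure, from 0 (fully open) to 1 (shut), set as the call begins (left out, the last holds). The fingers move at their own pace and stop on an object; "force" is the grip in N (left out, the last holds). Time passes only in rows, so rows that do not move let the fingers close. It gives the time, the measured TCP pose, the force and the opening at its end, in the units of the state.
- manip.observe(): the state, without advancing time (a new reading comes with each control period).
- manip.snapshot(name): name is "scene" or "top"; returns (picture, depth): 420x560x3 uint8, red, green, blue; 420x560 float32, mm along the optical axis (not along the pixel's ray), 0 where there is no reading.
- manip.get_calibration(name): a dict with "fx", "fy", "cx", "cy" (pixels), "k1" (the pictures are not rectified: a ray, as slopes to the right and down, at radius r is drawn at 1 + k1 r^2 times it, then the intrinsics apply), "rvec" (rotation vector, rad) and "tvec" (3), from world to camera coordinates, as OpenCV has them. Camera axes: x right, y down, z forward; pixel columns grow to the right and rows downward; lengths in mm; the calibration is good to about 2 mm. A picture is of the moment at which its call begins. get_calibration takes no time and is no camera call.
- manip.finish_job(): hands the job in, once; it reports no verdict.
The state is a dict: "time": time; "joints": joint angles; "qd": joint speeds; "effort": joint torques, N m; "eef_pos": TCP position; "eef_rot": TCP orientation; "wrist_force": force on the tool from outside, world axes, zero at the start; "moment": the same for the moment, N m; "width": finger opening in mm.
Only numpy, scipy, OpenCV 4.12 (cv2) and the standard library are available. Lean on these libraries where they do the work, as an engineer would, in place of code of your own. Each camera call takes 0.05 s, during which the arm holds its last target.

TASK

Set up the stop gate for a batch: slide the setting block fully home under the stop screw, plain end first, then turn the screw with the driver until its spring nose just drags on the block, touching it but pushed in by no more than about half of its 6 mm. Leave the screw at that setting, lay the setting block back flat in its tray, stand the driver back in its stand, and seat every jaw blank that is there flat and square in a nest pocket, one to a pocket. Turn the screw only with the driver, never with the fingers, and leave the small parts case and the bit tube where they lie.

Things in the scene. Friction and masses are not known exactly. Their poses are not given: they have to be found in the camera images.
- gate: Fixed grey C-frame stop gate on a steel base plate 230 x 90 x 12 (x -130..+100). Origin on the bench under the screw axis; +x points from the throat's mouth into the column, whose face at x +35 is the end stop. Arm above: 38 wide, x from -22 back, z 62..84. Two fences (to z 22) make a channel along x, y -17..+17, from x -45 to +35, flared to 46 wide at its mouth at x -72.
- gauge_place (a point): Point on top of the base plate where the middle of the setting block's underside lies when it is pushed home against the column (35 mm towards the throat's mouth from the screw axis; the block's front end then touches the column). Axes as the gate.
- stop_screw (a joint): Turn of the stop screw, rad, 0 to 8.6; grows clockwise seen from above and lowers the spindle 10 mm a turn. Stays where it is left (friction 0.06 N m). At 0 the nose tip is 28 above the base plate's top, so on the 20 mm setting block the nose touches at 5.0 rad; from there it is pushed up into the spindle, 1.59 mm per rad. Starts at 1.0 to 3.2.
- slot (a point): Middle of the top face of the stop screw's slotted head (36 mm across); it turns and sinks with the screw. The slot runs along this point's x axis right across the head, 7 wide, 9 deep from this point. At 0 rad this point is 107 above the bench.
- spindle: The threaded steel spindle, 13 thick, that carries the slotted head above the arm and the spring nose below it. Origin at the spindle's lower end, on the axis.
- nose: Brass spring nose, 9 mm thick, under the spindle: a plunger that stands 10 mm out of the spindle's end when free and can be pushed up 6 mm against a spring of 1 N per mm. Origin at its tip (lowest point).
- gauge: Loose aluminium setting block, a bar 140 (x) x 30 (y) x 20 (z), about 200 g, with a grip tab standing on it. Origin at the middle of its underside; +x is its plain front end, which goes into the throat; the tab stands near the other end.
- gauge_tab (a point): Middle of the setting block's grip tab: tab 34 long (x) x 14 thick (y) x 28 high (z 20..48 above the block's underside); grip across its 14 mm. The point is 45 mm behind (-x of) the block's middle, 34 above the block's underside. Axes as the block.
- tray_in (a point): Centre of the inner floor of the fixed grey tray, the setting block's home: 190 (x) x 80 (y) outside, walls 4 thick and 14 high, floor 4 thick. The block starts in it, lying along the tray's x.
- driver: Loose screwdriver, 120 g, standing upright in its stand; origin at its blade's tip, z along it up to the grip. Blade 22 wide (x) x 3 thick (y) x 14 long, round shank, a collar 40 across at 52..58 above the tip, then a black grip 26 (x) x 18 (y) from 58 to 114 above the tip.
- driver_grip (a point): Middle of the driver's grip, 88 above the tip, on the axis; grip it across its 18 mm (y). x is the width of the blade, z points up.
- driver_tip (a point): Tip of the driver's blade, on the axis. Axes as the driver.
- stand_top (a point): Centre of the top of the fixed wooden driver stand, 56 above the bench: a block 56 x 56 with a square hole 30 x 30 down to 3 above the bench. The driver's collar rests on its top, the tip then 4 above the bench.
- pocket_0 (a point): Floor of the left (+y) pocket of the fixed aluminium nest plate (80 x 178 x 13; pockets 56 apart along its y): centre of a T-shaped pocket 7 deep that takes one jaw blank with 1.5 mm play all round, the tongue towards this point's +x. Floor 6 above the bench.
- pocket_1 (a point): Floor of the middle pocket of the fixed aluminium nest plate (80 x 178 x 13; pockets 56 apart along its y): centre of a T-shaped pocket 7 deep that takes one jaw blank with 1.5 mm play all round, the tongue towards this point's +x. Floor 6 above the bench.
- pocket_2 (a point): Floor of the right (-y) pocket of the fixed aluminium nest plate (80 x 178 x 13; pockets 56 apart along its y): centre of a T-shaped pocket 7 deep that takes one jaw blank with 1.5 mm play all round, the tongue towards this point's +x. Floor 6 above the bench.
- blank_a_mid (a point): Loose dark steel jaw blank, one of up to three alike (may be absent). From above a T: wide part 30 long (x) x 34 (y), tongue at +x 20 long x 16; 50 long in all, 12 thick. On top along x a rib 12 wide (y), 36 long, 14 high, its middle 2 mm towards -x: grip across its 12 mm. 26 high, 150 g. This point: middle of the 50 mm length, 13 above the underside; z up.
- blank_b_mid (a point): Loose dark steel jaw blank, one of up to three alike (may be absent). From above a T: wide part 30 long (x) x 34 (y), tongue at +x 20 long x 16; 50 long in all, 12 thick. On top along x a rib 12 wide (y), 36 long, 14 high, its middle 2 mm towards -x: grip across its 12 mm. 26 high, 150 g. This point: middle of the 50 mm length, 13 above the underside; z up.
- blank_c_mid (a point): Loose dark steel jaw blank, one of up to three alike (may be absent). From above a T: wide part 30 long (x) x 34 (y), tongue at +x 20 long x 16; 50 long in all, 12 thick. On top along x a rib 12 wide (y), 36 long, 14 high, its middle 2 mm towards -x: grip across its 12 mm. 26 high, 150 g. This point: middle of the 50 mm length, 13 above the underside; z up.
- bit_tube: Bystander: loose tube of bits, 33 x 78 x 33, behind the work; origin at its underside.
- small_case: Bystander: small clear parts case, 77 x 64 x 20, in front on the left; origin at its underside.
There are look-alikes about, which are no part of the job. Leave any orange or turquoise look-alike of the driver alone.

How it is judged:
By the outcome, as a careful person would: the job done as asked, in the order asked, and still so for the second after the job is handed in, with the robot touching nothing.
Of blank_a, blank_b, blank_c only 1 to 3 are there at a start; the rules pass over those that are not, and their reading is None.
At some moment in a run one of blank_a, blank_b, blank_c may be knocked a few centimetres aside while the robot is not near it.
It also fails if it takes over 210 s, if anything falls off the work surface, if the arm or the gripper's body presses on something with over 40 N, if the wrist force passes 120 N, or if a joint passes its speed limit or range.

## Working session

There is one attempt and no reset: what is moved stays moved. The work goes in short steps, Python scripts to look and compute and a tool call to move; the robot and the scene stay as the last step left them, time stands still between calls to the robot, and variables do not carry over. Pictures are saved under pics/ and viewed, and the job is handed in when it is done.

Besides the shell and the picture viewer there is one more tool, called after "Call:" by a JSON object that holds its "op" and its "data". jog_arm: Moves the arm, as the interface text tells. Its arguments: {"type":"object","properties":{"plan":{"type":"array"},"claw":{"type":"number"},"force":{"type":"number"}},"required":["plan"]}

```bash
ls; mkdir -p pics
python3 - <<'E'
from bench import manip
import cv2
print(manip.observe())
for n in ["scene","top"]:
    p,d=manip.snapshot(n); cv2.imwrite(f"pics/{n}0.png",cv2.resize(p[:,:,::-1],(800,600),interpolation=cv2.INTER_CUBIC))
    import numpy as np
    np.savez(f"pics/{n}0.npz",p=p,d=d)
    print(n,manip.get_calibration(n))
E
```

```text
pics
{'time': 0.0, 'joints': array([-1.24746727e+00,  3.07575247e-01,  1.50764567e+00, -1.34045042e-05,
        1.32841222e+00, -7.34731266e-02]), 'qd': array([-0.00093898,  0.00030259, -0.00119777, -0.00148392, -0.00047942,
       -0.00044046]), 'effort': array([ 3.23437425e-04, -4.57552350e+01, -2.51917380e+01,  7.84925959e-06,
        1.33438536e-02, -2.17169770e-05]), 'eef_pos': array([ 221.98903362, -529.67540178,  230.39021653]), 'eef_rot': array([-1.01148043e-03,  9.80382151e-01,  1.97103521e-01, -1.33579481e-04]), 'wrist_force': array([-0.50221452, -0.38200253, -0.05543957]), 'moment': array([-0.01843783,  0.02830057, -0.00547309]), 'width': 85.1876024529469}
scene {'fx': 398.77668872605113, 'fy': 398.77668872605113, 'cx': 280.9054502256051, 'cy': 210.5608858628503, 'k1': -0.033307239685831755, 'rvec': array([ 1.22508257, -2.33078329,  0.9243507 ]), 'tvec': array([332.38117235, 401.91401471, 829.82266894])}
top {'fx': 506.00788382402504, 'fy': 506.00788382402504, 'cx': 282.3441638098625, 'cy': 201.43330218605445, 'k1': -0.16953233393458383, 'rvec': array([ 2.12444169, -2.08408092,  0.24033569]), 'tvec': array([  -3.58104499,  591.83228259, 1400.64496413])}
```

View pics/scene0.png

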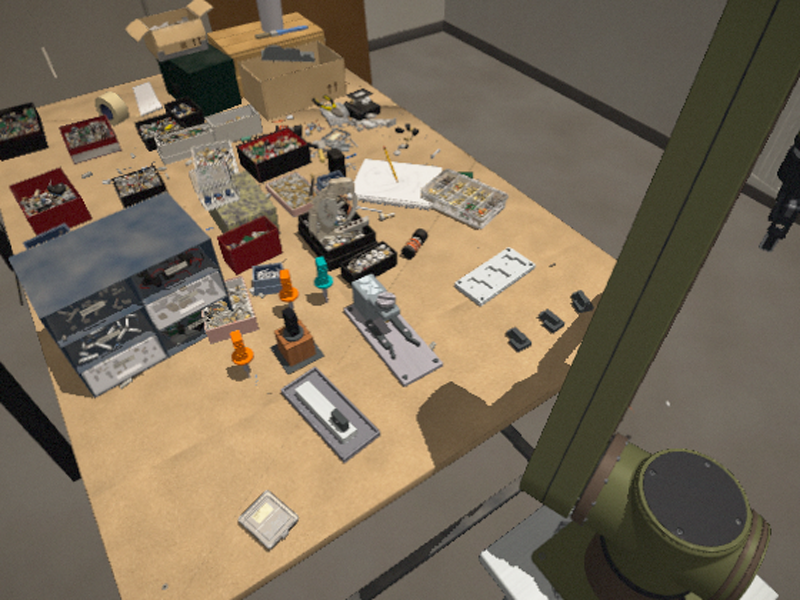

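View pics/top0.png

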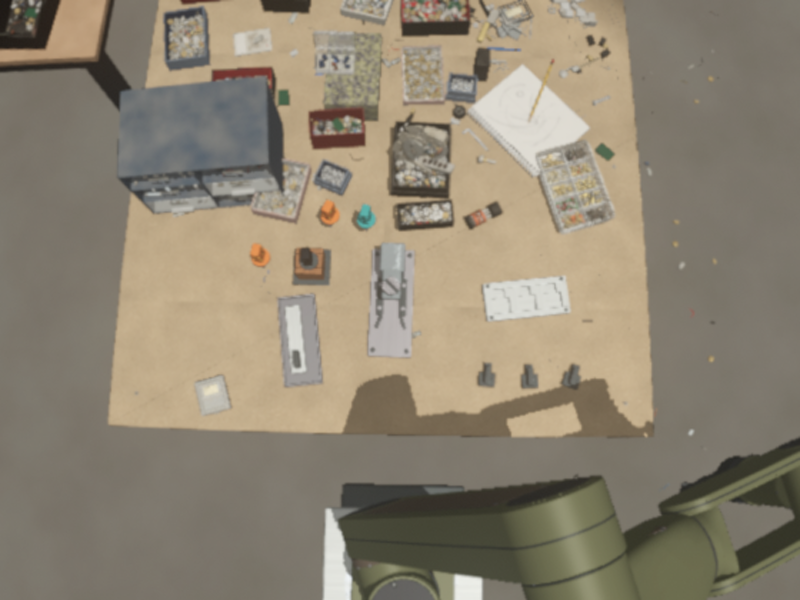

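Both views show the same layout. In the top picture (800x600 pixels):
- gate (391,300)
- tray and setting block (299,340)
- stand with the black driver (311,262); the orange (329,212) and (260,255) and turquoise (365,216) ones are look-alikes
- nest (526,298)
- three blanks (487,375), (530,377), (572,376)
- case (212,394) and tube (483,215)

Next I'll enlarge these.

```bash
cat > h.py <<'E'
import numpy as np, cv2
from bench import manip
C={n:manip.get_calibration(n) for n in("scene","top")}
def dist(c): return np.array([c["k1"],0,0,0,0.])
def K(c): return np.array([[c["fx"],0,c["cx"]],[0,c["fy"],c["cy"]],[0,0,1.]])
def proj(n,P):
    c=C[n]; return cv2.projectPoints(np.asarray(P,float).reshape(-1,1,3),c["rvec"],c["tvec"],K(c),dist(c))[0].reshape(-1,2)
def rays(n,uv):
    c=C[n]; p=cv2.undistortPoints(np.asarray(uv,float).reshape(-1,1,2),K(c),dist(c)).reshape(-1,2)
    R=cv2.Rodrigues(c["rvec"])[0]; return np.c_[p,np.ones(len(p))]@R, -R.T@c["tvec"]
def onz(n,uv,z):
    d,o=rays(n,uv); return o+d*((z-o[2])/d[:,2])[:,None]
def bydepth(n,D):
    v,u=np.mgrid[0:D.shape[0],0:D.shape[1]]
    d,o=rays(n,np.c_[u.ravel(),v.ravel()]); return (o+d*D.reshape(-1,1)).reshape(D.shape+(3,))
def snap(n,tag):
    p,d=manip.snapshot(n); np.savez(f"pics/{tag}.npz",p=p,d=d); return p,d
def load(tag):
    z=np.load(f"pics/{tag}.npz"); return z["p"],z["d"]
def crop(p,u0,v0,w,h,s,name,marks=(),lines=(),n=None):
    im=cv2.resize(p[v0:v0+h,u0:u0+w,::-1],None,fx=s,fy=s,interpolation=cv2.INTER_CUBIC)
    f=lambda q:tuple(int(x) for x in np.round(((np.asarray(q)+.5-[u0,v0])*s)))
    for m in marks: cv2.circle(im,f(m),3,(0,0,255),1)
    for L in lines: 
        q=proj(n,L)
        for a,b in zip(q[:-1],q[1:]): cv2.line(im,f(a),f(b),(0,255,0),1)
    for k in range((u0//10+1)*10,u0+w,10): cv2.putText(im,str(k),(int((k-u0)*s),10),0,.35,(255,0,0),1); cv2.line(im,(int((k+.5-u0)*s),12),(int((k+.5-u0)*s),17),(255,0,0),1)
    for k in range((v0//10+1)*10,v0+h,10): cv2.putText(im,str(k),(0,int((k-v0)*s)),0,.35,(255,0,0),1); cv2.line(im,(24,int((k+.5-v0)*s)),(29,int((k+.5-v0)*s)),(255,0,0),1)
    cv2.imwrite(f"pics/{name}.png",im)
E
python3 - <<'E'
from h import *
p,d=load("top0")
crop(p,180,165,120,115,6,"t_left")
crop(p,320,185,100,95,7,"t_right")
p,d=load("scene0")
crop(p,150,180,170,145,4.5,"s_left")
E
```

```text
(no output)
```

View pics/t_left.png

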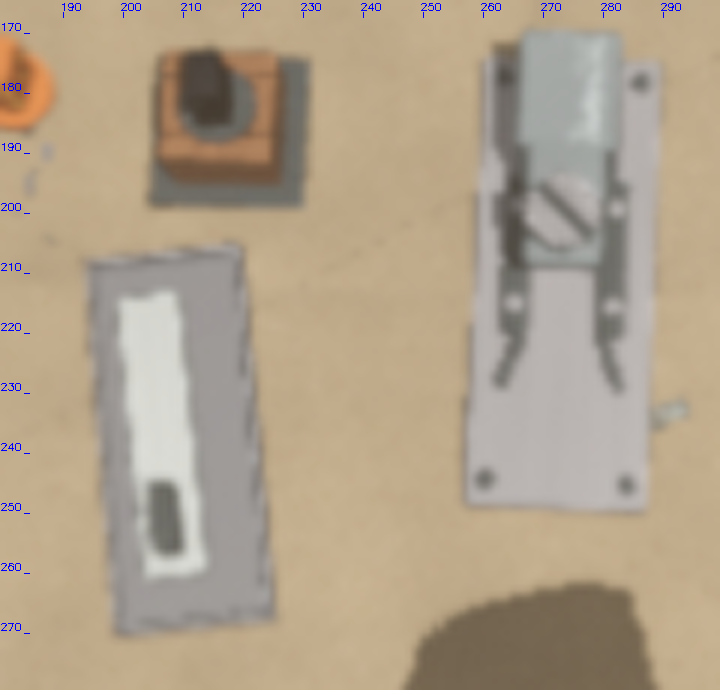

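View pics/t_right.png

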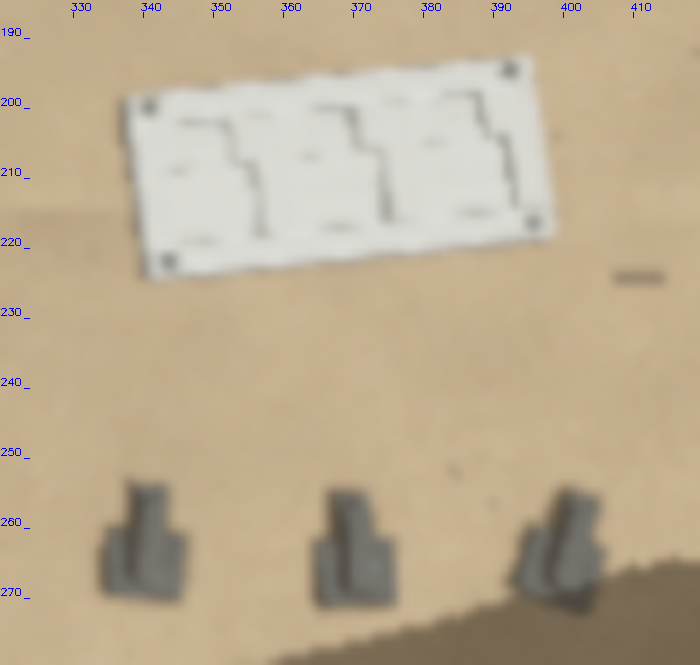

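View pics/s_left.png

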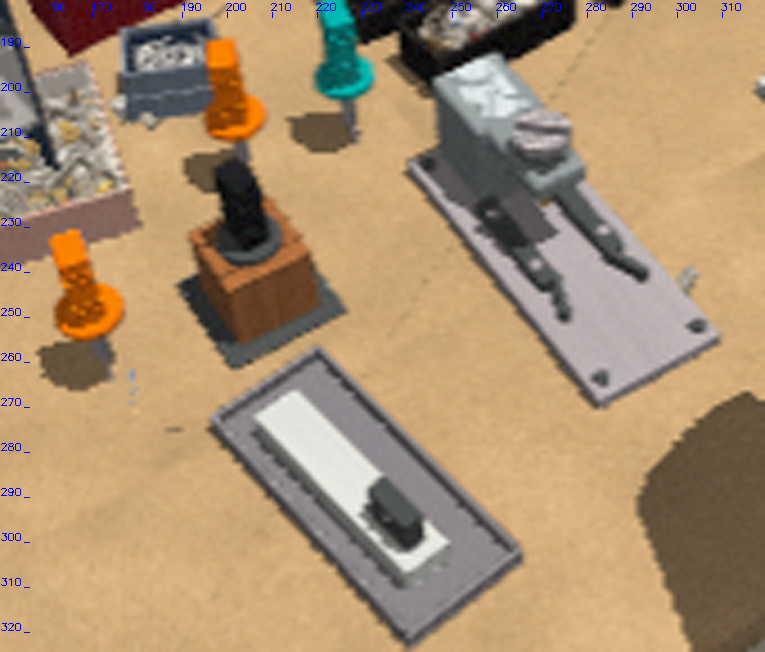

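Run:
```python
from h import *
p,d=load("scene0")
crop(p,310,165,110,90,7,"s_right")
crop(p,235,185,85,105,7,"s_gate")
crop(p,185,205,90,125,6,"s_tray")
```

```text
(no output)
```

View pics/s_right.png

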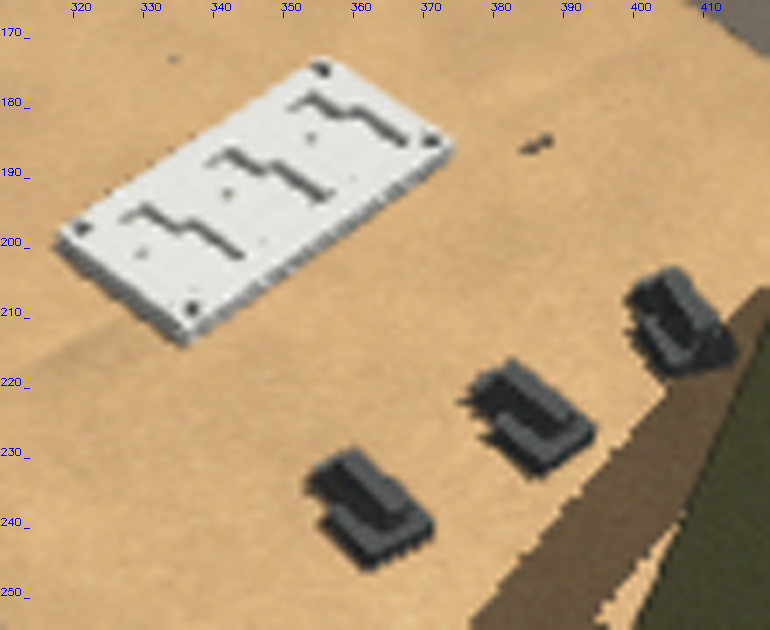

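View pics/s_gate.png

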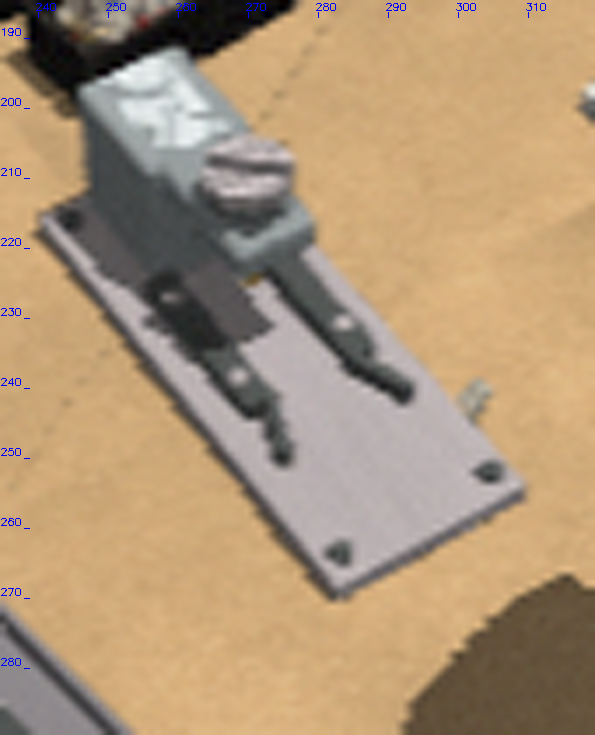

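View pics/s_tray.png

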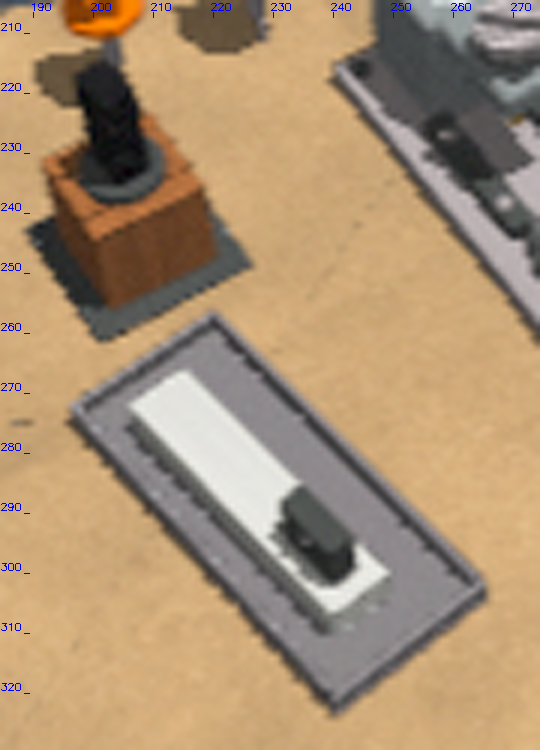

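```bash
cat > fit.py <<'E'
from h import *
from scipy.optimize import least_squares
CR={"t_left":(180,165,6,"top"),"t_right":(320,185,7,"top"),"s_right":(310,165,7,"scene"),"s_gate":(235,185,7,"scene"),"s_tray":(185,205,6,"scene")}
def px(c,x,y):
    u,v,s,n=CR[c]; return n,np.array([u+x/s-.5,v+y/s-.5])
def T(q,P):
    c,s=np.cos(q[2]),np.sin(q[2]); P=np.asarray(P,float); return np.c_[q[0]+c*P[:,0]-s*P[:,1],q[1]+s*P[:,0]+c*P[:,1],P[:,2]]
def fit(name,obs,yaw0=0.):
    # obs: list (crop,x,y,(mx,my,mz))
    N=[(*px(c,x,y),m) for c,x,y,m in obs]
    M=np.array([m for *_,m in N],float)
    g=np.array([onz(n,[uv],m[2])[0] for n,uv,m in N]); q0=[*(g.mean(0)-M.mean(0))[:2],yaw0]
    out={}
    for sel in("top","scene","both"):
        I=[i for i in range(len(N)) if sel=="both" or N[i][0]==sel]
        if len(I)<2: continue
        def r(q):
            W=T(q,M[I]); return np.concatenate([proj(N[i][0],W[k])[0]-N[i][1] for k,i in enumerate(I)])
        o=least_squares(r,q0,x_scale=[1,1,.01]); out[sel]=o.x
        print(name,sel,np.round(o.x,[1]) if 0 else [round(o.x[0],1),round(o.x[1],1),round(np.degrees(o.x[2]),2)],"rms px",round(np.sqrt(np.mean(o.fun**2)),2))
    return out
E
cat > fit0.py <<'E'
from fit import *
gate=fit("gate",[("t_left",464,505,(-130,45,12)),("t_left",645,512,(-130,-45,12)),("t_left",661,62,(100,-45,12)),("t_left",482,58,(100,45,12)),
 ("s_gate",38,218,(100,45,12)),("s_gate",336,597,(-130,45,12)),("s_gate",525,490,(-130,-45,12))])
tray=fit("tray",[("t_left",88,262,(95,40,14)),("t_left",241,243,(95,-40,14)),("t_left",275,620,(-95,-40,14)),("t_left",115,636,(-95,40,14)),
 ("s_tray",72,408,(95,40,14)),("s_tray",212,315,(95,-40,14)),("s_tray",487,590,(-95,-40,14)),("s_tray",335,708,(-95,40,14))])
blk=fit("block",[("t_left",119,297,(70,15,24)),("t_left",178,291,(70,-15,24)),("t_left",207,568,(-70,-15,24)),("t_left",147,578,(-70,15,24)),
 ("s_tray",130,405,(70,15,24)),("s_tray",187,370,(70,-15,24)),("s_tray",388,571,(-70,-15,24)),("s_tray",330,614,(-70,15,24))])
tab=fit("tab",[("t_left",148,483,(-28,7,52)),("t_left",178,480,(-28,-7,52)),("t_left",184,553,(-62,-7,52)),("t_left",155,560,(-62,7,52))])
nest=fit("nest",[("t_right",124,97,(40,89,13)),("t_right",530,57,(40,-89,13)),("t_right",555,235,(-40,-89,13)),("t_right",148,278,(-40,89,13)),
 ("s_right",55,238,(40,89,13)),("s_right",318,58,(40,-89,13)),("s_right",453,150,(-40,-89,13)),("s_right",185,338,(-40,89,13))])
stand=fit("stand",[("t_left",160,54,(28,28,56)),("t_left",280,50,(28,-28,56)),("t_left",274,164,(-28,-28,56)),("t_left",161,160,(-28,28,56)),
 ("s_tray",45,163,(28,28,56)),("s_tray",205,182,(-28,-28,56)),("s_tray",98,238,(-28,28,56))])
# blanks: base top z=12: wide part x -25..5, y+-17; tongue 5..25, y+-8; rib x -20..16? mid -2, z 26
def blank(nm,tl,sc):
    K={"bl":(-25,17,12),"br":(-25,-17,12),"tl":(25,8,12),"tr":(25,-8,12),"wl":(5,17,12),"wr":(5,-17,12),
       "rbl":(-20,6,26),"rbr":(-20,-6,26),"rtl":(16,6,26),"rtr":(16,-6,26)}
    return fit(nm,[("t_right",x,y,K[k]) for k,(x,y) in tl.items()]+[("s_right",x,y,K[k]) for k,(x,y) in sc.items()])
A=blank("L",dict(bl=(100,595),br=(182,600),tr=(167,486),wl=(104,538),wr=(185,538)),dict(rtl=(322,458),rtr=(354,447),rbr=(405,495),br=(435,520),bl=(368,562)))
B=blank("M",dict(bl=(315,606),br=(395,606),tl=(328,490),tr=(366,490),wl=(315,542),wr=(394,540)),dict(rtl=(483,377),rtr=(513,358),rbr=(572,408),br=(596,432),bl=(537,470)))
Cc=blank("R",dict(bl=(508,587),tr=(599,492),wr=(605,550),wl=(528,524)),dict(rtl=(646,283),rtr=(674,266),bl=(672,372)))
np.save("fits0.npy",dict(gate=gate,tray=tray,blk=blk,tab=tab,nest=nest,stand=stand,A=A,B=B,C=Cc),allow_pickle=True)
E
python3 fit0.py
python3 - <<'E'
from h import *
p,d=load("top0"); X=bydepth("top",d)
for u,v,n in[(272,240,"plate 12"),(272,175,"arm 84"),(272,203,"head"),(205,235,"block24"),(213,230,"trayfloor 4"),(240,230,"bench"),(375,200,"nest13"),(208,250,"tab52"),(215,182,'grip118')]:
    print(n,X[v-1:v+2,u-1:u+2].mean((0,1)).round(1))
E
```

```text
gate top [np.float64(588.5), np.float64(33.9), np.float64(-0.82)] rms px 0.17
gate scene [np.float64(586.8), np.float64(36.6), np.float64(-1.5)] rms px 0.26
gate both [np.float64(588.0), np.float64(35.1), np.float64(-1.19)] rms px 0.47
tray top [np.float64(489.7), np.float64(222.3), np.float64(7.37)] rms px 0.27
tray scene [np.float64(487.3), np.float64(226.3), np.float64(7.29)] rms px 0.46
tray both [np.float64(488.6), np.float64(224.5), np.float64(7.29)] rms px 0.69
block top [np.float64(490.8), np.float64(229.3), np.float64(8.58)] rms px 0.13
block scene [np.float64(489.9), np.float64(231.4), np.float64(8.19)] rms px 0.36
block both [np.float64(490.4), np.float64(230.5), np.float64(8.34)] rms px 0.41
tab top [np.float64(489.1), np.float64(227.5), np.float64(8.03)] rms px 0.34
tab both [np.float64(489.1), np.float64(227.5), np.float64(8.03)] rms px 0.34
nest top [np.float64(588.1), np.float64(-251.5), np.float64(6.9)] rms px 0.14
nest scene [np.float64(585.4), np.float64(-246.0), np.float64(7.18)] rms px 0.26
nest both [np.float64(587.4), np.float64(-249.6), np.float64(7.02)] rms p
[... 495 characters left out ...]
64(422.9), np.float64(-254.2), np.float64(2.39)] rms px 0.34
M scene [np.float64(422.9), np.float64(-250.5), np.float64(2.38)] rms px 0.46
M both [np.float64(423.2), np.float64(-252.8), np.float64(1.68)] rms px 0.55
R top [np.float64(425.5), np.float64(-344.8), np.float64(-18.38)] rms px 0.3
R scene [np.float64(423.2), np.float64(-341.6), np.float64(-13.1)] rms px 0.44
R both [np.float64(424.8), np.float64(-344.0), np.float64(-16.16)] rms px 0.6
plate 12 [486.4  36.1  12.4]
arm 84 [666.8  39.3  80.5]
head [578.4  36.9 103. ]
block24 [495.4 234.2  23.5]
trayfloor 4 [514.6 214.2   1.3]
bench [516.9 133.2  -1.7]
nest13 [ 614.5 -273.4   10.8]
tab52 [447.6 219.3  50.8]
grip118 [636.4 201.2 104. ]
```

```bash
cat > go.py <<'E'
import sys; from h import *
from scipy.spatial.transform import Rotation as Rn
o=manip.observe(); w,x,y,z=o["eef_rot"]; R=Rn.from_quat([x,y,z,w]); M=R.as_matrix()
jy=np.degrees(np.arctan2(M[1,1],M[0,1]))
print("t",round(o["time"],2),"pos",o["eef_pos"].round(1),"jawyaw",round(jy,2),"tilt",np.degrees(M[:2,2]).round(2),"F",o["wrist_force"].round(1),"M",o["moment"].round(2),"w",round(o["width"],1),"j6",round(np.degrees(o["joints"][5]),1))
a=[float(v) for v in sys.argv[1:]]
p=o["eef_pos"]
for i in range(0,len(a),4):
    t=np.array(a[i:i+3]); D=M.T@(t-p); s=-(a[i+3]-jy); s=(s+180)%360-180
    n=int(max(np.ceil(np.linalg.norm(D)/38),np.ceil(abs(s)/7.1),1))
    print("to",a[i:i+4],"tool shift",D.round(1),"spin",round(s,2),"rows>=",n,"per row /8",(D/8).round(2),round(s/8,2))
    # translations computed with the yaw after the spin as well
    M=M@Rn.from_euler('z',s,degrees=True).as_matrix(); jy=a[i+3]; p=t
E
python3 go.py 480 -320 240 -67.3 570 -60 240 -67.3  446 224 180 -81.7
```

```text
t 0.1 pos [ 222.  -529.7  230.5] jawyaw -67.26 tilt [-0.03  0.1 ] F [-0.7 -0.2  0.9] M [-0.01  0.    0.01] w 85.2 j6 -4.2
to [480.0, -320.0, 240.0, -67.3] tool shift [319.  -93.7  -9.3] spin 0.04 rows>= 9 per row /8 [ 39.87 -11.72  -1.16] 0.0
to [570.0, -60.0, 240.0, -67.3] tool shift [ 183.4 -205.1    0.4] spin 0.0 rows>= 8 per row /8 [ 22.92 -25.64   0.05] 0.0
to [446.0, 224.0, 180.0, -81.7] tool shift [  -4.8 -309.7   60.6] spin 14.4 rows>= 9 per row /8 [ -0.6  -38.72   7.57] 1.8
```

Call:
{"op": "jog_arm", "data": {"plan": [[[35,-10,-1],0],[[35,-10,-1],0],[[35,-10,-1],0],[[35,-10,-1],0],[[35,-10,-1],0],[[35,-10,-1],0],[[35,-10,-1],0],[[35,-10,-1],0]], "claw": 0.3, "force": 40}}

```text
time: 0.77
eef_pos: [450.4, -346.8, 239.0]
eef_rot: [-0.0, 0.98, 0.197, -0.0]
wrist_force: [0.2, -0.3, -0.4]
width: 59.8
```

Call:
{"op": "jog_arm", "data": {"plan": [[[26,-27,0],0],[[26,-27,0],0],[[26,-27,0],0],[[26,-27,0],0],[[26,-27,0],0],[[26,-27,0],0],[[26,-27,0],0],[[26,-27,0],0]]}}

```text
time: 1.43
eef_pos: [557.9, -66.9, 238.9]
eef_rot: [-0.0, 0.98, 0.197, -0.0]
wrist_force: [1.3, -0.2, 0.4]
width: 59.4
```

```bash
python3 go.py 446 224 140 -81.7
```

```text
t 1.43 pos [557.9 -66.9 238.9] jawyaw -67.27 tilt [-0.05  0.01] F [ 1.3 -0.2  0.4] M [-0.04 -0.03  0.02] w 59.4 j6 56.1
to [446.0, 224.0, 140.0, -81.7] tool shift [   9.3 -311.5   99. ] spin 14.43 rows>= 9 per row /8 [  1.16 -38.93  12.38] 1.8
```

Call:
{"op": "jog_arm", "data": {"plan": [[[0,-37,10],0],[[0,-37,10],0],[[0,-37,10],0],[[0,-37,10],0],[[1,-37,10],0],[[2,-37,10],0],[[2,-37,10],0],[[2,-37,10],0]]}}

```text
time: 2.1
eef_pos: [448.7, 208.4, 158.7]
eef_rot: [0.0, 0.98, 0.197, -0.0]
wrist_force: [1.2, 0.1, -0.1]
width: 59.9
```

Call:
{"op": "jog_arm", "data": {"plan": [[[0,-15,10],4.8],[[0,0,9],4.8],[[0,0,0],4.8],[[0,0,0],0],[[0,0,0],0]]}}

```text
time: 2.52
eef_pos: [443.9, 220.9, 140.0]
eef_rot: [0.0, 0.997, 0.074, -0.0]
wrist_force: [0.0, 0.3, 0.1]
width: 60.0
```

```bash
python3 go.py 446 224 70 -81.7
python3 - <<'E'
from h import *
p,d=snap("top","top1"); crop(p,170,165,120,115,6,"t1")
p,d=snap("scene","scene1"); crop(p,185,205,110,125,6,"s1")
o=manip.observe()["eef_pos"]; print(proj("top",[o]),proj("scene",[o]))
E
```

```text
t 2.52 pos [443.9 220.9 140. ] jawyaw -81.51 tilt [-0.04 -0.02] F [0.  0.3 0.1] M [-0.01 -0.02 -0.01] w 60.0 j6 103.1
to [446.0, 224.0, 70.0, -81.7] tool shift [ 2.6 -2.8 70. ] spin 0.19 rows>= 2 per row /8 [ 0.32 -0.35  8.75] 0.02
[[202.86606244 246.91704225]] [[235.72154524 268.9361849 ]]
```

View pics/t1.png

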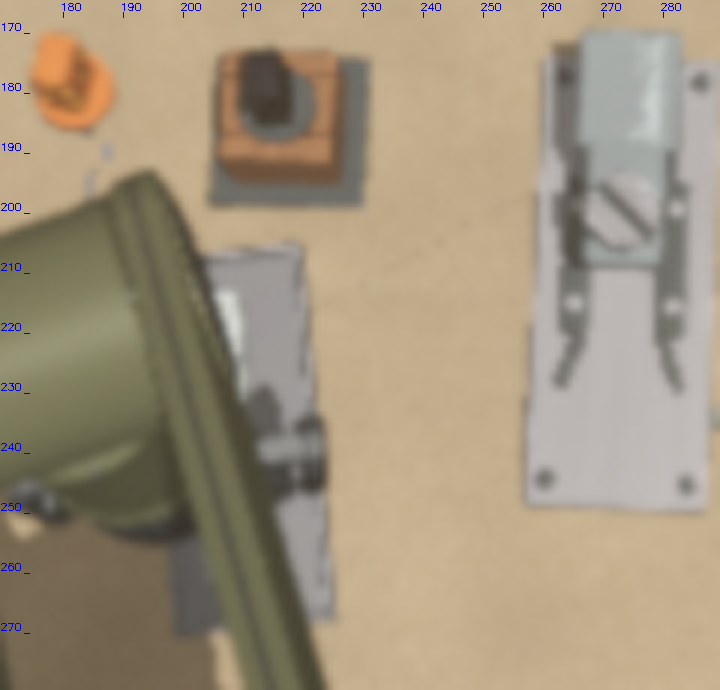

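View pics/s1.png

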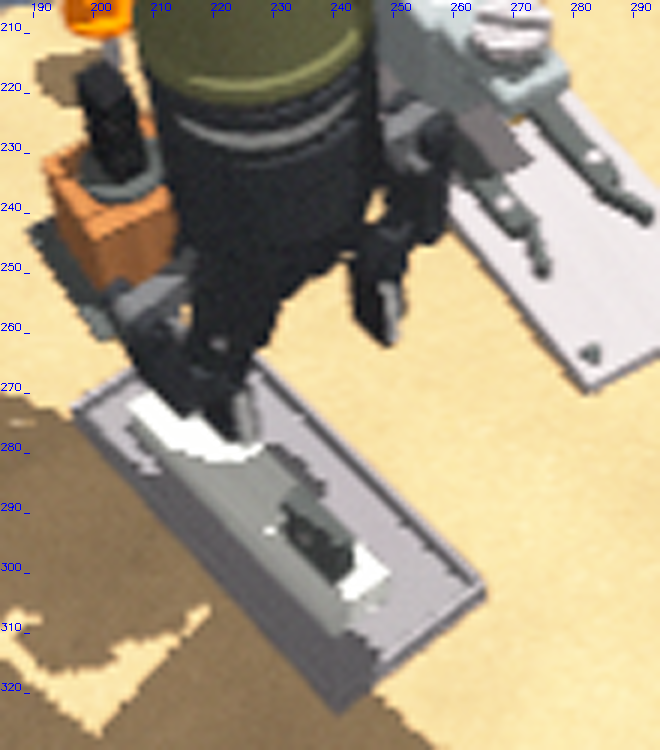

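Call:
{"op": "jog_arm", "data": {"plan": [[[2.5,-3,30],0],[[0,0,30],0],[[0,0,30],0],[[0,0,20],0],[[0,0,0],0]]}}

```text
time: 3.03
eef_pos: [443.7, 222.6, 27.1]
eef_rot: [0.001, 0.997, 0.073, -0.003]
wrist_force: [-1.0, -0.2, -0.2]
width: 59.5
```

```bash
python3 go.py
python3 - <<'E'
from h import *
p,d=snap("scene","scene2"); crop(p,185,235,110,95,7,"s2")
E
```

```text
t 3.03 pos [443.7 222.6  27.1] jawyaw -81.65 tilt [-0.38 -0.15] F [-1.  -0.2 -0.2] M [ 0.04  0.   -0.01] w 59.5 j6 103.4
```

View pics/s2.png

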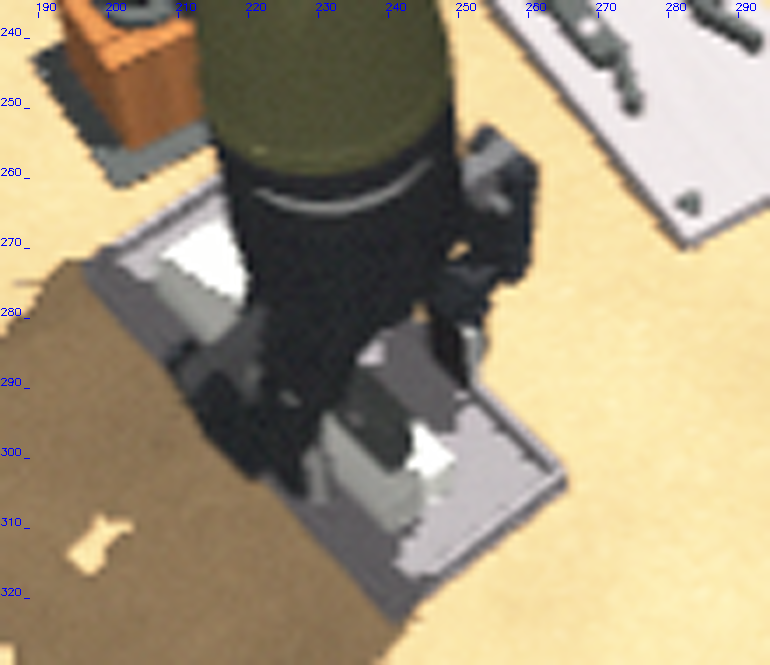

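The open fingers straddle the tab (its near end is at about (243,301)). Closing.

Call:
{"op": "jog_arm", "data": {"plan": [[[0,0,-1],0],[[0,0,0],0],[[0,0,0],0],[[0,0,0],0],[[0,0,0],0],[[0,0,0],0]], "claw": 1, "force": 50}}

```text
time: 3.58
eef_pos: [447.4, 224.6, 32.9]
eef_rot: [-0.0, 0.997, 0.073, 0.002]
wrist_force: [-0.9, 0.2, 7.1]
width: 12.6
```

```bash
python3 go.py
python3 - <<'E'
from h import *
p,d=snap("scene","scene3"); crop(p,185,235,110,95,7,"s3")
E
```

```text
t 3.58 pos [447.4 224.6  32.9] jawyaw -81.66 tilt [0.18 0.07] F [-0.9  0.2  7.1] M [-0.14  0.05 -0.05] w 12.6 j6 103.5
```

View pics/s3.png

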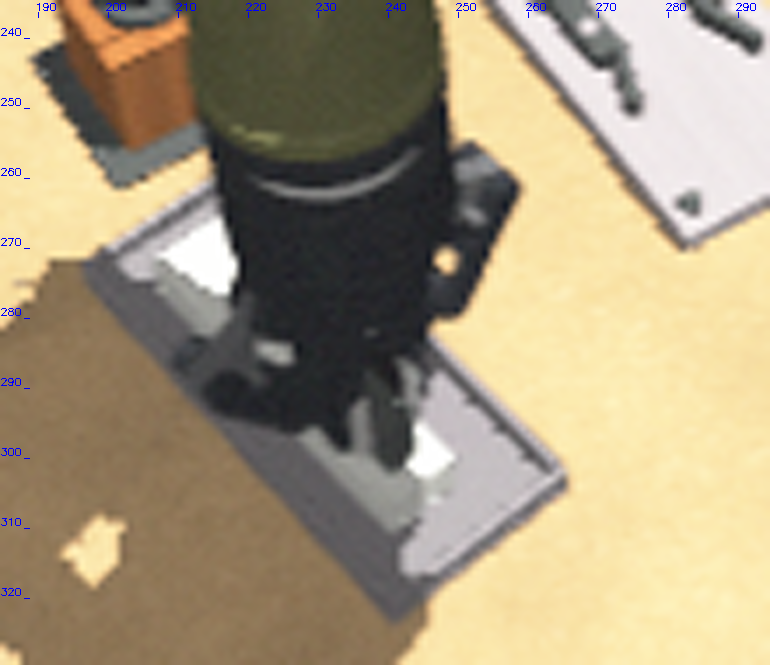

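Call:
{"op": "jog_arm", "data": {"plan": [[[0,0,0],0],[[0,0,0],0],[[0,0,0],0],[[0,0,0],0]]}}

```text
time: 3.97
eef_pos: [447.4, 224.6, 32.9]
eef_rot: [-0.0, 0.997, 0.073, 0.002]
wrist_force: [-0.5, -0.2, 6.6]
width: 12.7
```

```bash
python3 go.py
```

```text
t 3.97 pos [447.4 224.6  32.9] jawyaw -81.65 tilt [0.18 0.07] F [-0.5 -0.2  6.6] M [-0.14  0.06 -0.02] w 12.7 j6 103.5
```

Call:
{"op": "jog_arm", "data": {"plan": [[[0,0,-10],0],[[0,0,-15],0],[[0,0,-25],0],[[0,0,-25],0],[[0,0,-15],0],[[0,0,0],0],[[0,0,0],0]]}}

```text
time: 4.55
eef_pos: [446.5, 224.3, 122.0]
eef_rot: [-0.0, 0.997, 0.073, 0.001]
wrist_force: [-0.4, 0.8, -1.8]
width: 12.7
```

```bash
python3 go.py
python3 - <<'E'
from h import *
p,d=snap("scene","scene4"); crop(p,175,195,120,130,5,"s4")
p,d=snap("top","top4"); crop(p,170,165,120,115,6,"t4")
E
```

```text
t 4.55 pos [446.5 224.3 122. ] jawyaw -81.66 tilt [0.12 0.05] F [-0.4  0.8 -1.8] M [0.   0.05 0.01] w 12.7 j6 103.5
```

View pics/s4.png

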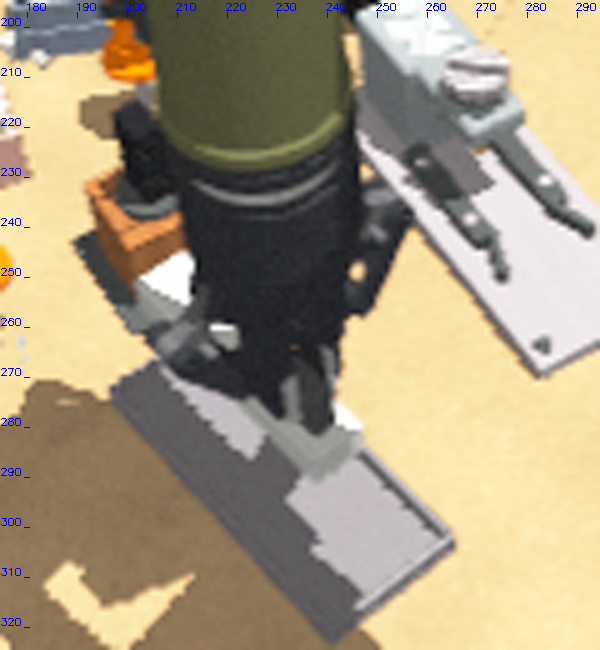

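View pics/t4.png

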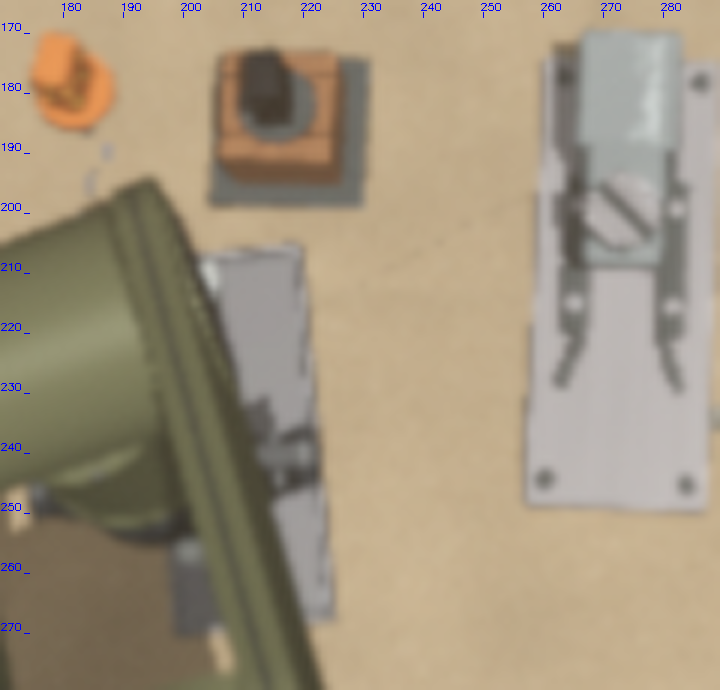

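```bash
python3 go.py 406 39.3 80 -91.2
```

```text
t 4.65 pos [445.  223.7 120.3] jawyaw -81.66 tilt [-0.12 -0.04] F [ 0.2 -0.2 -2. ] M [0.01 0.06 0.02] w 12.5 j6 103.5
to [406.0, 39.3, 80.0, -91.2] tool shift [-65.3 176.8  40.5] spin 9.54 rows>= 6 per row /8 [-8.16 22.1   5.07] 1.19
```

Call:
{"op": "jog_arm", "data": {"plan": [[[-8,25,5],0],[[-8,25,5],0],[[-8,25,5],0],[[-8,25,5],0],[[-8,25,5],0],[[-8,25,5],0],[[-8,14,5],0],[[-9,13,5],0]]}}

```text
time: 5.32
eef_pos: [406.2, 38.3, 79.8]
eef_rot: [-0.0, 0.997, 0.072, -0.001]
wrist_force: [0.3, -0.0, -1.8]
width: 12.9
```

Call:
{"op": "jog_arm", "data": {"plan": [[[0,0,0],4.77],[[0,0,0],4.77],[[0,0,0],0],[[0,0,0],0]]}}

```text
time: 5.65
eef_pos: [406.6, 39.5, 80.3]
eef_rot: [-0.0, 1.0, -0.009, -0.001]
wrist_force: [-0.4, 0.3, -2.0]
width: 12.6
```

```bash
python3 go.py 406 39.3 50 -91.2
python3 - <<'E'
from h import *
p,d=snap("scene","scene5"); crop(p,225,180,110,110,6,"s5")
p,d=snap("top","top5"); crop(p,220,165,120,115,6,"t5")
E
```

```text
t 5.65 pos [406.6  39.5  80.3] jawyaw -91.09 tilt [-0.14  0.  ] F [-0.4  0.3 -2. ] M [-0.01  0.09 -0.01] w 12.6 j6 90.7
to [406.0, 39.3, 50.0, -91.2] tool shift [-0.5  0.2 30.3] spin 0.11 rows>= 1 per row /8 [-0.06  0.03  3.79] 0.01
```

View pics/s5.png

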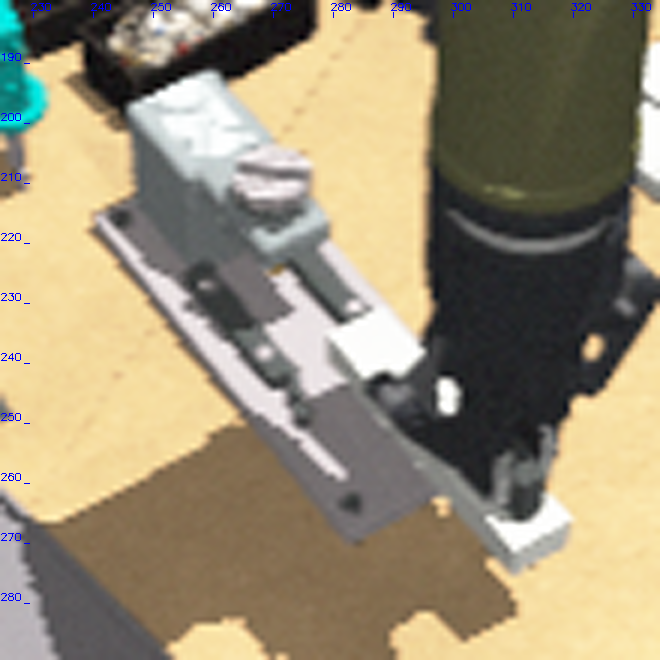

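View pics/t5.png

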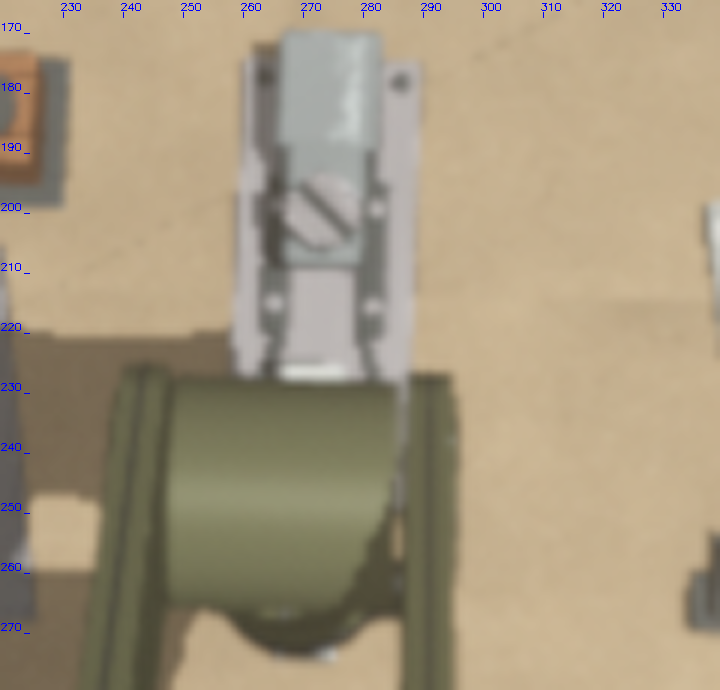

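Run:
```python
from h import *
z=80.3-28.9+20
print("expect front", [406.6+115*np.cos(np.radians(-1.1)),39.5-115*np.sin(np.radians(1.1))])
print(onz("top",[[220+278/6-.5,165+366/6-.5],[220+346/6-.5,165+362/6-.5]],z))
print(onz("scene",[[225+327/6-.5,180+340/6-.5],[225+375/6-.5,180+304/6-.5]],z))
```

```text
expect front [np.float64(521.5788068939892), np.float64(37.292294124035685)]
[[519.17739836  53.67757075  71.4       ]
 [521.75819709  21.31012477  71.4       ]]
[[515.99651838  54.9256492   71.4       ]
 [521.03637093  25.65775918  71.4       ]]
```

Call:
{"op": "jog_arm", "data": {"plan": [[[0,2.5,15],-0.2],[[0,0,15],0],[[0,0,6],0],[[0,0,0],0],[[0,0,0],0]]}}

```text
time: 6.17
eef_pos: [407.2, 37.3, 45.1]
eef_rot: [-0.0, 1.0, -0.008, -0.001]
wrist_force: [0.1, 0.3, -1.8]
width: 13.0
```

```bash
python3 go.py
python3 - <<'E'
from h import *
p,d=snap("scene","scene6"); crop(p,240,195,90,90,7,"s6")
p,d=snap("top","top6"); crop(p,240,165,70,75,8,"t6")
E
```

```text
t 6.17 pos [407.2  37.3  45.1] jawyaw -90.95 tilt [-0.07  0.  ] F [ 0.1  0.3 -1.8] M [ 0.05  0.05 -0.01] w 13.0 j6 90.3
```

View pics/s6.png

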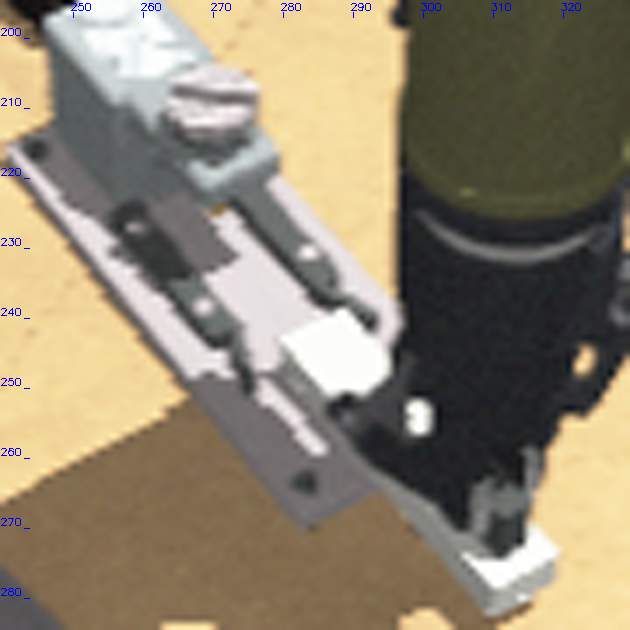

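View pics/t6.png

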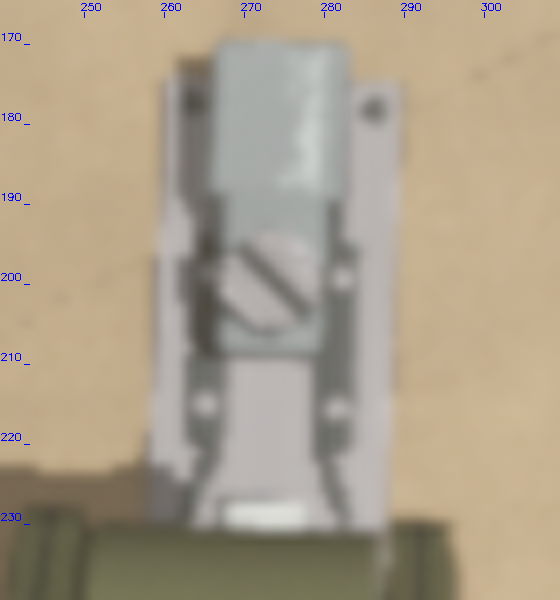

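Call:
{"op": "jog_arm", "data": {"plan": [[[0,1.3,2.5],0],[[5,0,0],0],[[8,0,0],0],[[8,0,0],0],[[8,0,0],0],[[8,0,0],0],[[5,0,0],0],[[0,0,0],0]]}}

```text
time: 6.93
eef_pos: [452.0, 35.0, 42.9]
eef_rot: [-0.0, 1.0, -0.009, 0.001]
wrist_force: [1.2, 0.5, -1.8]
width: 12.9
```

```bash
python3 go.py
python3 - <<'E'
from h import *
p,d=snap("top","top7"); crop(p,240,165,70,75,8,"t7")
E
```

```text
t 6.93 pos [452.   35.   42.9] jawyaw -91.01 tilt [0.14 0.  ] F [ 1.2  0.5 -1.8] M [ 0.17 -0.02  0.07] w 12.9 j6 90.1
```

View pics/t7.png

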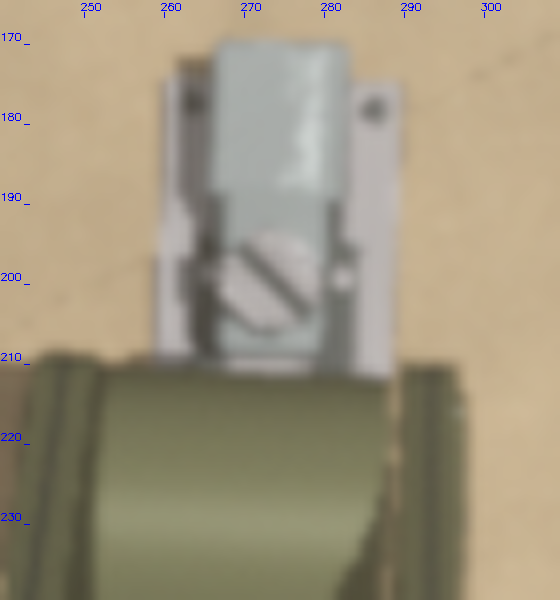

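Call:
{"op": "jog_arm", "data": {"plan": [[[8,0,0],0],[[8,0,0],0],[[8,0,0],0],[[8,0,0],0],[[8,0,0],0],[[5,0,0],0],[[2,0,0],0],[[0,0,0],0]]}}

```text
time: 7.65
eef_pos: [497.6, 34.3, 42.8]
eef_rot: [-0.0, 1.0, -0.009, 0.001]
wrist_force: [0.5, 0.4, -1.4]
width: 13.1
```

Call:
{"op": "jog_arm", "data": {"plan": [[[2,0,0],0],[[2,0,0],0],[[2,0,0],0],[[0,0,0],0]]}}

```text
time: 7.98
eef_pos: [502.5, 34.1, 42.8]
eef_rot: [-0.0, 1.0, -0.009, -0.0]
wrist_force: [-1.0, 1.2, -2.1]
width: 12.8
```

Call:
{"op": "jog_arm", "data": {"plan": [[[1.5,0,0],0],[[1.5,0,0],0],[[0,0,0],0],[[0,0,0],0]]}}

```text
time: 8.32
eef_pos: [505.7, 34.1, 42.8]
eef_rot: [-0.0, 1.0, -0.009, 0.0]
wrist_force: [-0.8, 1.7, -1.8]
width: 13.0
```

Call:
{"op": "jog_arm", "data": {"plan": [[[1.5,0,0],0],[[1.5,0,0],0],[[0,0,0],0],[[0,0,0],0]]}}

```text
time: 8.65
eef_pos: [508.7, 34.0, 42.8]
eef_rot: [-0.0, 1.0, -0.009, 0.0]
wrist_force: [-0.3, 1.4, -2.8]
width: 12.6
```

Call:
{"op": "jog_arm", "data": {"plan": [[[1.5,0,0],0],[[1.5,0,0],0],[[0,0,0],0],[[0,0,0],0]]}}

```text
time: 8.98
eef_pos: [511.0, 34.0, 42.7]
eef_rot: [-0.0, 1.0, -0.009, -0.0]
wrist_force: [-2.5, 2.2, -1.2]
width: 13.0
```

Call:
{"op": "jog_arm", "data": {"plan": [[[1.5,0,0],0],[[0,0,0],0],[[0,0,0],0]]}}

```text
time: 9.23
eef_pos: [510.9, 34.0, 42.5]
eef_rot: [-0.0, 1.0, -0.009, -0.002]
wrist_force: [-4.9, 1.7, 0.8]
width: 13.0
```

Call:
{"op": "jog_arm", "data": {"plan": [[[0,0,1.5],0],[[2,0,0.5],0],[[2,0,0],0],[[0,0,0],0],[[0,0,0],0]]}}

```text
time: 9.65
eef_pos: [510.8, 34.2, 40.8]
eef_rot: [-0.0, 1.0, -0.009, -0.005]
wrist_force: [-13.1, 1.9, 11.2]
width: 12.6
```

```bash
python3 go.py
python3 - <<'E'
from h import *
p,d=snap("scene","scene8"); crop(p,235,185,90,90,7,"s8")
E
```

```text
t 9.65 pos [510.8  34.2  40.8] jawyaw -91.0 tilt [-0.6   0.02] F [-13.1   1.9  11.2] M [0.39 1.67 0.07] w 12.6 j6 90.1
```

View pics/s8.png

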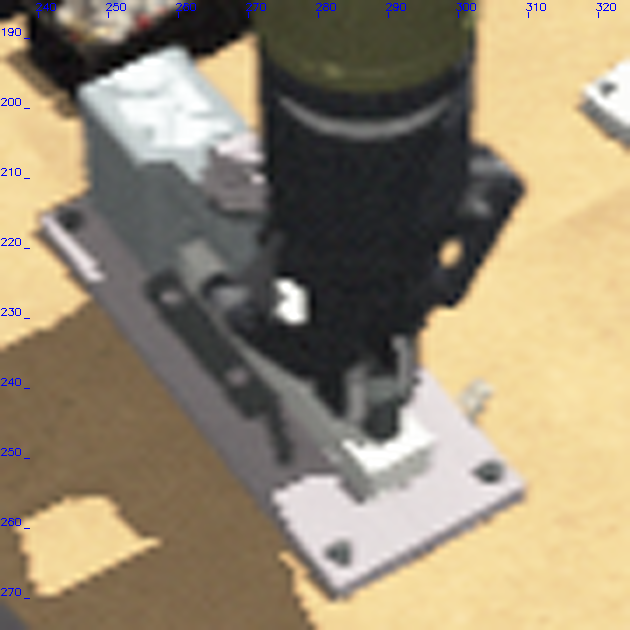

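Call:
{"op": "jog_arm", "data": {"plan": [[[-2,0,-0.8],0],[[0,0,0],0],[[0,0,0],0]]}}

```text
time: 9.95
eef_pos: [510.9, 34.2, 41.2]
eef_rot: [-0.0, 1.0, -0.009, -0.003]
wrist_force: [-8.6, 2.2, 2.8]
width: 13.0
```

Call:
{"op": "jog_arm", "data": {"plan": [[[0,0,0],0],[[0,0,0],0],[[0,0,0],0],[[0,0,0],0]], "claw": 0.45}}

```text
time: 10.28
eef_pos: [516.5, 33.6, 42.0]
eef_rot: [0.0, 1.0, -0.009, 0.001]
wrist_force: [0.8, 0.5, 1.0]
width: 47.3
```

```bash
python3 go.py
```

```text
t 10.28 pos [516.5  33.6  42. ] jawyaw -91.01 tilt [ 0.15 -0.01] F [0.8 0.5 1. ] M [-0.06  0.01 -0.03] w 47.3 j6 90.1
```

Call:
{"op": "jog_arm", "data": {"plan": [[[-2,0,-20],0],[[-2,0,-36],0],[[-2,0,-38],0],[[0,0,-38],0],[[0,0,-38],0],[[0,0,0],0]]}}

```text
time: 10.78
eef_pos: [514.8, 33.8, 219.8]
eef_rot: [0.0, 1.0, -0.009, 0.008]
wrist_force: [1.2, -0.5, 0.6]
width: 46.8
```

```bash
python3 go.py
python3 - <<'E'
from h import *
p,d=snap("scene","scene9"); crop(p,170,180,150,100,5,"s9"); crop(p,185,195,60,60,12,"s9d")
p,d=snap("top","top9"); crop(p,195,165,100,90,7,"t9"); crop(p,195,165,50,45,14,"t9d")
E
```

```text
t 10.78 pos [514.8  33.8 219.8] jawyaw -91.01 tilt [ 0.94 -0.03] F [ 1.2 -0.5  0.6] M [ 0.03 -0.03  0.01] w 46.8 j6 90.1
```

View pics/s9.png

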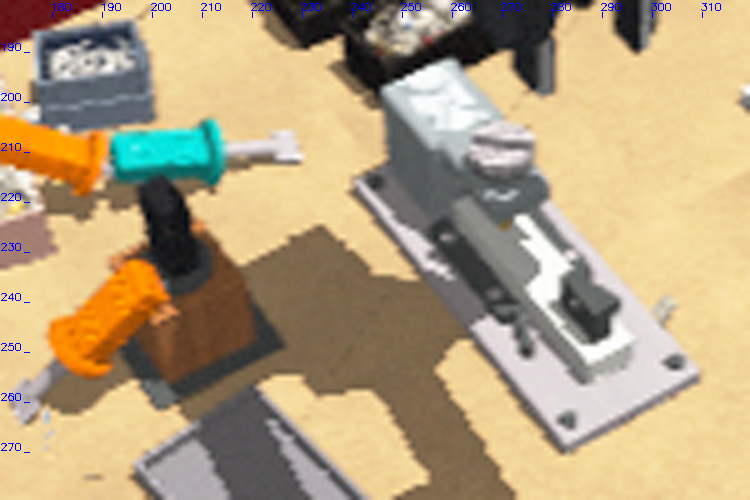

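View pics/s9d.png

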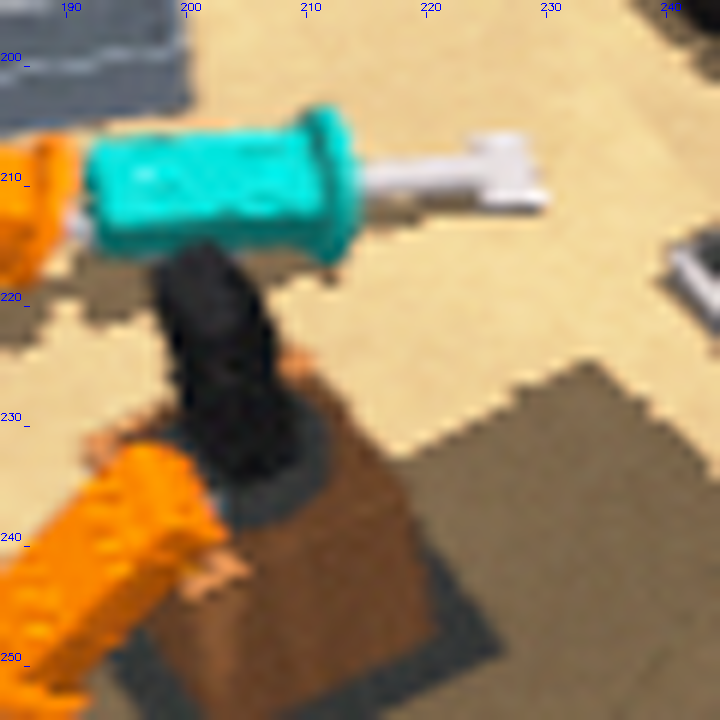

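View pics/t9.png

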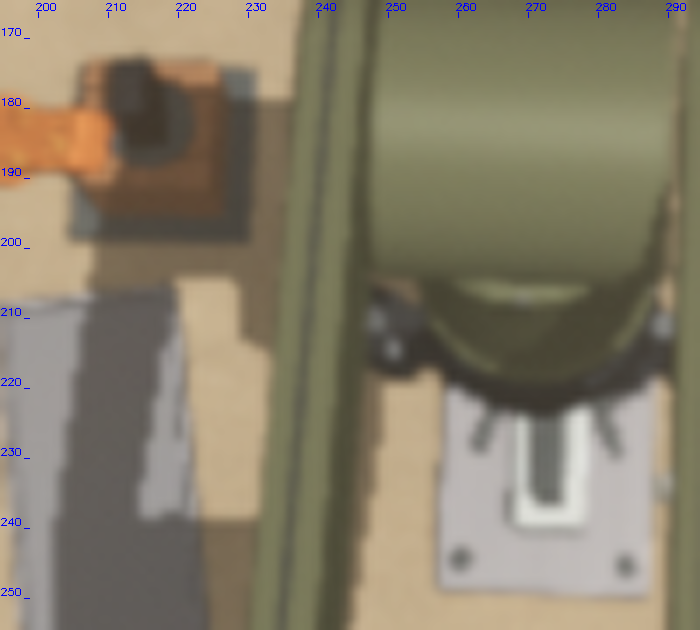

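View pics/t9d.png

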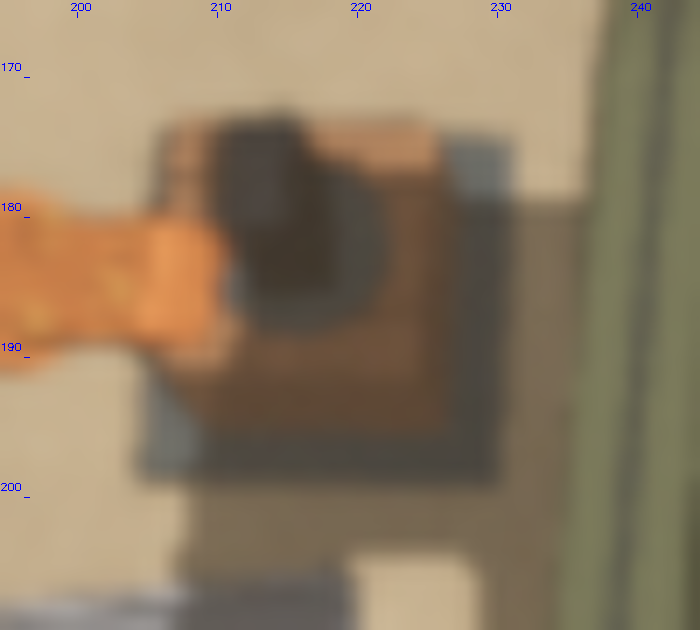

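Run:
```python
from h import *
for k in range(1,10):
    try: p,d=load(f"scene{k}")
    except Exception: continue
    print(k)
ims=[]
for k in(5,6,8,9):
    p,d=load(f"scene{k}"); ims.append(cv2.resize(p[180:270,140:240,::-1],None,fx=3.5,fy=3.5,interpolation=cv2.INTER_CUBIC))
cv2.imwrite("pics/cmp.png",np.vstack([np.hstack(ims[:2]),np.hstack(ims[2:])]))
p,d=load("top9"); crop(p,150,150,90,70,8,"t9w")
X=bydepth("top",d)
for v in(184,187):
  for u in range(170,216,4): print(u,v,X[v,u].round(0))
```

```text
1
2
3
4
5
6
8
9
170 184 [656. 355.  -3.]
174 184 [657. 344.  -6.]
178 184 [656. 330.  -2.]
182 184 [657. 318.  -4.]
186 184 [652. 302.  15.]
190 184 [644. 283.  48.]
194 184 [643. 271.  51.]
198 184 [641. 257.  61.]
202 184 [639. 244.  71.]
206 184 [636. 230.  82.]
210 184 [639. 220.  70.]
214 184 [637. 207.  79.]
170 187 [646. 355.  -3.]
174 187 [646. 342.  -0.]
178 187 [647. 330.  -2.]
182 187 [646. 317.   1.]
186 187 [643. 301.  14.]
190 187 [635. 283.  46.]
194 187 [634. 270.  52.]
198 187 [633. 257.  58.]
202 187 [630. 243.  70.]
206 187 [629. 231.  73.]
210 187 [634. 222.  54.]
214 187 [632. 209.  63.]
```

View pics/cmp.png

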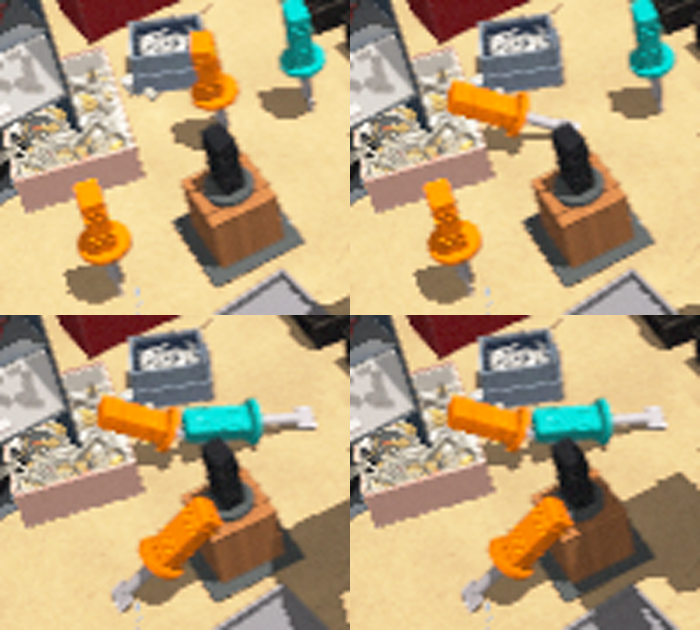

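View pics/t9w.png

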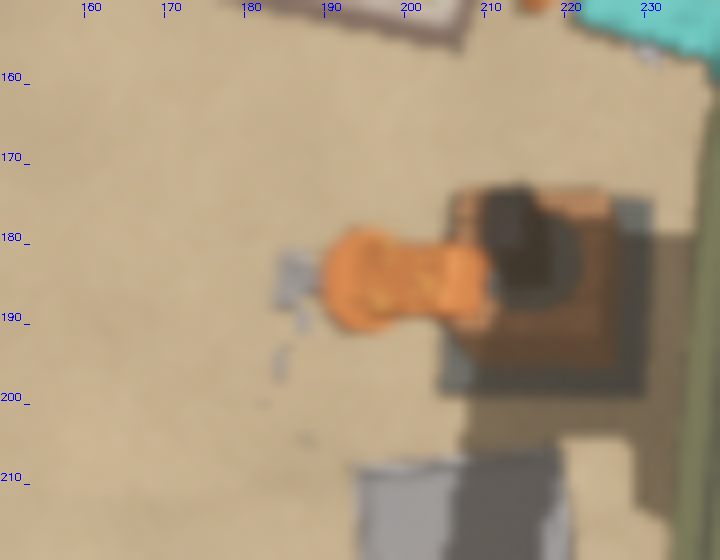

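The three look-alikes stood loose on their blades and toppled on their own between pictures; my arm wasn't near them. One orange one, in top9 around (192..211,185), now leans on the stand's +y edge close to the driver. To place the driver and its yaw, I'll overlay its model on the first pictures.

```bash
cat > drv.py <<'E'
from fit import *
def driver_lines(q,z0=4):
    t=np.linspace(0,2*np.pi,40); c=np.c_[20*np.cos(t),20*np.sin(t),0*t]
    L=[c+[0,0,z0+58],c+[0,0,z0+52]]
    for z in(58,114): L.append(np.array([[13,9,z],[13,-9,z],[-13,-9,z],[-13,9,z],[13,9,z]])+[0,0,z0])
    for a,b in((13,9),(13,-9),(-13,-9),(-13,9)): L.append(np.array([[a,b,58],[a,b,114]],float)+[0,0,z0])
    return [T(q,l) for l in L]
E
python3 - <<'E'
from drv import *
q=[648.5,205.2,np.radians(1)]
p,d=load("top0"); crop(p,195,165,45,40,14,"d_t",lines=driver_lines(q),n="top")
p,d=load("scene0"); crop(p,185,205,50,55,11,"d_s",lines=driver_lines(q),n="scene")
a=cv2.imread("pics/d_t.png");b=cv2.imread("pics/d_s.png"); b=cv2.resize(b,None,fx=1,fy=560/605*0+1)
h=max(a.shape[0],b.shape[0]); pad=lambda m:cv2.copyMakeBorder(m,0,h-m.shape[0],0,0,cv2.BORDER_CONSTANT)
m=np.hstack([pad(a),pad(b)]); cv2.imwrite("pics/d_both.png",cv2.resize(m,None,fx=.68,fy=.68) if 0 else m); print(m.shape)
E
```

```text
(605, 1180, 3)
```

View pics/d_t.png

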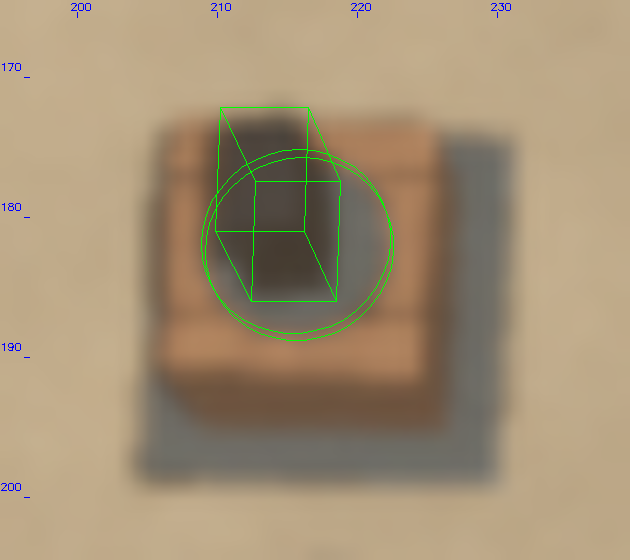

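View pics/d_s.png

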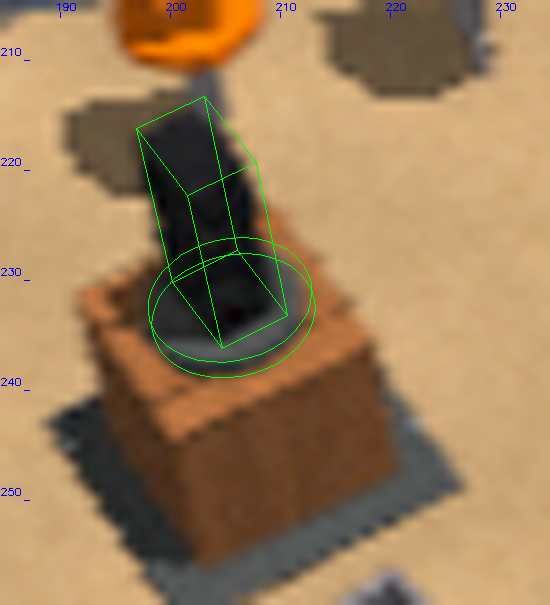

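Run:
```python
from h import *
for n in("top","scene"):
    p,d=load(n+"9"); X=bydepth(n,d); r,g,b=[p[...,i].astype(int) for i in range(3)]
    m=(r>150)&(r-b>90)&(r-g>60)&(np.abs(X[...,1]-255)<50)&(np.abs(X[...,0]-640)<45)&(X[...,2]>30)&(d>0)
    P=X[m]; print(n,len(P),"min y",P[:,1].min().round(),"max z",P[:,2].max().round(), "x",P[:,0].min().round(),P[:,0].max().round())
    for y in range(215,300,8):
        s=P[(P[:,1]>=y)&(P[:,1]<y+8)]
        if len(s): print(y,len(s),"x",s[:,0].min().round(),s[:,0].max().round(),"z",s[:,2].min().round(),s[:,2].max().round())
```

```text
top 172 min y 221.0 max z 85.0 x 624.0 662.0
215 2 x 633.0 643.0 z 68.0 71.0
223 31 x 624.0 648.0 z 65.0 85.0
231 18 x 625.0 646.0 z 73.0 82.0
239 21 x 626.0 648.0 z 68.0 79.0
247 18 x 628.0 650.0 z 56.0 69.0
255 19 x 630.0 654.0 z 41.0 65.0
263 27 x 629.0 662.0 z 32.0 58.0
271 31 x 628.0 660.0 z 37.0 58.0
279 5 x 633.0 648.0 z 41.0 56.0
scene 299 min y 221.0 max z 82.0 x 621.0 678.0
215 6 x 623.0 674.0 z 54.0 73.0
223 37 x 621.0 678.0 z 53.0 81.0
231 48 x 622.0 672.0 z 54.0 82.0
239 36 x 625.0 650.0 z 57.0 76.0
247 37 x 626.0 649.0 z 46.0 70.0
255 38 x 627.0 653.0 z 39.0 62.0
263 41 x 626.0 662.0 z 32.0 57.0
271 36 x 625.0 660.0 z 35.0 52.0
279 20 x 627.0 655.0 z 34.0 55.0
```

Run:
```python
from fit import *
p,d=load("top0"); crop(p,255,185,40,32,18,"slot_t")
p,d=load("scene0"); crop(p,255,198,30,24,24,"slot_s")
```

```text
(no output)
```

View pics/slot_t.png

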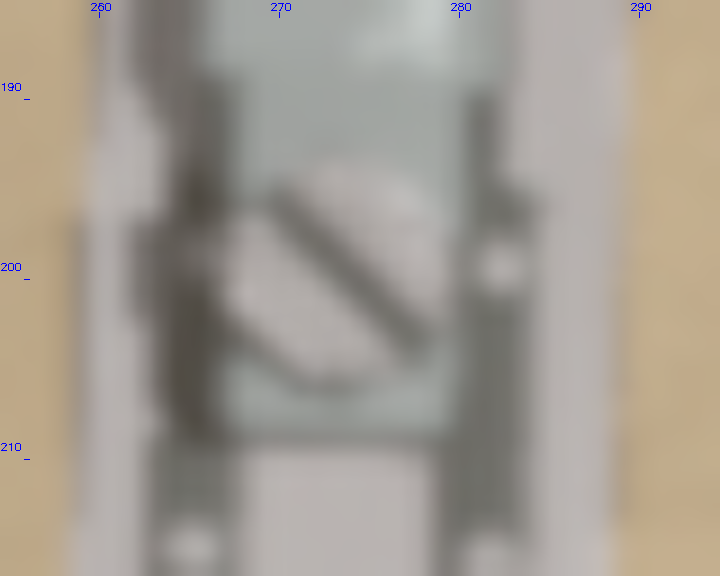

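View pics/slot_s.png

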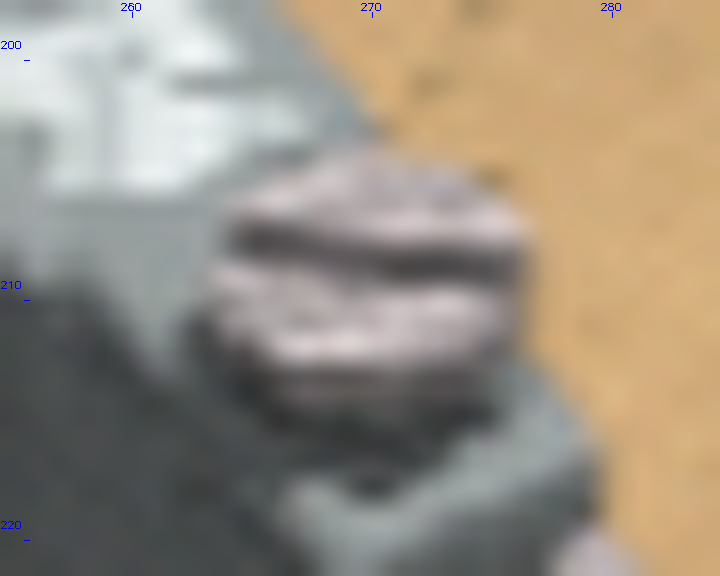

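Run:
```python
from fit import *
t=np.array([[278,192],[425,345]])/18+[255,185]-.5; s=np.array([[230,238],[522,265]])/24+[255,198]-.5
for z in(101,103,105):
    for n,a in(("top",t),("scene",s)):
        P=onz(n,a,z); e=P[0]-P[1]; print(z,n,P.mean(0).round(1),"yaw",np.degrees(np.arctan2(e[1],e[0])).round(1),"len",np.linalg.norm(e).round(1))
# circle fit at top
for z in(101,103,105):
    tt=np.array([[220,290],[450,275],[350,160]])/18+[255,185]-.5; P=onz("top",tt,z)[:,:2]
    A=np.c_[2*P,np.ones(3)]; c=np.linalg.solve(A,(P**2).sum(1)); print(z,"circ",c[:2].round(1),np.sqrt(c[2]+c[:2]@c[:2]).round(1))
```

```text
101 top [589.4  31.5 101. ] yaw 44.3 len 33.9
101 scene [591.1  32.5 101. ] yaw 48.0 len 33.3
103 top [588.9  31.5 103. ] yaw 44.3 len 33.8
103 scene [589.4  33.5 103. ] yaw 48.0 len 33.3
105 top [588.4  31.4 105. ] yaw 44.3 len 33.8
105 scene [587.8  34.5 105. ] yaw 48.0 len 33.2
101 circ [588.8  34.2] 18.2
103 circ [588.3  34.1] 18.2
105 circ [587.9  34.1] 18.2
```

Call:
{"op": "jog_arm", "data": {"plan": [[[0,0,0],-7.1],[[0,0,0],-7.1],[[0,0,0],-7.1],[[0,0,0],-7.1],[[0,0,0],-7.1],[[0,0,0],-7.1],[[0,0,0],-7.1],[[0,0,0],-7.1]]}}

```text
time: 11.55
eef_pos: [507.8, 33.9, 209.5]
eef_rot: [-0.001, 0.882, 0.471, -0.002]
wrist_force: [-0.2, -0.5, 0.1]
width: 46.9
```

Call:
{"op": "jog_arm", "data": {"plan": [[[0,0,0],-7.1],[[0,0,0],-7.1],[[0,0,0],-7.1],[[0,0,0],-7.1],[[0,0,0],-7.1],[[0,0,0],-7.1],[[0,0,0],-7.1],[[0,0,0],-7.1]]}}

```text
time: 12.22
eef_pos: [507.8, 33.9, 209.5]
eef_rot: [-0.002, 0.552, 0.834, -0.001]
wrist_force: [-1.0, -0.3, -0.3]
width: 46.6
```

Call:
{"op": "jog_arm", "data": {"plan": [[[0,0,0],-7.1],[[0,0,0],-7.1],[[0,0,0],-7.1],[[0,0,0],-7.1],[[0,0,0],-7.1],[[0,0,0],-7.1],[[0,0,0],-7.1],[[0,0,0],-7.1]]}}

```text
time: 12.88
eef_pos: [507.8, 33.9, 209.5]
eef_rot: [-0.002, 0.089, 0.996, -0.0]
wrist_force: [0.2, -0.0, 0.4]
width: 47.3
```

Call:
{"op": "jog_arm", "data": {"plan": [[[0,0,0],-7],[[0,0,0],0],[[0,0,0],0]]}}

```text
time: 13.13
eef_pos: [508.1, 33.9, 210.0]
eef_rot: [-0.001, 0.033, 0.999, -0.0]
wrist_force: [-0.5, 0.3, -0.3]
width: 46.9
```

```bash
python3 go.py 648.5 205 160 91
```

```text
t 13.13 pos [508.1  33.9 210. ] jawyaw 86.2 tilt [-0.17 -0.  ] F [-0.5  0.3 -0.3] M [-0.01 -0.01  0.01] w 46.9 j6 -87.1
to [648.5, 205.0, 160.0, 91.0] tool shift [-128.9  180.    49.6] spin -4.8 rows>= 6 per row /8 [-16.11  22.5    6.2 ] -0.6
```

Call:
{"op": "jog_arm", "data": {"plan": [[[-16,22.5,6],0],[[-16,22.5,6],0],[[-16,22.5,6],0],[[-16,22.5,6],0],[[-16,22.5,6],0],[[-16,22.5,6],0],[[-16,22.5,6],0],[[-17,22.5,6],0]]}}

```text
time: 13.8
eef_pos: [649.1, 206.5, 162.1]
eef_rot: [-0.001, 0.033, 0.999, -0.0]
wrist_force: [0.3, -0.1, -1.0]
width: 47.0
```

Call:
{"op": "jog_arm", "data": {"plan": [[[0,0,0],-4.8],[[0,0,0],0],[[0,0,0],0],[[0,0,0],0]]}}

```text
time: 14.13
eef_pos: [648.3, 204.9, 163.1]
eef_rot: [-0.001, -0.009, 1.0, -0.0]
wrist_force: [0.2, 0.3, 0.8]
width: 47.0
```

```bash
python3 go.py 648.5 205 96 91
python3 - <<'E'
from h import *
p,d=snap("scene","scene10"); crop(p,170,180,70,75,9,"s10")
p,d=snap("top","top10"); crop(p,190,150,60,60,9,"t10")
E
```

```text
t 14.13 pos [648.3 204.9 163.1] jawyaw 91.0 tilt [-0.08 -0.04] F [0.2 0.3 0.8] M [-0.    0.03  0.04] w 47.0 j6 -77.0
to [648.5, 205.0, 96.0, 91.0] tool shift [-0.3  0.1 67.1] spin 0.0 rows>= 2 per row /8 [-0.04  0.02  8.39] 0.0
```

View pics/s10.png

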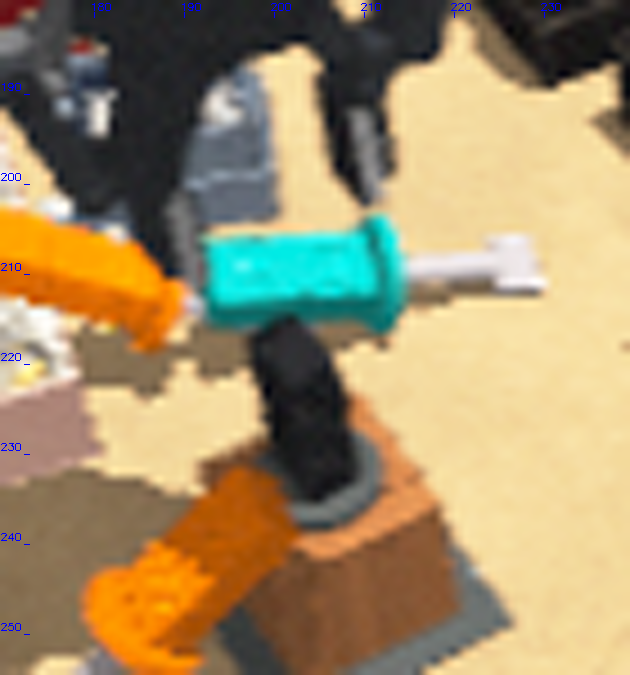

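View pics/t10.png

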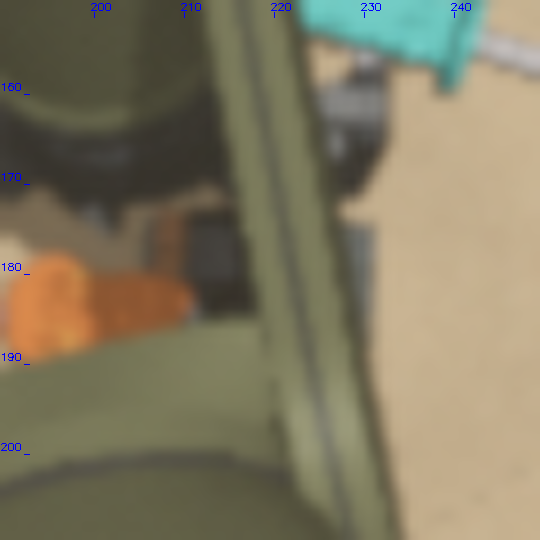

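Call:
{"op": "jog_arm", "data": {"plan": [[[0,0,25],0],[[0,0,25],0],[[0,0,15],0],[[0,0,3],0],[[0,0,0],0],[[0,0,0],0]]}}

```text
time: 14.73
eef_pos: [649.6, 205.3, 96.6]
eef_rot: [0.001, -0.01, 1.0, 0.0]
wrist_force: [0.7, 0.1, -0.0]
width: 47.1
```

```bash
python3 go.py
python3 - <<'E'
from h import *
p,d=snap("scene","scene11"); crop(p,170,190,70,75,9,"s11")
E
```

```text
t 14.73 pos [649.6 205.3  96.6] jawyaw 91.14 tilt [0.08 0.02] F [ 0.7  0.1 -0. ] M [-0.01  0.02 -0.04] w 47.1 j6 -77.1
```

View pics/s11.png

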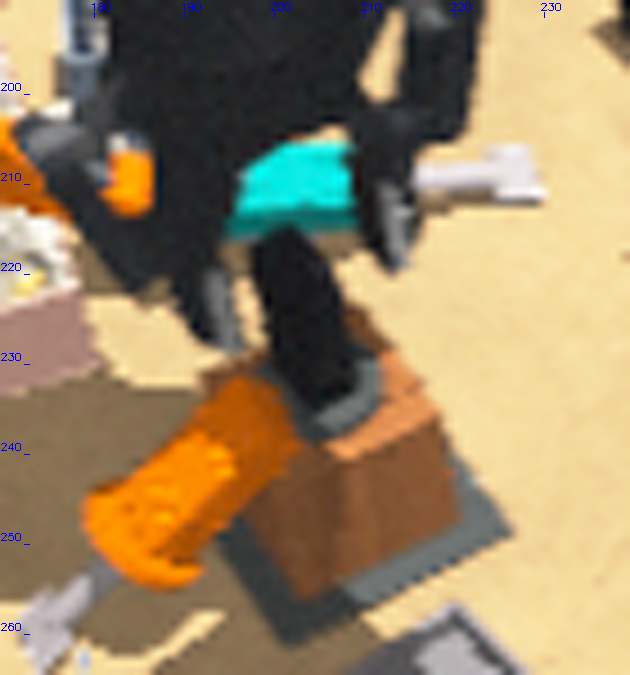

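Call:
{"op": "jog_arm", "data": {"plan": [[[0,0,1],0],[[0,0,0],0],[[0,0,0],0],[[0,0,0],0],[[0,0,0],0],[[0,0,0],0]], "claw": 1, "force": 70}}

```text
time: 15.28
eef_pos: [649.9, 205.7, 95.9]
eef_rot: [0.001, -0.01, 1.0, 0.0]
wrist_force: [-0.5, 0.9, 5.7]
width: 16.7
```

```bash
python3 go.py
python3 - <<'E'
from h import *
p,d=snap("scene","scene12"); crop(p,170,190,70,75,9,"s12")
E
```

```text
t 15.28 pos [649.9 205.7  95.9] jawyaw 91.2 tilt [0.13 0.03] F [-0.5  0.9  5.7] M [-0.06  0.1   0.02] w 16.7 j6 -77.2
```

View pics/s12.png

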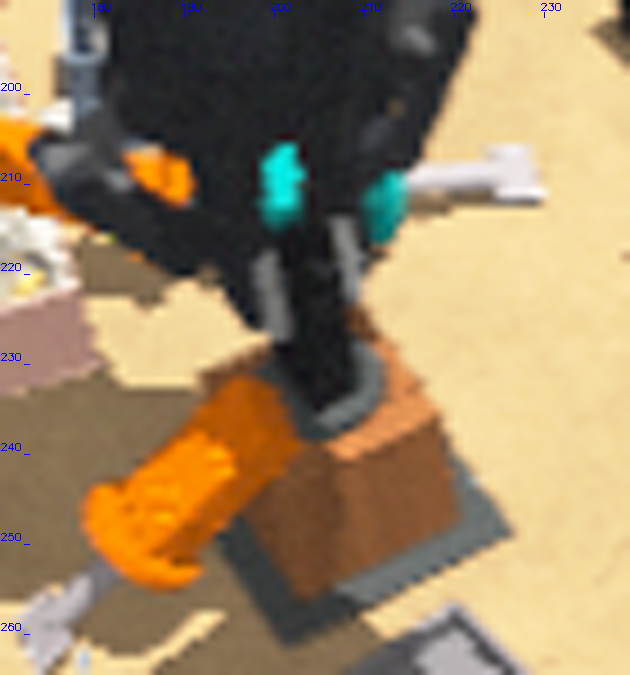

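Call:
{"op": "jog_arm", "data": {"plan": [[[0,0,-1],0],[[0,-2,0],0],[[0,-2,0],0],[[0,-2,0],0],[[0,0,0],0],[[0,0,0],0]]}}

```text
time: 15.83
eef_pos: [649.6, 199.6, 95.9]
eef_rot: [0.0, -0.01, 1.0, 0.0]
wrist_force: [0.2, 2.0, 4.1]
width: 16.6
```

```bash
python3 go.py
python3 - <<'E'
from h import *
p,d=snap("scene","scene13"); crop(p,170,190,70,75,9,"s13")
E
```

```text
t 15.83 pos [649.6 199.6  95.9] jawyaw 91.18 tilt [0.06 0.02] F [0.2 2.  4.1] M [ 0.33 -0.06  0.  ] w 16.6 j6 -77.7
```

View pics/s13.png

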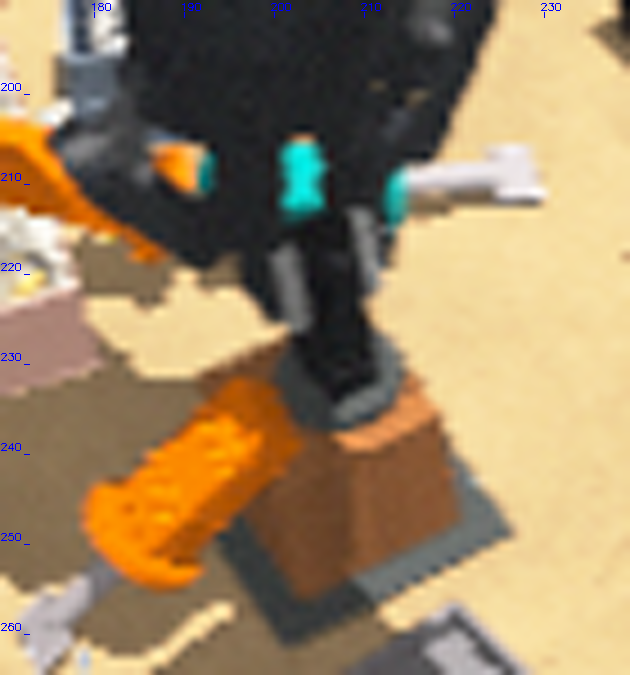

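The collar is clear of the orange one, which didn't move. Lifting.

Call:
{"op": "jog_arm", "data": {"plan": [[[0,0,-10],0],[[0,0,-15],0],[[0,0,-20],0],[[0,0,-20],0],[[0,0,-20],0],[[0,0,-20],0],[[0,0,-20],0],[[0,0,0],0]]}}

```text
time: 16.55
eef_pos: [650.9, 199.3, 225.0]
eef_rot: [0.003, -0.01, 1.0, 0.0]
wrist_force: [1.4, 0.5, -1.3]
width: 16.8
```

```bash
python3 go.py 588.8 33.3 225 136
python3 - <<'E'
from h import *
p,d=snap("scene","scene14"); crop(p,160,150,90,100,6,"s14")
E
```

```text
t 16.55 pos [650.9 199.3 225. ] jawyaw 91.19 tilt [0.35 0.02] F [ 1.4  0.5 -1.3] M [ 0.06 -0.06  0.02] w 16.8 j6 -77.7
to [588.8, 33.3, 225.0, 136.0] tool shift [  65.5 -164.7   -0.5] spin -44.81 rows>= 7 per row /8 [  8.19 -20.59  -0.06] -5.6
```

View pics/s14.png

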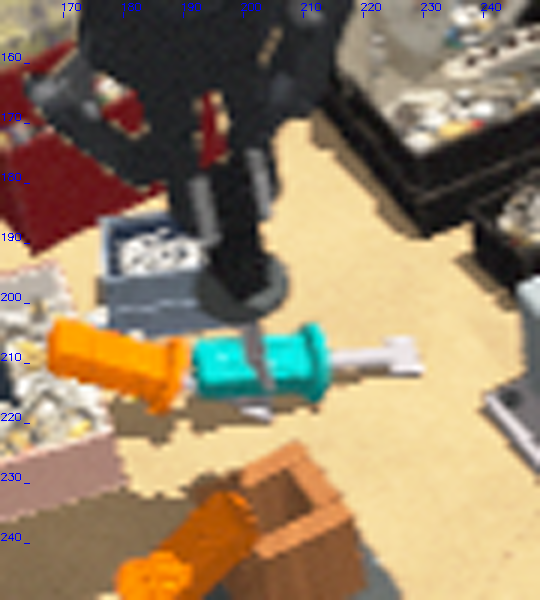

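Call:
{"op": "jog_arm", "data": {"plan": [[[8,-20.5,0],0],[[8,-20.5,0],0],[[8,-20.5,0],0],[[8,-20.5,0],0],[[8,-20.5,0],0],[[8,-20.5,0],0],[[8,-20.5,0],0],[[8,-20.5,0],0]]}}

```text
time: 17.27
eef_pos: [586.3, 33.0, 218.2]
eef_rot: [-0.002, -0.01, 1.0, -0.0]
wrist_force: [0.8, 0.5, -1.3]
width: 16.5
```

Call:
{"op": "jog_arm", "data": {"plan": [[[0,0,0],-6.4],[[0,0,0],-6.4],[[0,0,0],-6.4],[[0,0,0],-6.4],[[0,0,0],-6.4],[[0,0,0],-6.4],[[0,0,0],-6.4],[[0,0,0],0]]}}

```text
time: 17.93
eef_pos: [586.8, 33.9, 218.3]
eef_rot: [-0.002, -0.392, 0.92, 0.001]
wrist_force: [-0.2, -0.4, -1.0]
width: 16.7
```

Call:
{"op": "jog_arm", "data": {"plan": [[[0,0,0],0],[[0,0,0],0]]}}

```text
time: 18.1
eef_pos: [587.7, 34.1, 219.4]
eef_rot: [-0.001, -0.389, 0.921, 0.0]
wrist_force: [-0.7, 0.9, -0.7]
width: 16.7
```

```bash
python3 go.py 588.8 33.3 205 136
python3 - <<'E'
from h import *
p,d=snap("scene","scene15"); crop(p,230,150,80,90,7,"s15")
p,d=snap("top","top15"); crop(p,240,165,70,60,9,"t15")
E
```

```text
t 18.1 pos [587.7  34.1 219.4] jawyaw 135.84 tilt [-0.14 -0.01] F [-0.7  0.9 -0.7] M [-0.01  0.07  0.03] w 16.7 j6 -136.6
to [588.8, 33.3, 205.0, 136.0] tool shift [-0.2 -1.4 14.4] spin -0.16 rows>= 1 per row /8 [-0.03 -0.17  1.8 ] -0.02
```

View pics/s15.png

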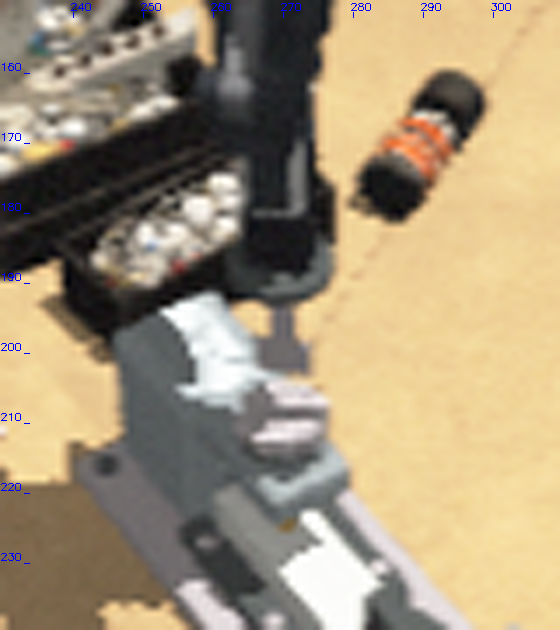

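View pics/t15.png

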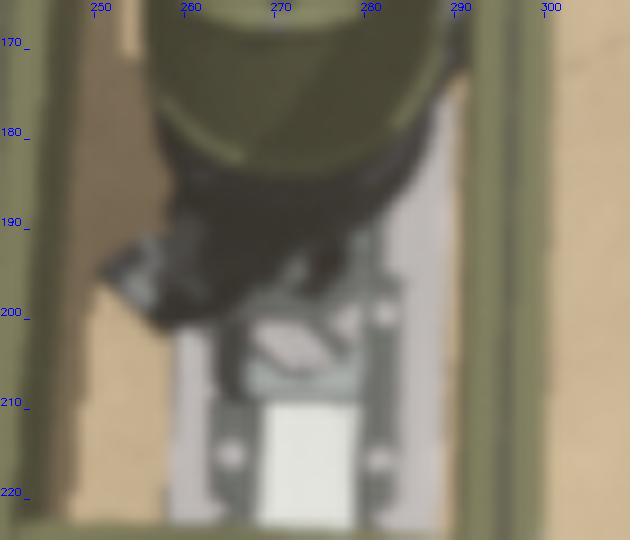

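Run:
```python
from h import *
p,d=load("scene15"); crop(p,250,180,40,40,18,"s15z")
print(proj("scene",[[587.7,34.1,127.5],[588.8,33.3,103.3],[588.8,36.3,103.3],[591.8,33.3,103.3]]))
```

```text
[[270.10452526 202.07419187]
 [270.35035087 208.01285057]
 [269.4218977  208.46998943]
 [269.74010965 207.35473254]]
```

View pics/s15z.png

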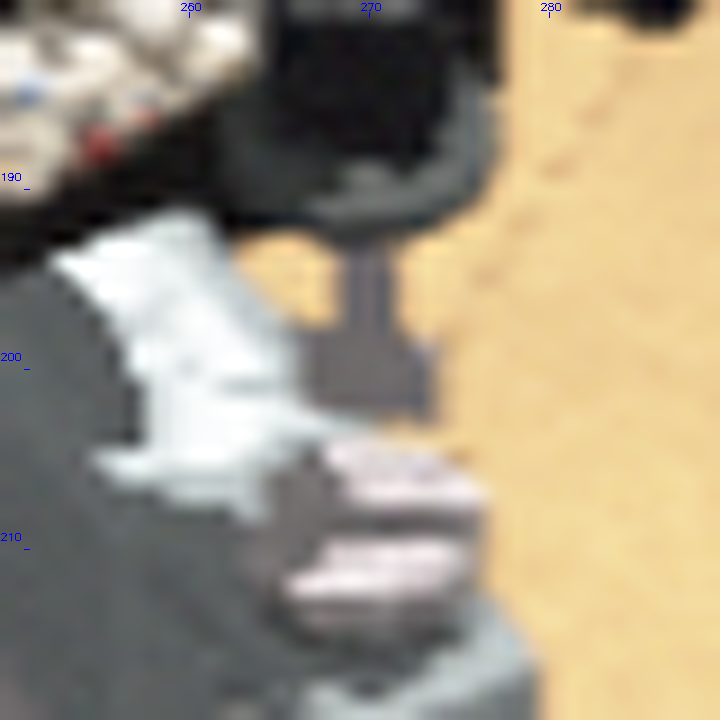

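Call:
{"op": "jog_arm", "data": {"plan": [[[-0.2,-1.2,0],0],[[0,0,8],0],[[0,0,8],0],[[0,0,6],0],[[0,0,3],0],[[0,0,3],0],[[0,0,0],0],[[0,0,0],0]]}}

```text
time: 18.87
eef_pos: [589.5, 33.5, 192.4]
eef_rot: [-0.0, -0.391, 0.921, 0.0]
wrist_force: [0.6, -0.2, -1.5]
width: 16.5
```

```bash
python3 go.py
python3 - <<'E'
from h import *
p,d=snap("scene","scene16"); crop(p,250,180,40,40,18,"s16")
E
```

```text
t 18.87 pos [589.5  33.5 192.4] jawyaw 135.99 tilt [-0.02  0.  ] F [ 0.6 -0.2 -1.5] M [-0.02 -0.03  0.05] w 16.5 j6 -136.8
```

View pics/s16.png

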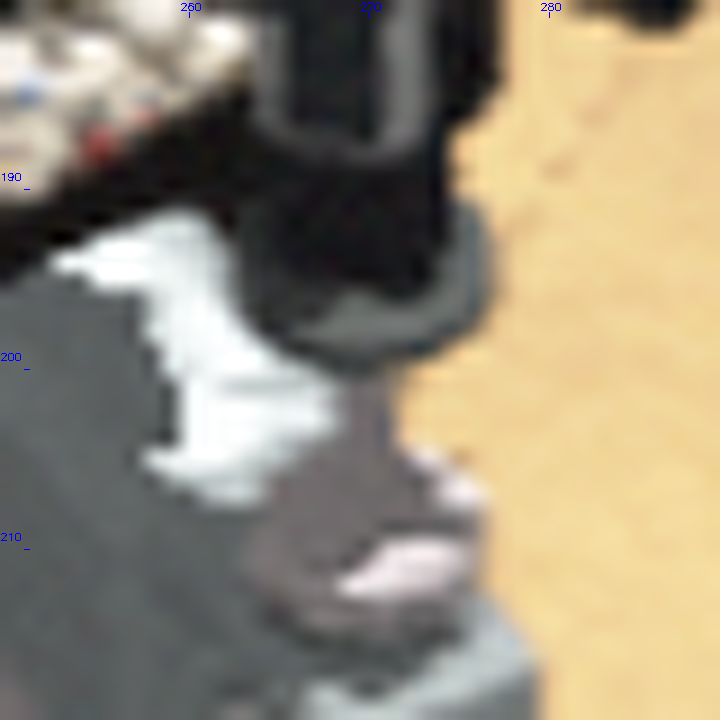

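Call:
{"op": "jog_arm", "data": {"plan": [[[0,0,1.5],0],[[0,0,1.5],0],[[0,0,1],0],[[0,0,0],0],[[0,0,0],0]]}}

```text
time: 19.33
eef_pos: [589.5, 33.5, 188.6]
eef_rot: [-0.0, -0.391, 0.921, 0.0]
wrist_force: [-0.0, -0.2, -1.5]
width: 16.5
```

Call:
{"op": "jog_arm", "data": {"plan": [[[0,0,1],0],[[0,0,1],0],[[0,0,0],0],[[0,0,0],0]]}}

```text
time: 19.67
eef_pos: [589.5, 33.5, 186.5]
eef_rot: [-0.0, -0.391, 0.921, 0.0]
wrist_force: [0.4, -0.1, -0.3]
width: 16.6
```

Call:
{"op": "jog_arm", "data": {"plan": [[[0,0,-0.3],5],[[0,0,0],5],[[0,0,0],5],[[0,0,0.15],5],[[0,0,0.15],5],[[0,0,0.15],5],[[0,0,0.15],5],[[0,0,0.15],5]]}}

```text
time: 20.33
eef_pos: [589.3, 33.7, 186.1]
eef_rot: [-0.0, -0.05, 0.999, 0.0]
wrist_force: [-0.4, 0.6, -1.0]
width: 17.1
```

```bash
python3 go.py
python3 - <<'E'
from h import *
p,d=snap("scene","scene17"); crop(p,250,180,40,40,18,"s17")
E
```

```text
t 20.33 pos [589.3  33.7 186.1] jawyaw 95.76 tilt [-0.03  0.02] F [-0.4  0.6 -1. ] M [0.15 0.16 0.12] w 17.1 j6 -96.6
```

View pics/s17.png

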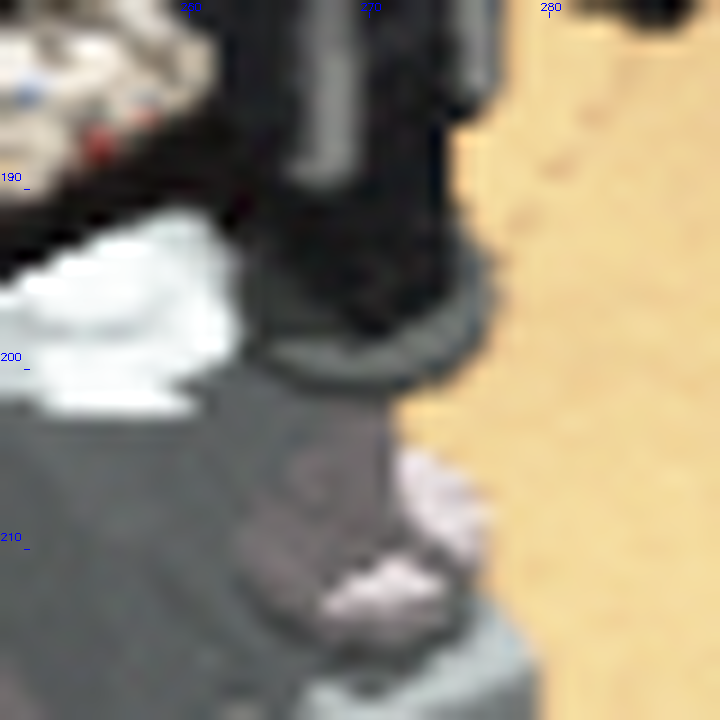

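Call:
{"op": "jog_arm", "data": {"plan": [[[0,0,0.17],6],[[0,0,0.17],6],[[0,0,0.17],6],[[0,0,0.17],6],[[0,0,0.17],6],[[0,0,0.17],6],[[0,0,0.17],6],[[0,0,0.17],6]]}}

```text
time: 21.05
eef_pos: [589.2, 34.4, 184.8]
eef_rot: [-0.001, 0.36, 0.933, 0.001]
wrist_force: [-1.2, 2.3, -0.5]
width: 16.9
```

Call:
{"op": "jog_arm", "data": {"plan": [[[0,0,0.17],6],[[0,0,0.17],6],[[0,0,0.17],6],[[0,0,0.17],6],[[0,0,0.17],6],[[0,0,0.17],6],[[0,0,0.17],6],[[0,0,0.17],6]]}}

```text
time: 21.72
eef_pos: [589.6, 34.9, 183.5]
eef_rot: [-0.001, 0.708, 0.706, 0.001]
wrist_force: [-0.2, 2.4, -1.3]
width: 16.0
```

```bash
python3 go.py
python3 - <<'E'
from h import *
p,d=snap("scene","scene18"); crop(p,250,180,40,40,18,"s18")
E
```

```text
t 21.72 pos [589.6  34.9 183.5] jawyaw -0.19 tilt [0.01 0.15] F [-0.2  2.4 -1.3] M [0.86 0.02 0.09] w 16.0 j6 -0.7
```

View pics/s18.png

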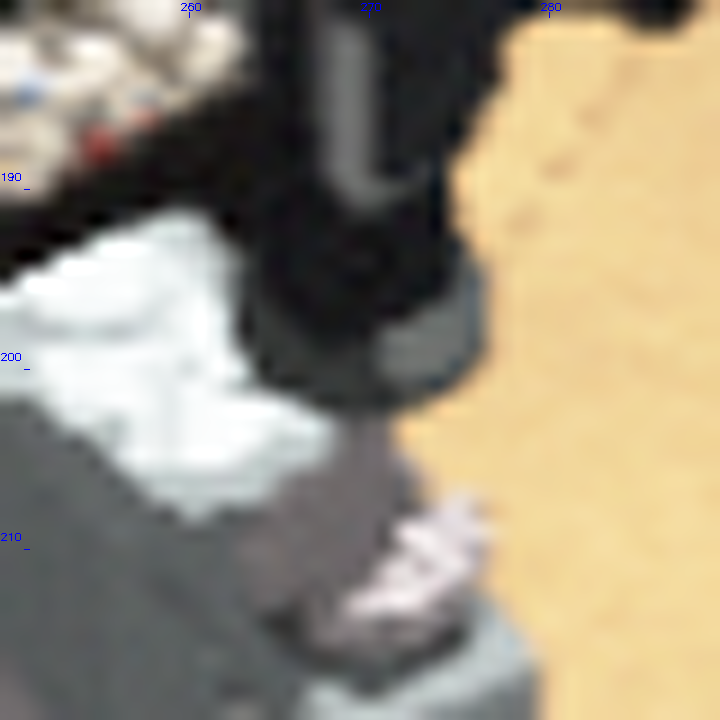

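Call:
{"op": "jog_arm", "data": {"plan": [[[0,0,0.17],6],[[0,0,0.17],6],[[0,0,0.17],6],[[0,0,0.17],6],[[0,0,0.17],6],[[0,0,0.17],6],[[0,0,0.17],6],[[0,0,0.17],6]]}}

```text
time: 22.43
eef_pos: [590.1, 34.8, 182.2]
eef_rot: [-0.001, 0.934, 0.358, 0.001]
wrist_force: [0.4, 3.1, -0.9]
width: 16.8
```

Call:
{"op": "jog_arm", "data": {"plan": [[[0,0,0.17],6],[[0,0,0.17],6],[[0,0,0.17],6],[[0,0,0.17],6],[[0,0,0.17],4],[[0,0,0],0],[[0,0,0],0]]}}

```text
time: 23.02
eef_pos: [589.9, 34.3, 181.4]
eef_rot: [-0.001, 0.992, 0.124, 0.0]
wrist_force: [0.2, 3.5, -0.2]
width: 16.4
```

```bash
python3 go.py
python3 - <<'E'
from h import *
p,d=snap("scene","scene19"); crop(p,250,180,40,40,18,"s19")
E
```

```text
t 23.02 pos [589.9  34.3 181.4] jawyaw -75.75 tilt [0.04 0.08] F [ 0.2  3.5 -0.2] M [ 0.93 -0.13  0.05] w 16.4 j6 74.9
```

View pics/s19.png

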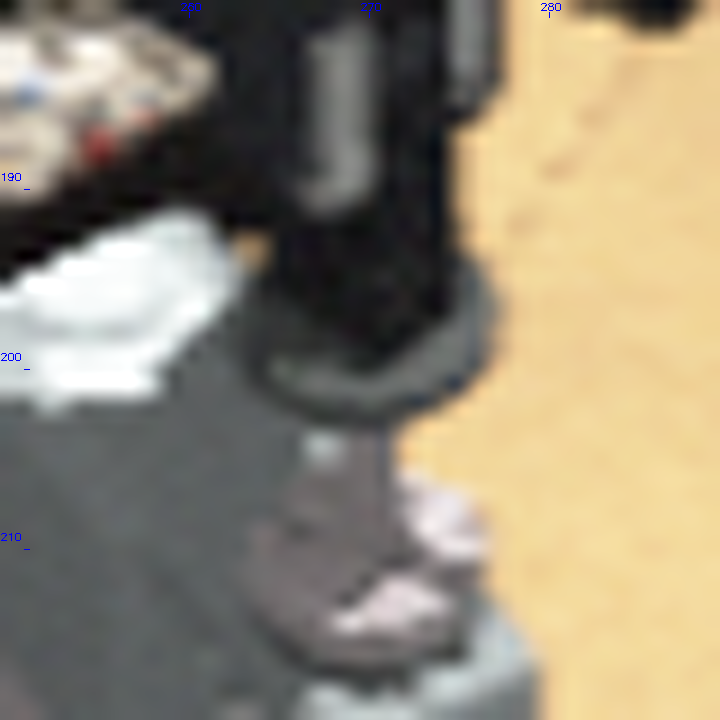

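Call:
{"op": "jog_arm", "data": {"plan": [[[0,0,0],-5],[[0,0,-3],0],[[0,0,-6],0],[[0,0,-15],0],[[0,0,-15],0],[[0,0,-10],0],[[0,0,0],0],[[0,0,0],0]]}}

```text
time: 23.73
eef_pos: [590.0, 33.1, 231.1]
eef_rot: [0.0, 0.986, 0.165, 0.001]
wrist_force: [-0.9, 0.5, -0.8]
width: 16.5
```

```bash
python3 go.py 650 199.5 230 -88.8
python3 - <<'E'
from h import *
p,d=snap("scene","scene20"); crop(p,250,175,40,45,16,"s20")
p,d=snap("top","top20"); crop(p,245,170,60,50,11,"t20")
E
```

```text
t 23.73 pos [590.   33.1 231.1] jawyaw -71.03 tilt [ 0.11 -0.04] F [-0.9  0.5 -0.8] M [-0.03  0.02 -0.02] w 16.5 j6 70.2
to [650.0, 199.5, 230.0, -88.8] tool shift [ 110.8 -137.9    1.1] spin 17.77 rows>= 5 per row /8 [ 13.85 -17.23   0.14] 2.22
```

View pics/s20.png

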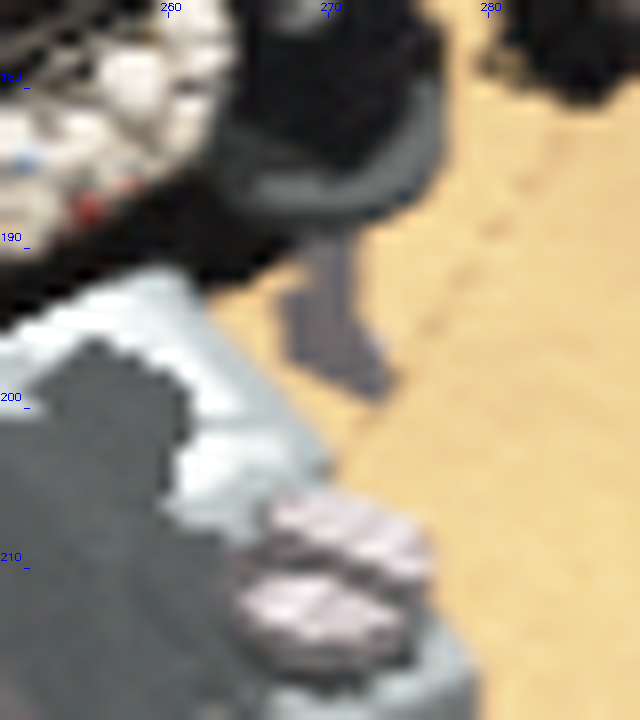

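View pics/t20.png

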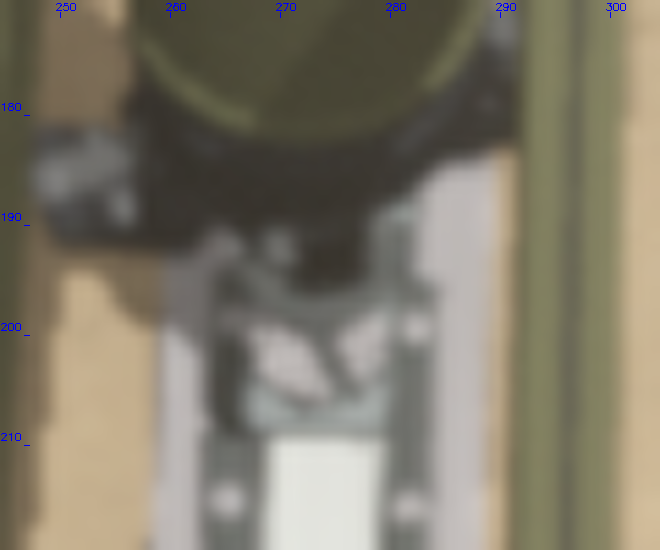

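Run:
```python
from h import *
s=np.array([[250,537],[418,603]])/16+[250,175]-.5; t=np.array([[300,322],[347,393]])/11+[245,170]-.5
for n,a in(("scene",s),("top",t)):
    P=onz(n,a,97.8); e=P[0]-P[1]; print(n,P.round(1),"yaw",np.degrees(np.arctan2(e[1],e[0])).round(1))
p,d=load("scene20");X=bydepth("scene",d)
p0,d0=load("scene0");X0=bydepth("scene",d0)
for u,v in((267,212),(274,206),(271,206),(268,211)): print(X[v,u].round(1),X0[v,u].round(1))
```

```text
scene [[601.2  42.3  97.8]
 [572.2  27.4  97.8]] yaw 27.2
top [[591.8  38.   97.8]
 [573.3  25.4  97.8]] yaw 34.1
[586.2  46.   97.5] [583.5  47.6 100.9]
[671.  -31.3   3.3] [588.7  21.5 104.2]
[600.7  23.5  95.2] [594.6  27.4 102.7]
[588.1  41.6  97.2] [583.9  44.1 102.4]
```

Call:
{"op": "jog_arm", "data": {"plan": [[[0,0,0],6],[[0,0,0],6],[[0,0,0],6],[[0,0,0],0]]}}

```text
time: 24.17
eef_pos: [588.8, 33.5, 229.0]
eef_rot: [0.0, 1.0, 0.007, -0.001]
wrist_force: [-0.4, 0.5, -0.6]
width: 16.7
```

```bash
python3 go.py 649.3 200.3 215 -89
```

```text
t 24.17 pos [588.8  33.5 229. ] jawyaw -89.16 tilt [-0.13 -0.01] F [-0.4  0.5 -0.6] M [ 0.02 -0.03  0.03] w 16.7 j6 88.3
to [649.3, 200.3, 215.0, -89.0] tool shift [  63.  -165.9   13.9] spin -0.16 rows>= 5 per row /8 [  7.87 -20.74   1.73] -0.02
```

Call:
{"op": "jog_arm", "data": {"plan": [[[9,-23,0],0],[[9,-23,0],0],[[9,-23,0],0],[[9,-23,0],0],[[9,-23,0],0],[[9,-23,0],0],[[9,-28,0],0],[[0,0,0],0]]}}

```text
time: 24.83
eef_pos: [650.8, 205.9, 228.9]
eef_rot: [-0.002, 1.0, 0.012, 0.0]
wrist_force: [0.1, 0.0, -0.7]
width: 16.9
```

Call:
{"op": "jog_arm", "data": {"plan": [[[0,0,15],0],[[0,0,15],0],[[0,0,15],0],[[0,0,5],0],[[0,0,0],0],[[0,0,0],0]]}}

```text
time: 25.33
eef_pos: [649.5, 200.3, 179.8]
eef_rot: [0.0, 1.0, 0.009, -0.001]
wrist_force: [-0.1, -0.0, -1.0]
width: 16.7
```

```bash
python3 go.py 649.3 200.3 165 -89
python3 - <<'E'
from h import *
p,d=snap("scene","scene21"); crop(p,175,180,60,75,9,"s21")
p,d=snap("top","top21"); crop(p,190,150,60,60,9,"t21")
E
```

```text
t 25.33 pos [649.5 200.3 179.8] jawyaw -88.95 tilt [-0.06 -0.02] F [-0.1 -0.  -1. ] M [ 0.01 -0.02 -0.03] w 16.7 j6 102.5
to [649.3, 200.3, 165.0, -89.0] tool shift [-0.1  0.  14.8] spin 0.05 rows>= 1 per row /8 [-0.02  0.    1.85] 0.01
```

View pics/s21.png

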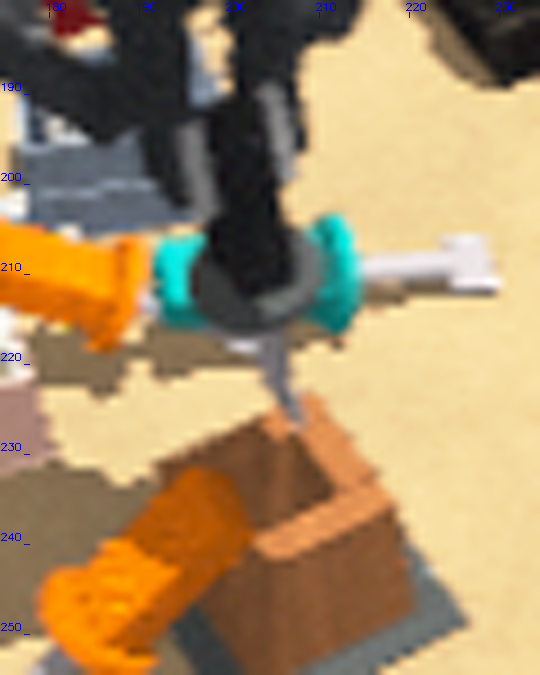

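View pics/t21.png

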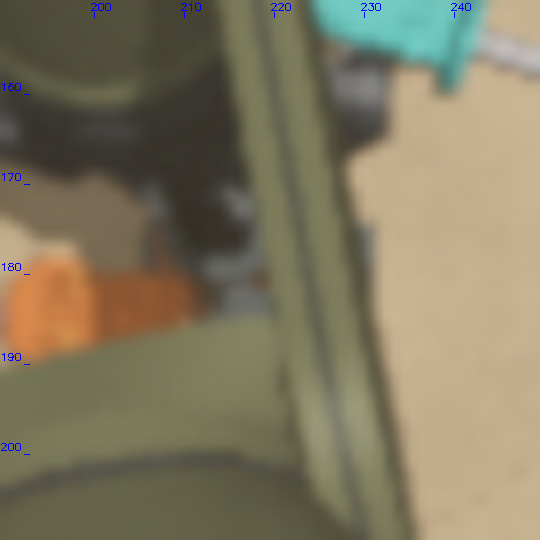

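Run:
```python
from h import *
p,d=load("scene21"); 
o=np.array([649.5,200.3,87.9])
L=[np.array([o+[11,0,0],o+[-11,0,0]]),np.array([[663.5,220.2,56],[663.5,190.2,56],[633.5,190.2,56],[633.5,220.2,56],[663.5,220.2,56]])]
crop(p,190,205,35,45,16,"s21z",lines=L,n="scene")
```

```text
(no output)
```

View pics/s21z.png

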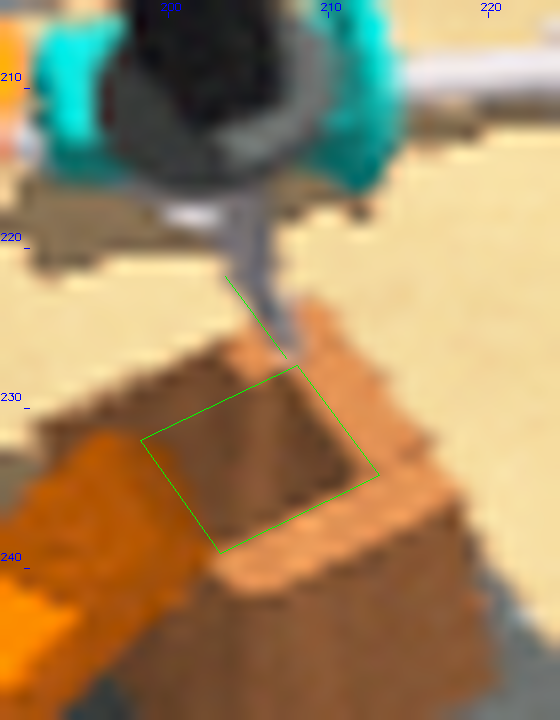

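Call:
{"op": "jog_arm", "data": {"plan": [[[0,-0.5,12],0],[[0,0,12],0],[[0,0,12],0],[[0,0,6],0],[[0,0,0],0]]}}

```text
time: 25.85
eef_pos: [648.0, 200.6, 135.2]
eef_rot: [0.001, 1.0, 0.009, -0.002]
wrist_force: [0.1, -0.6, -1.8]
width: 16.1
```

Call:
{"op": "jog_arm", "data": {"plan": [[[0,0,10],0],[[0,0,10],0],[[0,0,8],0],[[0,0,5],0],[[0,0,2],0],[[0,0,0],0]]}}

```text
time: 26.35
eef_pos: [649.2, 201.0, 102.3]
eef_rot: [0.0, 1.0, 0.009, -0.001]
wrist_force: [1.1, -0.2, -1.9]
width: 16.4
```

Call:
{"op": "jog_arm", "data": {"plan": [[[0,0,3],0],[[0,0,2],0],[[0,0,1],0],[[0,0,0],0],[[0,0,0],0]]}}

```text
time: 26.77
eef_pos: [649.8, 201.1, 97.4]
eef_rot: [-0.0, 1.0, 0.009, 0.0]
wrist_force: [0.5, 0.7, -0.8]
width: 16.5
```

```bash
python3 go.py
python3 - <<'E'
from h import *
p,d=snap("scene","scene22"); crop(p,175,190,55,65,10,"s22")
E
```

```text
t 26.77 pos [649.8 201.1  97.4] jawyaw -89.01 tilt [0.02 0.01] F [ 0.5  0.7 -0.8] M [-0.05  0.05 -0.  ] w 16.5 j6 102.6
```

View pics/s22.png

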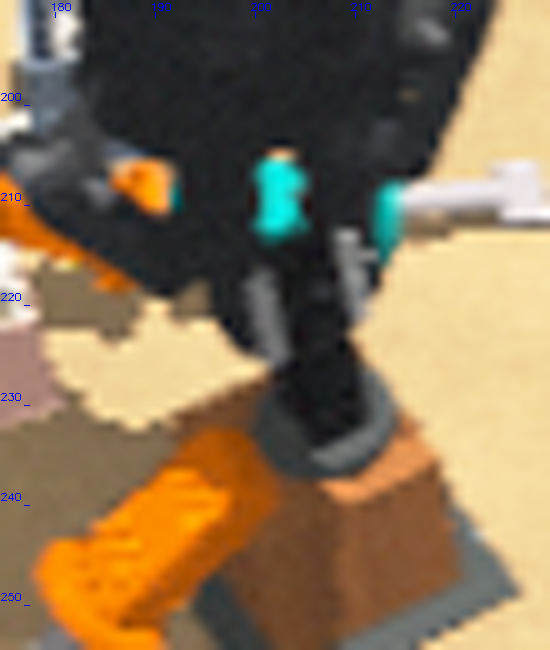

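Nearly seated. I'll lower until it touches.

Call:
{"op": "jog_arm", "data": {"plan": [[[0,0,1],0],[[0,0,1],0],[[0,0,0],0],[[0,0,0],0]]}}

```text
time: 27.15
eef_pos: [649.9, 201.2, 95.9]
eef_rot: [-0.0, 1.0, 0.009, 0.0]
wrist_force: [-0.9, 0.1, 2.8]
width: 17.0
```

Call:
{"op": "jog_arm", "data": {"plan": [[[0,0,0],0],[[0,0,0],0],[[0,0,0],0],[[0,0,0],0]], "claw": 0.5}}

```text
time: 27.48
eef_pos: [649.6, 201.1, 95.0]
eef_rot: [0.0, 1.0, 0.009, -0.0]
wrist_force: [0.3, 0.7, -0.3]
width: 42.8
```

Call:
{"op": "jog_arm", "data": {"plan": [[[0,0,-10],0],[[0,0,-25],0],[[0,0,-35],0],[[0,0,-30],0],[[0,0,-10],0],[[0,0,0],0]]}}

```text
time: 27.98
eef_pos: [652.2, 201.8, 210.1]
eef_rot: [-0.001, 1.0, 0.009, 0.004]
wrist_force: [-0.2, 1.6, -0.1]
width: 42.7
```

```bash
python3 go.py 511 34 220 -91
python3 - <<'E'
from h import *
p,d=snap("scene","scene23"); crop(p,160,180,150,105,5.2,"s23")
E
```

```text
t 27.98 pos [652.2 201.8 210.1] jawyaw -89.01 tilt [0.49 0.12] F [-0.2  1.6 -0.1] M [ 0.02  0.03 -0.01] w 42.7 j6 102.7
to [511.0, 34.0, 220.0, -91.0] tool shift [-144.   165.3  -11.4] spin 1.99 rows>= 6 per row /8 [-18.    20.66  -1.43] 0.25
```

View pics/s23.png

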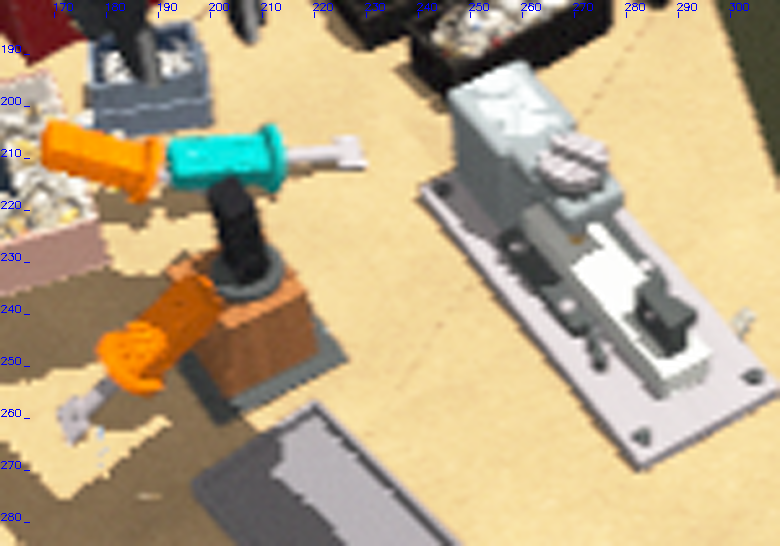

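Run:
```python
from h import *
p,d=load("scene23"); crop(p,252,198,36,36,20,"s23g")
```

```text
(no output)
```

View pics/s23g.png

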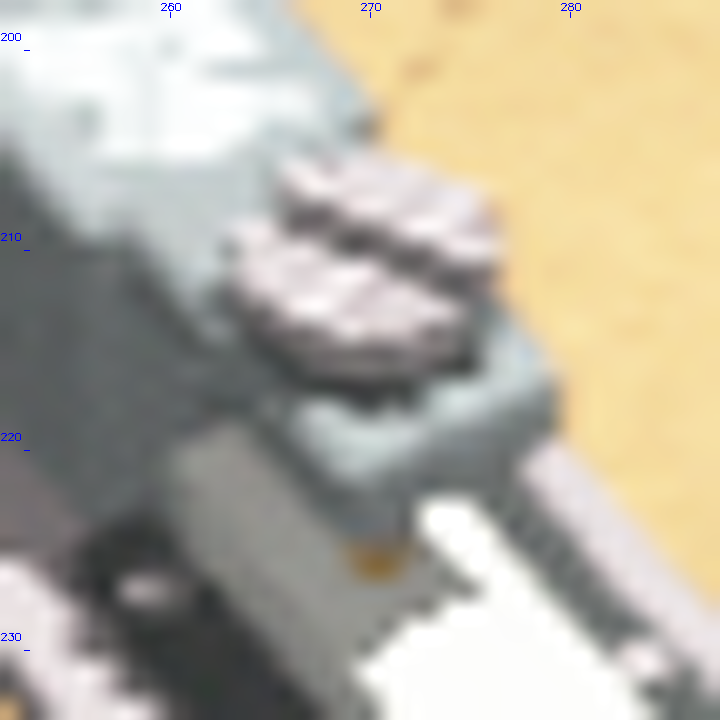

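Run:
```python
from h import *
s=np.array([[290,212],[485,282]])/20+[252,198]-.5
for z in(97,99): 
    P=onz("scene",s,z); e=P[0]-P[1]; print(P.mean(0).round(1),"yaw",np.degrees(np.arctan2(e[1],e[0])).round(1),np.linalg.norm(e).round(1))
for z in (32,34,36): q=proj("scene",[[588.8,33.3,z]])[0]; print(z,((q+.5-[252,198])*20).round())
print("obs slot ctr",s.mean(0)); 
for z in(96,97,98,99,100,101): print(z,proj("scene",[[588.8,33.3,z]]).round(2))
```

```text
[587.4  32.8  97. ] yaw 29.2 29.8
[585.8  33.8  99. ] yaw 29.2 29.7
32 [389. 559.]
34 [389. 549.]
36 [389. 540.]
obs slot ctr [270.875 209.85 ]
96 [[270.42 209.87]]
97 [[270.41 209.62]]
98 [[270.4  209.37]]
99 [[270.39 209.11]]
100 [[270.38 208.86]]
101 [[270.37 208.6 ]]
```

The screw checks out: the slot turned about 199° from its start, the head sank about 6–7 mm, and the brass nose meets the block at about (270,226). That puts it near 5.7 rad. Next I'll fetch the block.

Call:
{"op": "jog_arm", "data": {"plan": [[[-18,20.6,0],0],[[-18,20.6,0],0],[[-18,20.6,0],0],[[-18,20.6,0],0],[[-18,20.6,0],0],[[-18,20.6,0],0],[[-18,20.6,0],0],[[-16,20.6,0],2]]}}

```text
time: 28.7
eef_pos: [507.4, 33.1, 202.9]
eef_rot: [0.0, 1.0, -0.009, -0.003]
wrist_force: [-0.1, -1.0, 0.3]
width: 42.7
```

Call:
{"op": "jog_arm", "data": {"plan": [[[0,0,0],0],[[0,0,35],0],[[0,0,35],0],[[0,0,25],0],[[0,0,0],0],[[0,0,0],0]]}}

```text
time: 29.2
eef_pos: [508.4, 34.1, 108.0]
eef_rot: [-0.0, 1.0, -0.009, -0.003]
wrist_force: [-0.1, 0.3, 0.2]
width: 42.7
```

```bash
python3 go.py 511 34.2 42 -91
python3 - <<'E'
from h import *
p,d=snap("scene","scene24"); crop(p,240,185,75,80,8,"s24")
E
```

```text
t 29.2 pos [508.4  34.1 108. ] jawyaw -90.99 tilt [-0.37  0.01] F [-0.1  0.3  0.2] M [ 0.01  0.   -0.04] w 42.7 j6 90.1
to [511.0, 34.2, 42.0, -91.0] tool shift [ 3.1 -0.1 66. ] spin 0.01 rows>= 2 per row /8 [ 0.38 -0.02  8.25] 0.0
```

View pics/s24.png

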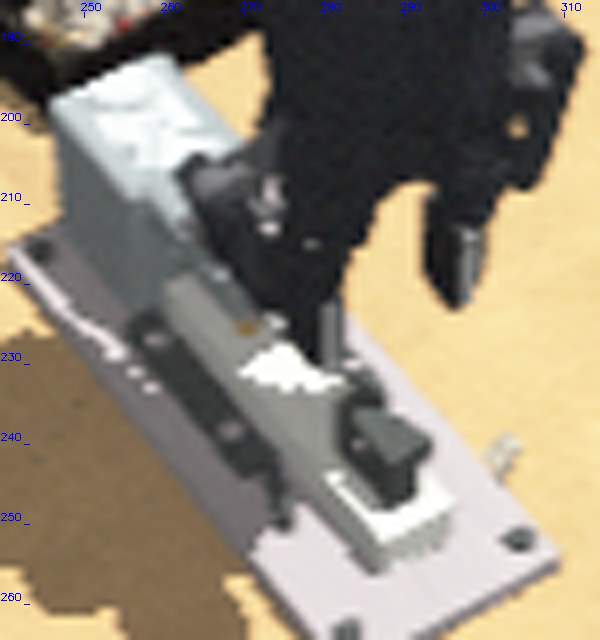

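Call:
{"op": "jog_arm", "data": {"plan": [[[2,0,25],0],[[0,0,25],0],[[0,0,13],0],[[0,0,2],0],[[0,0,0],0],[[0,0,0],0]]}}

```text
time: 29.75
eef_pos: [514.1, 33.9, 46.7]
eef_rot: [0.0, 1.0, -0.009, 0.001]
wrist_force: [0.1, -0.4, 0.4]
width: 42.7
```

Call:
{"op": "jog_arm", "data": {"plan": [[[0,0,0],0],[[0,0,0],0],[[0,0,0],0],[[0,0,0],0],[[0,0,0],0],[[0,0,0],0]], "claw": 1, "force": 50}}

```text
time: 30.25
eef_pos: [513.6, 34.1, 46.6]
eef_rot: [-0.0, 1.0, -0.009, 0.001]
wrist_force: [-0.5, 1.3, 5.5]
width: 12.9
```

```bash
python3 go.py
```

```text
t 30.25 pos [513.6  34.1  46.6] jawyaw -91.01 tilt [0.16 0.02] F [-0.5  1.3  5.5] M [0.19 0.13 0.  ] w 12.9 j6 90.1
```

Call:
{"op": "jog_arm", "data": {"plan": [[[0,0,0],0],[[0,0,0],0],[[-2,0,4.5],0],[[0,0,0],0],[[0,0,0],0]], "claw": 0.6}}

```text
time: 30.67
eef_pos: [509.7, 33.8, 40.2]
eef_rot: [0.0, 1.0, -0.009, -0.001]
wrist_force: [-0.2, 0.7, 0.5]
width: 34.7
```

Call:
{"op": "jog_arm", "data": {"plan": [[[0,0,0],0],[[0,0,0],0],[[0,0,0],0],[[0,0,0],0],[[0,0,0],0],[[0,0,0],0]], "claw": 1}}

```text
time: 31.17
eef_pos: [510.5, 34.2, 40.7]
eef_rot: [-0.0, 1.0, -0.009, -0.0]
wrist_force: [-0.2, 2.0, -1.3]
width: 13.1
```

```bash
python3 go.py
python3 - <<'E'
from h import *
p,d=snap("scene","scene25"); crop(p,240,185,75,80,8,"s25")
E
```

```text
t 31.17 pos [510.5  34.2  40.7] jawyaw -91.01 tilt [-0.01  0.02] F [-0.2  2.  -1.3] M [0.49 0.05 0.15] w 13.1 j6 90.1
```

View pics/s25.png

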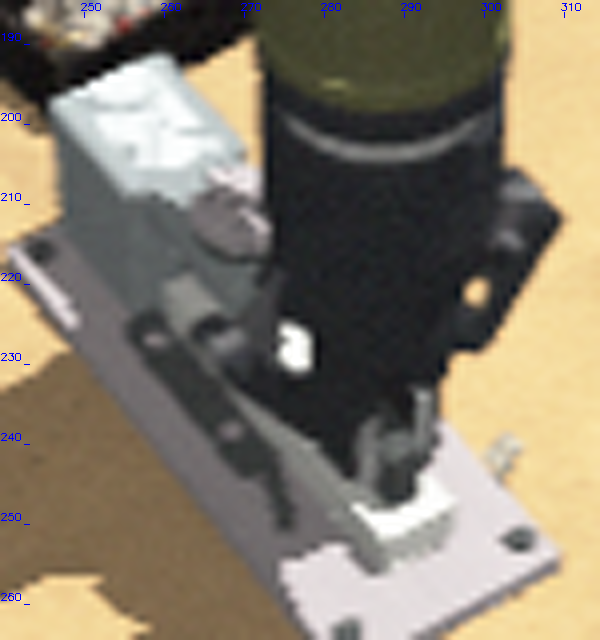

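Call:
{"op": "jog_arm", "data": {"plan": [[[-5,0,0],0],[[-10,0,0],0],[[-10,0,0],0],[[-10,0,0],0],[[-10,0,0],0],[[-10,0,0],0],[[-10,0,0],0],[[-10,0,0],0]]}}

```text
time: 31.88
eef_pos: [433.8, 35.1, 40.8]
eef_rot: [0.0, 1.0, -0.009, -0.0]
wrist_force: [0.3, 2.6, -1.1]
width: 13.1
```

Call:
{"op": "jog_arm", "data": {"plan": [[[-5,0,0],0],[[0,0,0],0],[[0,0,-10],0],[[0,0,-15],0],[[0,0,-20],0],[[0,0,-15],0],[[0,0,0],0]]}}

```text
time: 32.47
eef_pos: [432.7, 35.0, 103.0]
eef_rot: [0.0, 1.0, -0.009, 0.003]
wrist_force: [1.0, -0.4, -1.1]
width: 12.9
```

```bash
python3 go.py 447 224.4 95 -82.5
python3 - <<'E'
from h import *
p,d=snap("scene","scene26"); crop(p,235,180,85,90,7,"s26")
E
```

```text
t 32.47 pos [432.7  35.  103. ] jawyaw -91.02 tilt [ 0.29 -0.02] F [ 1.  -0.4 -1.1] M [ 0.04  0.05 -0.  ] w 12.9 j6 90.1
to [447.0, 224.4, 95.0, -82.5] tool shift [  10.9 -189.6    8. ] spin -8.52 rows>= 6 per row /8 [  1.36 -23.7    1.  ] -1.06
```

View pics/s26.png

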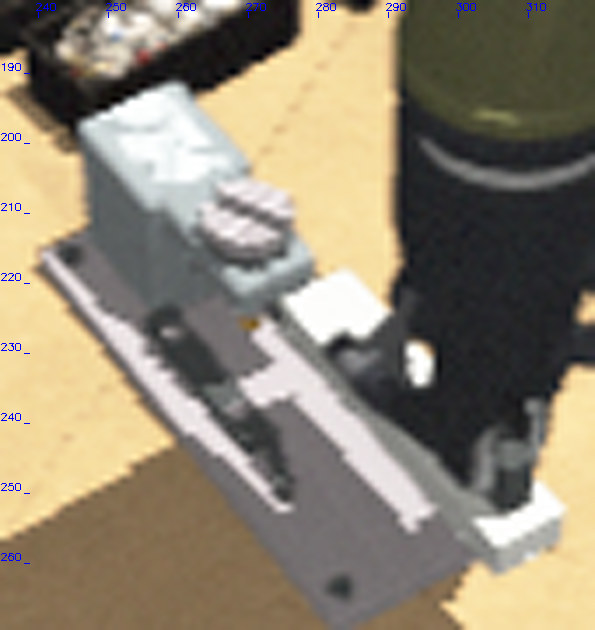

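Call:
{"op": "jog_arm", "data": {"plan": [[[1.2,-23.2,0],0],[[1.2,-23.2,0],0],[[1.2,-23.2,0],0],[[1.2,-23.2,0],0],[[1.2,-23.2,0],0],[[1.2,-23.2,0],0],[[1.2,-23.2,0],0],[[1.2,-23.2,0],0]]}}

```text
time: 33.18
eef_pos: [442.4, 221.3, 99.1]
eef_rot: [0.001, 1.0, -0.009, -0.001]
wrist_force: [0.9, 0.3, -1.2]
width: 13.1
```

Call:
{"op": "jog_arm", "data": {"plan": [[[0,0,0],-4.25],[[0,0,0],-4.25],[[0,0,10],0],[[0,0,15],0],[[0,0,15],0],[[0,0,10],0],[[0,0,0],0],[[0,0,0],0]]}}

```text
time: 33.85
eef_pos: [442.1, 220.1, 49.2]
eef_rot: [0.001, 0.998, 0.065, -0.002]
wrist_force: [-0.3, -0.5, -1.3]
width: 13.2
```

```bash
python3 go.py 446 220 34 -82.5
python3 - <<'E'
from h import *
p,d=snap("scene","scene27"); crop(p,180,235,100,95,7,"s27")
E
```

```text
t 33.85 pos [442.1 220.1  49.2] jawyaw -82.51 tilt [-0.21 -0.09] F [-0.3 -0.5 -1.3] M [-0.04  0.05 -0.02] w 13.2 j6 104.1
to [446.0, 220.0, 34.0, -82.5] tool shift [ 3.9  0.5 15.1] spin -0.01 rows>= 1 per row /8 [0.48 0.07 1.89] -0.0
```

View pics/s27.png

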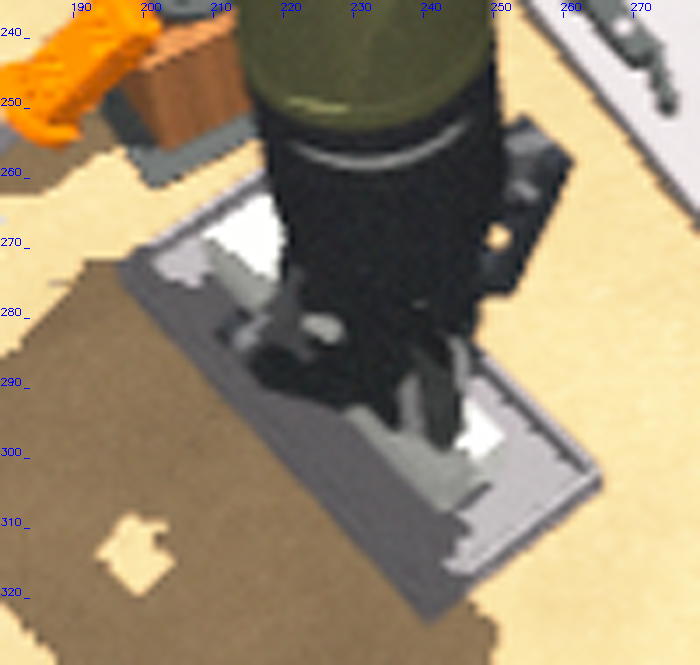

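Positioned inside the tray. Lowering to about TCP z 32.5.

Call:
{"op": "jog_arm", "data": {"plan": [[[3,0,8],0],[[0,0,5],0],[[0,0,2],0],[[0,0,0],0],[[0,0,0],0]]}}

```text
time: 34.32
eef_pos: [446.3, 221.0, 35.7]
eef_rot: [0.0, 0.998, 0.065, -0.0]
wrist_force: [-0.1, 0.8, -1.8]
width: 13.2
```

Call:
{"op": "jog_arm", "data": {"plan": [[[0,0,1],0],[[0,0,0],0],[[0,0,0],0]]}}

```text
time: 34.57
eef_pos: [446.5, 221.1, 34.9]
eef_rot: [-0.0, 0.998, 0.065, 0.0]
wrist_force: [-0.5, 0.5, -1.7]
width: 13.0
```

Call:
{"op": "jog_arm", "data": {"plan": [[[0,0,1],0],[[0,0,1],0],[[0,0,0],0],[[0,0,0],0]]}}

```text
time: 34.9
eef_pos: [446.5, 221.1, 32.7]
eef_rot: [-0.0, 0.998, 0.065, 0.0]
wrist_force: [0.0, -0.1, -1.2]
width: 12.7
```

Call:
{"op": "jog_arm", "data": {"plan": [[[0,0,0.5],0],[[0,0,0.5],0],[[0,0,0],0],[[0,0,0],0]]}}

```text
time: 35.23
eef_pos: [446.5, 221.2, 32.6]
eef_rot: [-0.0, 0.998, 0.065, 0.0]
wrist_force: [-1.6, -0.2, 7.0]
width: 12.8
```

Contact. Releasing and lifting.

Call:
{"op": "jog_arm", "data": {"plan": [[[0,0,-0.7],0],[[0,0,0],0],[[0,0,0],0],[[0,0,0],0],[[0,0,0],0]], "claw": 0.5}}

```text
time: 35.65
eef_pos: [446.4, 221.1, 32.3]
eef_rot: [0.0, 0.998, 0.065, -0.0]
wrist_force: [0.2, -0.4, -0.0]
width: 42.4
```

Call:
{"op": "jog_arm", "data": {"plan": [[[0,0,-20],0],[[0,0,-35],0],[[0,0,-38],0],[[0,0,-38],0],[[0,0,-38],0],[[0,0,-10],0],[[0,0,0],0]]}}

```text
time: 36.23
eef_pos: [448.9, 222.1, 215.1]
eef_rot: [-0.001, 0.998, 0.065, 0.004]
wrist_force: [0.8, 0.1, -0.8]
width: 42.6
```

```bash
python3 go.py 540 -20 210 -82.5 425 -165 210 -82.5
```

```text
t 36.23 pos [448.9 222.1 215.1] jawyaw -82.5 tilt [0.45 0.18] F [ 0.8  0.1 -0.8] M [-0.02  0.01  0.03] w 42.6 j6 104.0
to [540.0, -20.0, 210.0, -82.5] tool shift [ 58.7 251.9   5.1] spin -0.0 rows>= 7 per row /8 [ 7.34 31.49  0.64] -0.0
to [425.0, -165.0, 210.0, -82.5] tool shift [-132.9  128.7   -1.4] spin 0.0 rows>= 5 per row /8 [-16.62  16.09  -0.17] 0.0
```

Run:
```python
from h import *
p,d=snap("scene","scene28"); crop(p,310,165,110,90,7,"s28"); crop(p,180,190,110,140,5,"s28l")
p,d=snap("top","top28"); crop(p,320,185,100,95,7,"t28")
```

```text
(no output)
```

View pics/s28.png

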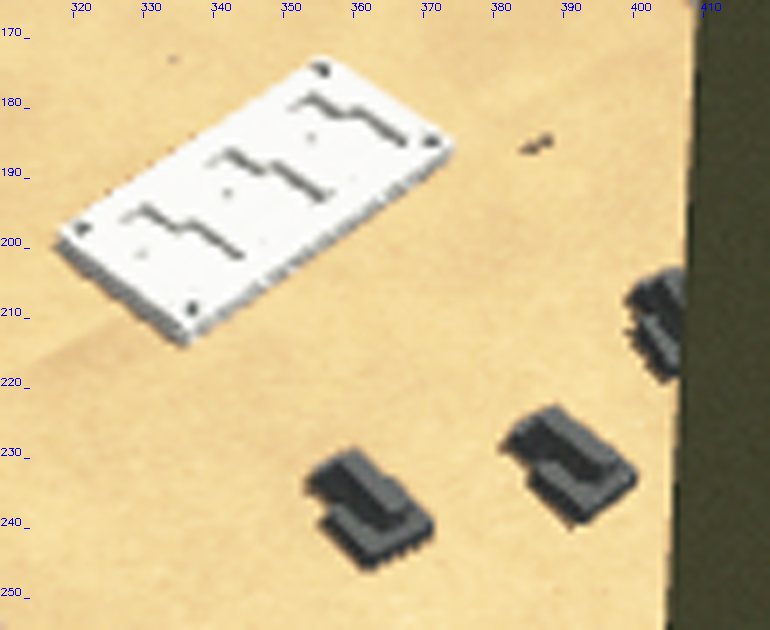

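View pics/t28.png

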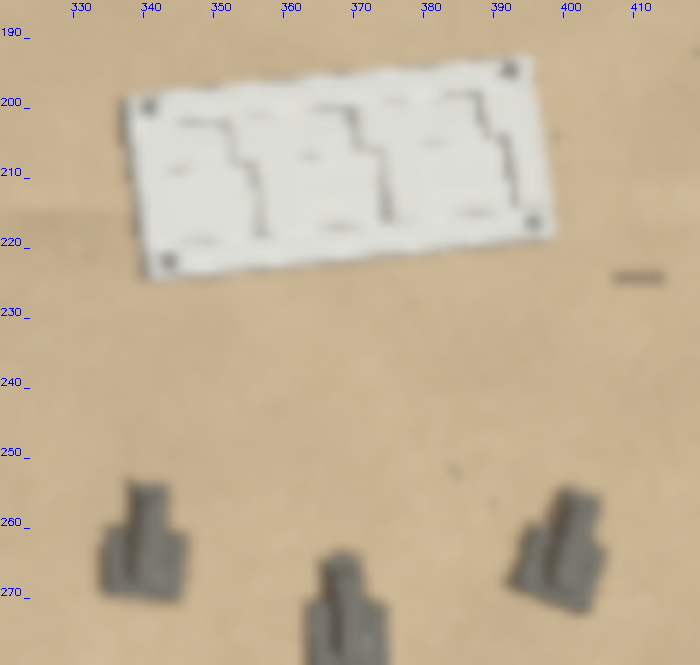

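View pics/s28l.png

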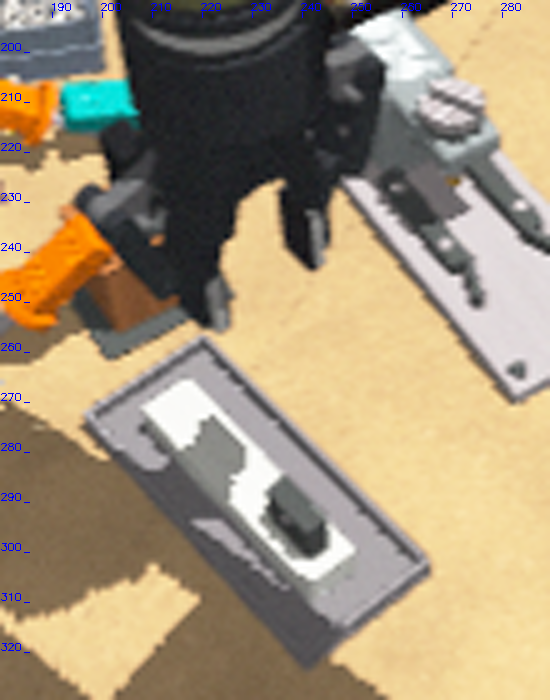

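```bash
python3 go.py 423.4 -164.6 150 -92
```

```text
t 36.33 pos [445.9 220.9 210.8] jawyaw -82.5 tilt [-0.03 -0.01] F [-0.4  0.2 -0.7] M [-0.01 -0.03 -0.02] w 42.8 j6 104.0
to [423.4, -164.6, 150.0, -92.0] tool shift [-72.5 379.2  60.9] spin 9.5 rows>= 11 per row /8 [-9.07 47.4   7.61] 1.19
```

Call:
{"op": "jog_arm", "data": {"plan": [[[-7,36,0],0],[[-7,36,0],0],[[-7,36,0],0],[[-7,36,0],0],[[-7,36,0],0],[[-7,36,0],0],[[-7,36,0],0],[[-7,36,0],0]]}}

```text
time: 37.0
eef_pos: [426.0, -72.9, 208.7]
eef_rot: [-0.001, 0.998, 0.065, -0.003]
wrist_force: [-0.7, -0.4, 0.6]
width: 42.8
```

Call:
{"op": "jog_arm", "data": {"plan": [[[-7,36,10],0],[[-7,36,20],0],[[-2.5,19,30],0],[[0,0,0],4.75],[[0,0,0],4.75],[[0,0,0],0],[[0,0,0],0]]}}

```text
time: 37.58
eef_pos: [422.3, -163.4, 149.3]
eef_rot: [-0.001, 1.0, -0.017, -0.002]
wrist_force: [0.1, 0.1, -0.1]
width: 43.1
```

```bash
python3 go.py 423.4 -164.6 70 -92
python3 - <<'E'
from h import *
p,d=snap("scene","scene29"); crop(p,310,165,110,100,7,"s29")
p,d=snap("top","top29"); crop(p,310,185,110,110,6,"t29")
E
```

```text
t 37.58 pos [ 422.3 -163.4  149.3] jawyaw -91.9 tilt [-0.25  0.13] F [ 0.1  0.1 -0.1] M [-0.06 -0.01 -0.03] w 43.1 j6 65.4
to [423.4, -164.6, 70.0, -92.0] tool shift [ 1.4  1.3 79.3] spin 0.1 rows>= 3 per row /8 [0.18 0.16 9.92] 0.01
```

View pics/s29.png

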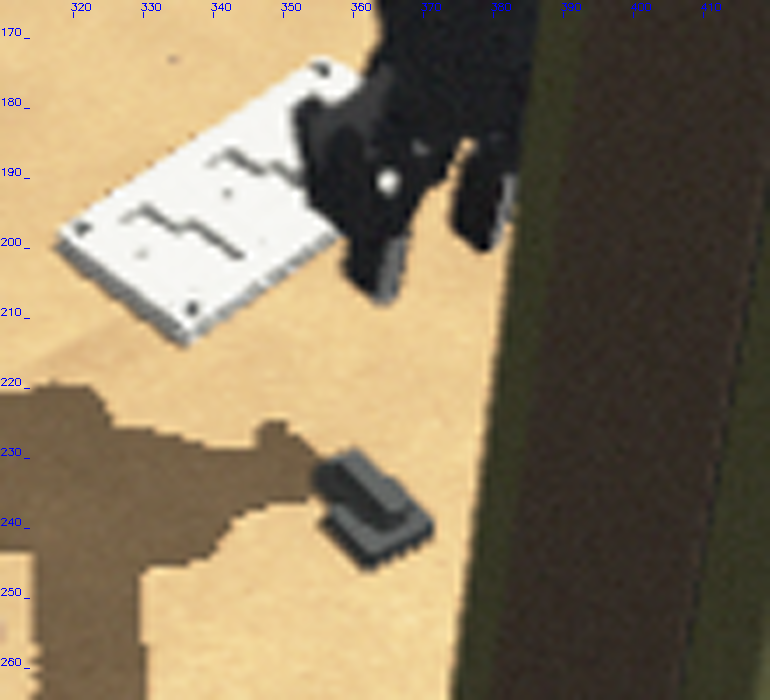

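View pics/t29.png

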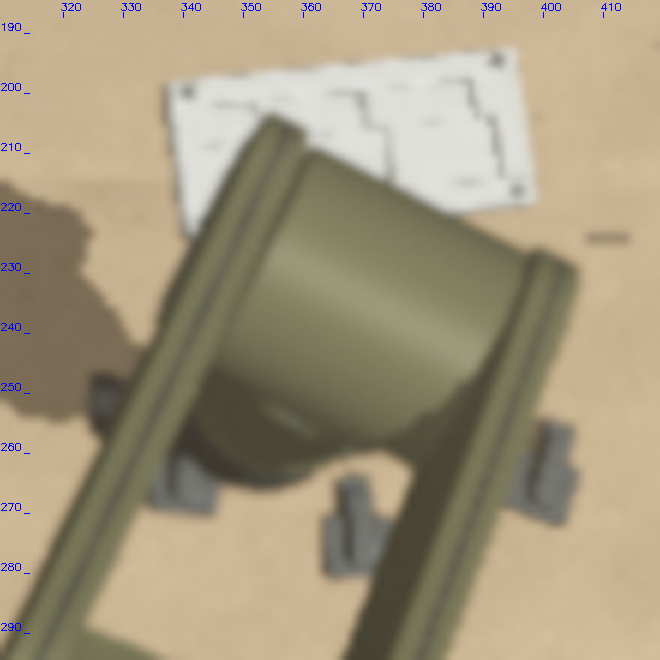

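Call:
{"op": "jog_arm", "data": {"plan": [[[1,1,30],0],[[0,0,35],0],[[0,0,30],0],[[0,0,10],0],[[0,0,0],0],[[0,0,0],0]]}}

```text
time: 38.18
eef_pos: [424.7, -164.6, 46.2]
eef_rot: [-0.0, 1.0, -0.017, -0.001]
wrist_force: [0.8, -0.3, 0.0]
width: 42.6
```

```bash
python3 go.py 423.4 -164.6 15 -92
python3 - <<'E'
from h import *
p,d=snap("scene","scene30"); crop(p,335,195,60,65,10,"s30")
E
```

```text
t 38.18 pos [ 424.7 -164.6   46.2] jawyaw -91.91 tilt [-0.07  0.03] F [ 0.8 -0.3  0. ] M [ 0.02 -0.    0.  ] w 42.6 j6 65.4
to [423.4, -164.6, 15.0, -92.0] tool shift [-1.3  0.1 31.2] spin 0.09 rows>= 1 per row /8 [-0.16  0.01  3.89] 0.01
```

View pics/s30.png

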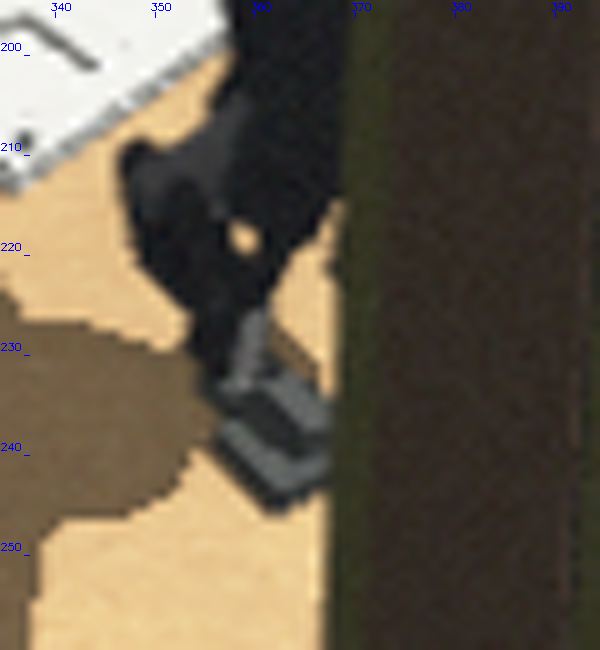

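Call:
{"op": "jog_arm", "data": {"plan": [[[-1,0,15],0],[[0,0,10],0],[[0,0,5],0],[[0,0,0],0],[[0,0,0],0]]}}

```text
time: 38.65
eef_pos: [424.6, -165.3, 17.3]
eef_rot: [0.0, 1.0, -0.017, 0.001]
wrist_force: [0.6, -0.6, 0.4]
width: 42.6
```

Call:
{"op": "jog_arm", "data": {"plan": [[[0,0,0],0],[[0,0,0],0],[[0,0,0],0],[[0,0,0],0],[[0,0,0],0],[[0,0,0],0]], "claw": 1, "force": 40}}

```text
time: 39.15
eef_pos: [424.6, -165.4, 17.3]
eef_rot: [0.0, 1.0, -0.018, 0.001]
wrist_force: [-0.6, 0.1, 5.5]
width: 11.0
```

```bash
python3 go.py
```

```text
t 39.15 pos [ 424.6 -165.4   17.3] jawyaw -92.01 tilt [ 0.09 -0.04] F [-0.6  0.1  5.5] M [-0.01  0.12 -0.01] w 11.0 j6 65.4
```

```bash
cat > nest.py <<'E'
from fit import *
F=np.load("fits0.npy",allow_pickle=True).item()
def tee(q,g,z): # T outline grown by g
    return T(q,[(-25-g,17+g,z),(5+g,17+g,z),(5+g,8+g,z),(25+g,8+g,z),(25+g,-8-g,z),(5+g,-8-g,z),(5+g,-17-g,z),(-25-g,-17-g,z),(-25-g,17+g,z)])
def pq(q,i):
    return [*T(q,[(0,56*(1-i),0)])[0,:2],q[2]]
def nestlines(q): return [T(q,[(40,89,13),(40,-89,13),(-40,-89,13),(-40,89,13),(40,89,13)])]+[tee(pq(q,i),1.5,z) for i in range(3) for z in(13,)]
E
python3 - <<'E'
from nest import *
p,d=load("top28"); crop(p,330,188,75,42,10,"n_t",lines=nestlines(F["nest"]["top"]),n="top")
p,d=load("scene28"); crop(p,312,168,68,52,11,"n_s",lines=nestlines(F["nest"]["scene"]),n="scene")
E
```

```text
(no output)
```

View pics/n_t.png

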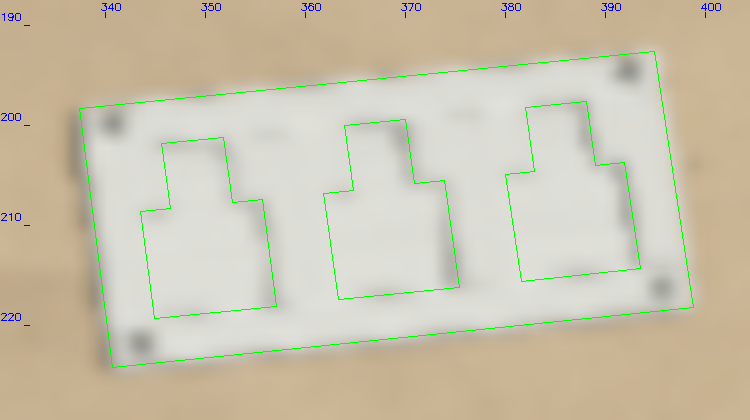

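View pics/n_s.png

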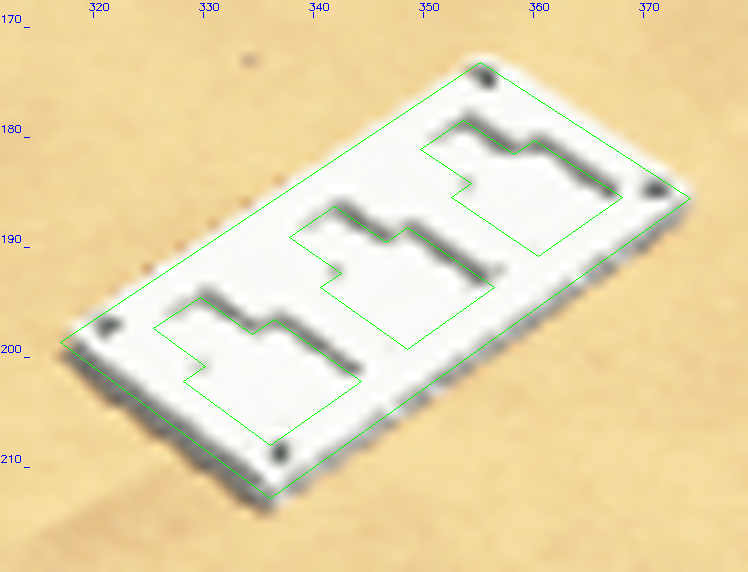

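Call:
{"op": "jog_arm", "data": {"plan": [[[0,0,-10],0],[[0,0,-20],0],[[0,0,-25],0],[[0,0,-10],0],[[0,0,0],0],[[0,0,0],0]]}}

```text
time: 39.65
eef_pos: [424.2, -165.2, 81.9]
eef_rot: [0.0, 1.0, -0.018, 0.001]
wrist_force: [-0.7, 0.5, -2.0]
width: 10.5
```

```bash
python3 go.py 581 -195 75 -83.05
```

```text
t 39.65 pos [ 424.2 -165.2   81.9] jawyaw -92.01 tilt [ 0.09 -0.04] F [-0.7  0.5 -2. ] M [-0.04  0.04 -0.06] w 10.5 j6 65.4
to [581.0, -195.0, 75.0, -83.05] tool shift [157.7  24.3   7.2] spin -8.96 rows>= 5 per row /8 [19.72  3.03  0.9 ] -1.12
```

Call:
{"op": "jog_arm", "data": {"plan": [[[26,4,0],0],[[26,4,0],0],[[26,4,0],0],[[26,4,0],0],[[26,4,0],0],[[27,4,0],0],[[0,0,0],-4.5],[[0,0,0],-4.46]]}}

```text
time: 40.32
eef_pos: [581.1, -194.6, 79.3]
eef_rot: [-0.0, 0.998, 0.063, -0.001]
wrist_force: [-0.8, 0.9, -1.2]
width: 10.9
```

Call:
{"op": "jog_arm", "data": {"plan": [[[0,0,15],0],[[0,0,15],0],[[0,0,8],0],[[0,0,0],0],[[0,0,0],0],[[0,0,0],0]]}}

```text
time: 40.82
eef_pos: [580.0, -194.6, 43.4]
eef_rot: [-0.0, 0.998, 0.061, -0.0]
wrist_force: [0.6, -0.3, -1.9]
width: 10.4
```

```bash
python3 go.py 581 -195 35 -83.05
python3 - <<'E'
from h import *
p,d=snap("scene","scene31"); crop(p,310,165,60,60,12,"s31")
p,d=snap("top","top31"); crop(p,325,180,80,60,9,"t31")
E
```

```text
t 40.82 pos [ 580.  -194.6   43.4] jawyaw -83.05 tilt [-0.01  0.01] F [ 0.6 -0.3 -1.9] M [0.05 0.01 0.05] w 10.4 j6 60.5
to [581.0, -195.0, 35.0, -83.05] tool shift [0.9 0.5 8.4] spin 0.0 rows>= 1 per row /8 [0.11 0.07 1.05] 0.0
```

View pics/s31.png

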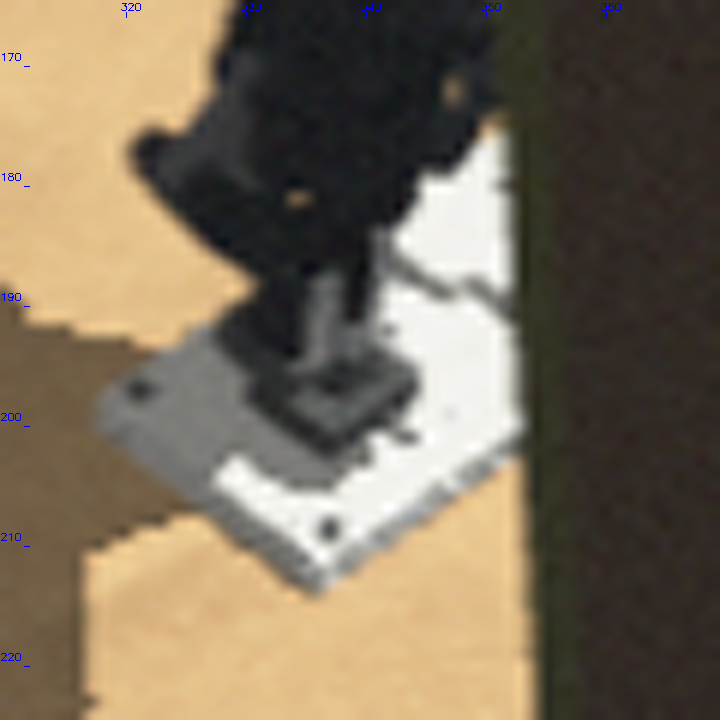

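View pics/t31.png

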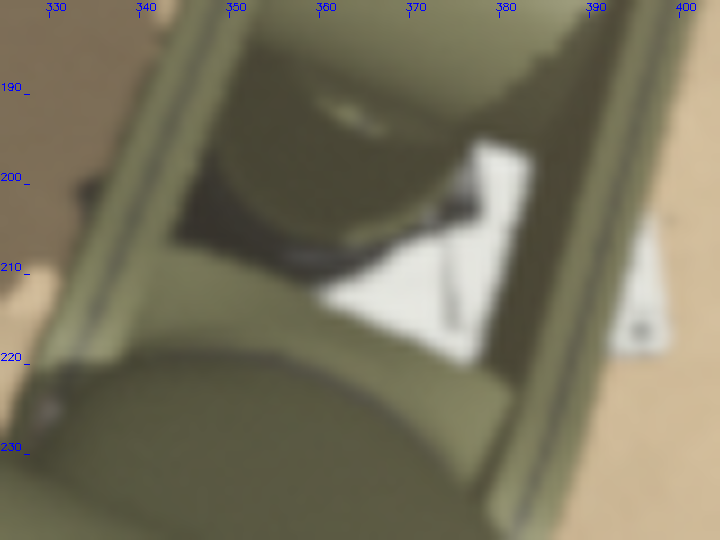

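```bash
cat > ov.py <<'E'
from nest import *
def blank_lines(q,z0):
    t=tee(q,0,z0+12); b=tee(q,0,z0)
    r=T(q,[(-20,6,z0+26),(16,6,z0+26),(16,-6,z0+26),(-20,-6,z0+26),(-20,6,z0+26)])
    v=[np.array([b[k],t[k]]) for k in(0,1,3,7,6)]
    return [t,b,r]+v
E
python3 - <<'E'
from ov import *
o=np.array([580.,-194.6]); y=np.radians(6.95)
p,d=load("scene31"); 
crop(p,320,180,32,32,22,"s31z")
crop(p,320,180,32,32,22,"s31o",lines=blank_lines([*o,y],26.1),n="scene")
E
```

```text
(no output)
```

View pics/s31z.png

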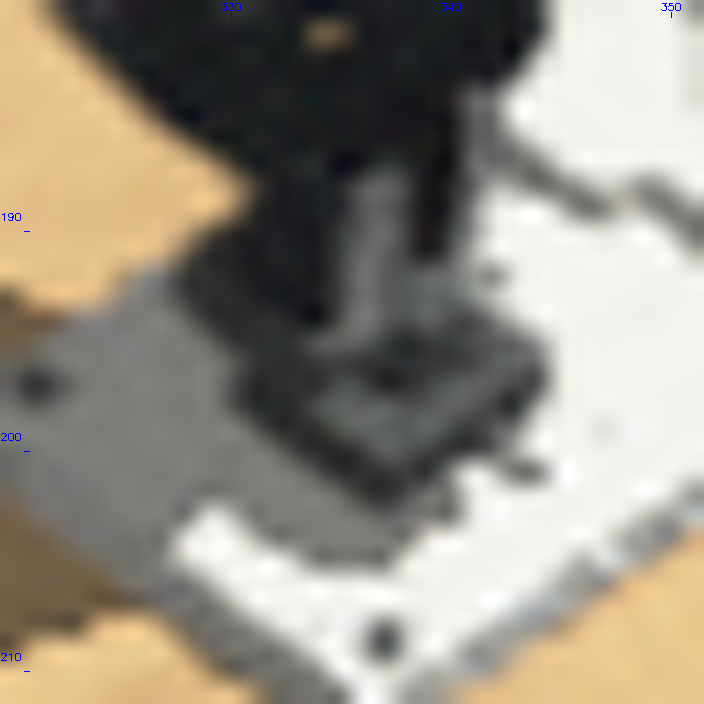

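View pics/s31o.png

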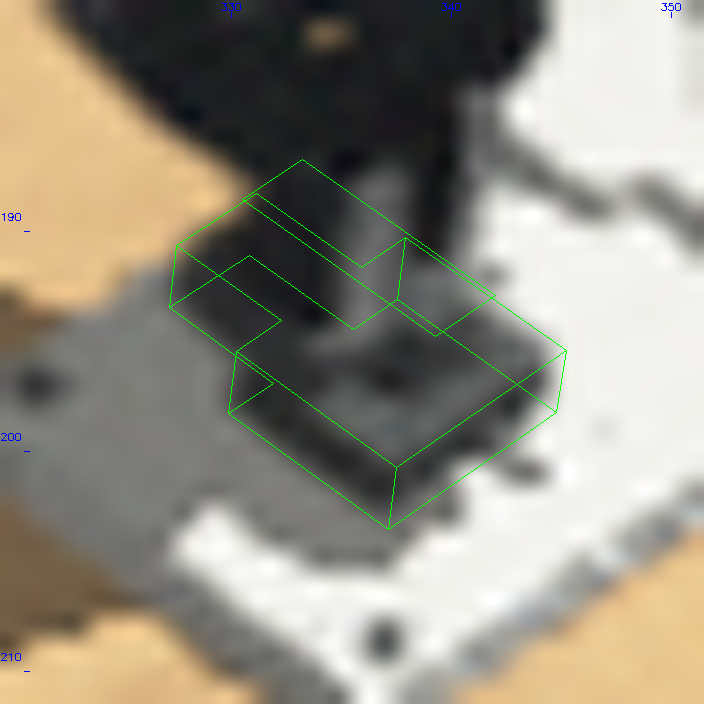

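Run:
```python
from ov import *
a=pq(F["nest"]["scene"],0); g=[587.6,-250.6,np.radians(6.95)]; b=pq(g,0)
print(a,b)
pa,pb=proj("scene",[[a[0],a[1],13],[b[0],b[1],13]]); print("scene bias px (obs-pred)",pa-pb)
J=[proj("scene",[[580+dx,-194.6+dy,26]])[0]-proj("scene",[[580,-194.6,26]])[0] for dx,dy in((1,0),(0,1))]; print(J)
```

```text
[np.float64(578.4077913540698), np.float64(-190.46554574909067), np.float64(0.12540142083637132)] [np.float64(580.8238243171095), np.float64(-195.01148101348082), np.float64(0.1213003830136059)]
scene bias px (obs-pred) [-0.63877777  1.05390551]
[array([-0.21027011, -0.18908522]), array([-0.25291565,  0.13104715])]
```

Call:
{"op": "jog_arm", "data": {"plan": [[[0,0,5],0],[[0,0,4.5],0],[[0,0,0],0],[[0,0,0],0],[[0,0,0],0]]}}

```text
time: 41.33
eef_pos: [579.9, -194.5, 33.9]
eef_rot: [-0.0, 0.998, 0.061, -0.0]
wrist_force: [0.4, -0.3, -1.7]
width: 10.4
```

```bash
python3 go.py
python3 - <<'E'
from ov import *
p,d=snap("scene","scene32"); 
crop(p,316,180,40,40,18,"s32z")
crop(p,316,180,40,40,18,"s32o",lines=nestlines(F["nest"]["scene"])+[tee(pq(F["nest"]["scene"],0),0,16)],n="scene")
E
```

```text
t 41.33 pos [ 579.9 -194.5   33.9] jawyaw -83.05 tilt [-0.01  0.  ] F [ 0.4 -0.3 -1.7] M [ 0.02 -0.01 -0.02] w 10.4 j6 60.5
```

View pics/s32z.png

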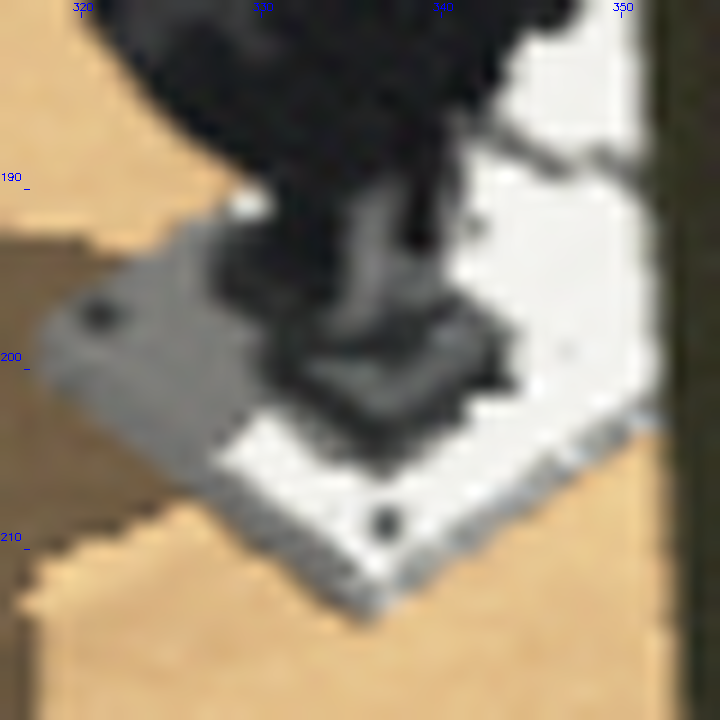

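View pics/s32o.png

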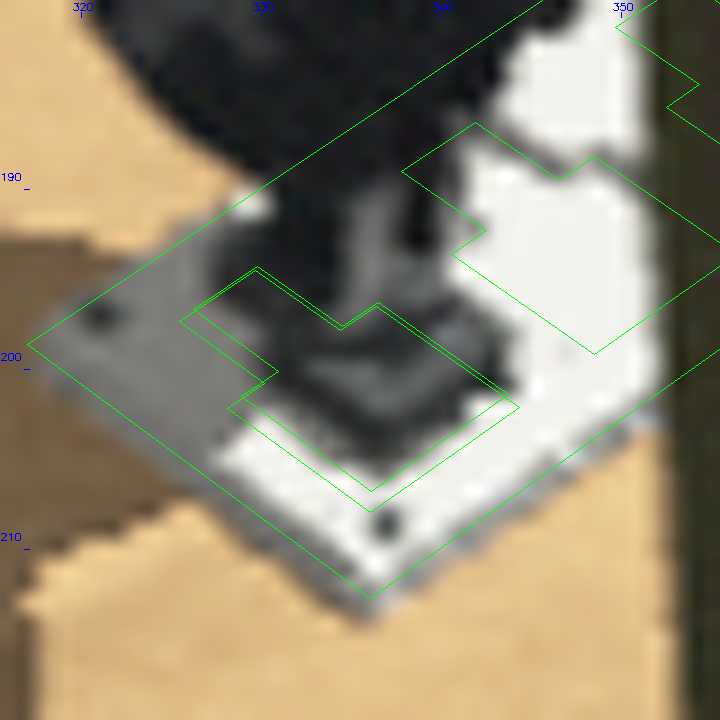

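Call:
{"op": "jog_arm", "data": {"plan": [[[-1.1,-2.6,0],0],[[0,0,0],0],[[0,0,1.5],0],[[0,0,1.5],0],[[0,0,0],0],[[0,0,0],0]]}}

```text
time: 41.88
eef_pos: [578.5, -192.1, 30.8]
eef_rot: [-0.0, 0.998, 0.061, -0.0]
wrist_force: [-0.2, -0.1, -3.0]
width: 10.6
```

Call:
{"op": "jog_arm", "data": {"plan": [[[0,0,1],0],[[0,0,0],0],[[0,0,0],0]]}}

```text
time: 42.13
eef_pos: [578.7, -192.2, 30.3]
eef_rot: [0.0, 0.998, 0.061, 0.0]
wrist_force: [-1.6, -0.4, 2.7]
width: 10.6
```

```bash
python3 go.py
python3 - <<'E'
from ov import *
p,d=snap("scene","scene33"); 
crop(p,316,180,40,40,18,"s33o",lines=nestlines(F["nest"]["scene"]),n="scene")
E
```

```text
t 42.13 pos [ 578.7 -192.2   30.3] jawyaw -83.05 tilt [ 0.02 -0.01] F [-1.6 -0.4  2.7] M [ 0.02  0.15 -0.  ] w 10.6 j6 60.7
```

View pics/s33o.png

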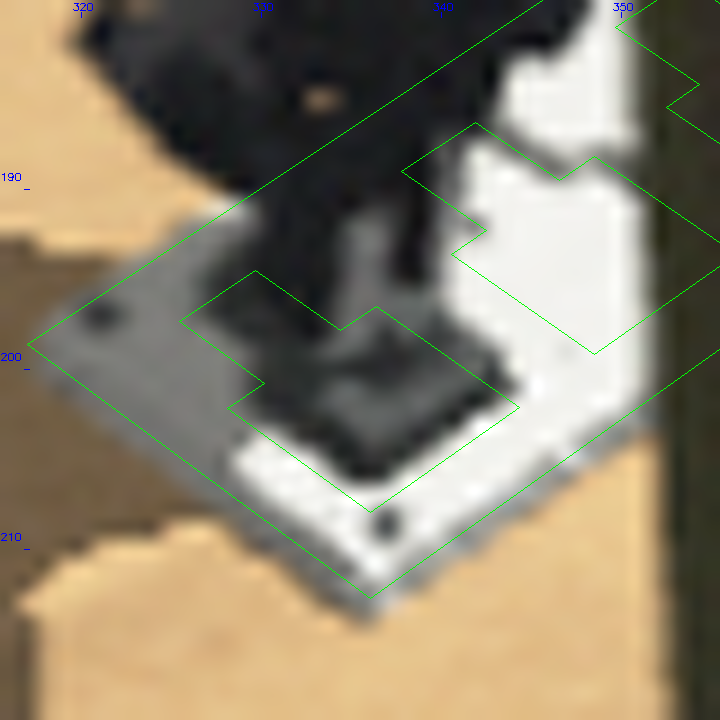

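Call:
{"op": "jog_arm", "data": {"plan": [[[-0.5,-0.6,0.3],0],[[-0.5,-0.6,0],0],[[0,0,0],0],[[0,0,0],0]]}}

```text
time: 42.52
eef_pos: [578.6, -191.8, 30.3]
eef_rot: [0.001, 0.998, 0.061, 0.001]
wrist_force: [0.2, -2.3, 4.9]
width: 10.9
```

Call:
{"op": "jog_arm", "data": {"plan": [[[-0.5,-0.6,0],0],[[-0.5,-0.6,0],0],[[0,0,0],0],[[0,0,0],0]]}}

```text
time: 42.85
eef_pos: [577.6, -190.5, 30.3]
eef_rot: [0.001, 0.998, 0.061, 0.001]
wrist_force: [2.7, -3.2, 6.2]
width: 10.5
```

Call:
{"op": "jog_arm", "data": {"plan": [[[-0.5,-0.6,0],0],[[-0.5,-0.6,0],0],[[0,0,0],0],[[0,0,0],0]]}}

```text
time: 43.18
eef_pos: [576.6, -189.3, 30.4]
eef_rot: [0.001, 0.998, 0.061, 0.001]
wrist_force: [2.4, -2.3, 4.6]
width: 10.9
```

```bash
python3 go.py
python3 - <<'E'
from ov import *
p,d=snap("scene","scene34"); 
crop(p,316,180,40,40,18,"s34o",lines=nestlines(F["nest"]["scene"])+[tee(pq(F["nest"]["scene"],0),0,13)],n="scene")
E
```

```text
t 43.18 pos [ 576.6 -189.3   30.4] jawyaw -83.05 tilt [ 0.17 -0.06] F [ 2.4 -2.3  4.6] M [-0.49 -0.37  0.01] w 10.9 j6 60.9
```

View pics/s34o.png

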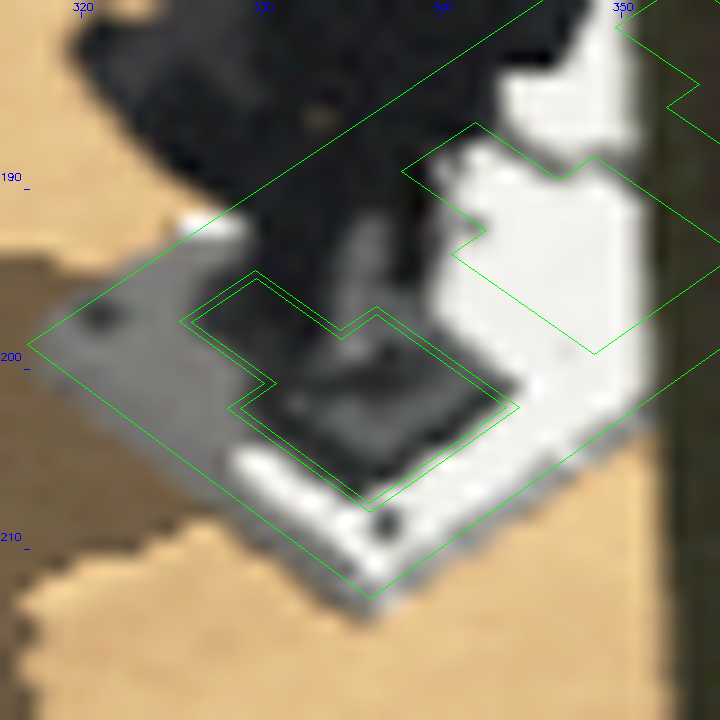

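```bash
cat > rect.py <<'E'
from ov import *
def rect(p,cam,q,z,x0,x1,y0,y1,s,name,grid=10):
    # picture in nest frame: up=+x, left=+y
    h=int((x1-x0)*s); w=int((y1-y0)*s)
    v,u=np.mgrid[0:h,0:w]; X=x1-(v+.5)/s; Y=y1-(u+.5)/s
    P=T(q,np.c_[X.ravel(),Y.ravel(),np.full(X.size,z)]); m=proj(cam,P).astype(np.float32).reshape(h,w,2)
    im=cv2.remap(p[:,:,::-1].copy(),m[...,0],m[...,1],cv2.INTER_CUBIC)
    for g in range(int(np.ceil(x0/grid)*grid),int(x1)+1,grid): cv2.putText(im,str(g),(0,int((x1-g)*s)+3),0,.4,(0,0,255),1); cv2.line(im,(25,int((x1-g)*s)),(33,int((x1-g)*s)),(0,0,255),1)
    for g in range(int(np.ceil(y0/grid)*grid),int(y1)+1,grid): cv2.putText(im,str(g),(int((y1-g)*s)-8,10),0,.4,(0,0,255),1); cv2.line(im,(int((y1-g)*s),12),(int((y1-g)*s),18),(0,0,255),1)
    cv2.imwrite(f"pics/{name}.png",im); return im
E
python3 - <<'E'
from rect import *
p,d=load("scene34"); rect(p,"scene",F["nest"]["scene"],13,-50,40,20,100,8,"r34")
E
```

```text
(no output)
```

View pics/r34.png

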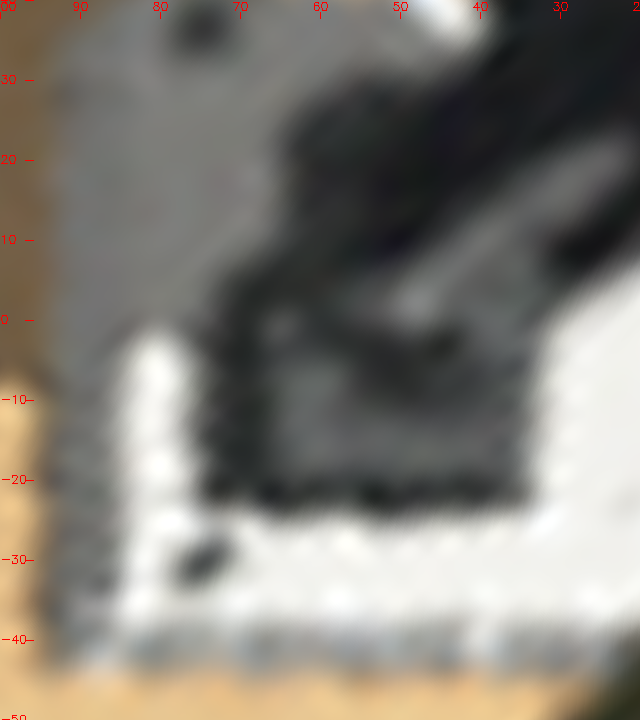

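Run:
```python
from rect import *
p,d=load("scene28"); a=rect(p,"scene",F["nest"]["scene"],13,-52,52,-100,100,4,"r28s")
p,d=load("top28"); b=rect(p,"top",F["nest"]["top"],13,-52,52,-100,100,4,"r28t")
```

```text
(no output)
```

View pics/r28s.png

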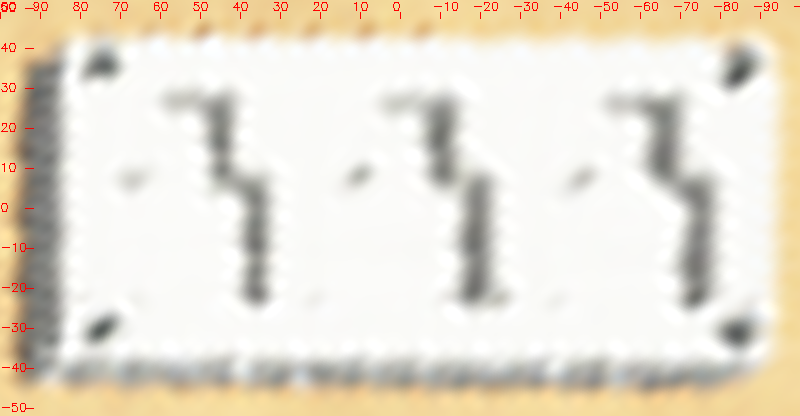

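View pics/r28t.png

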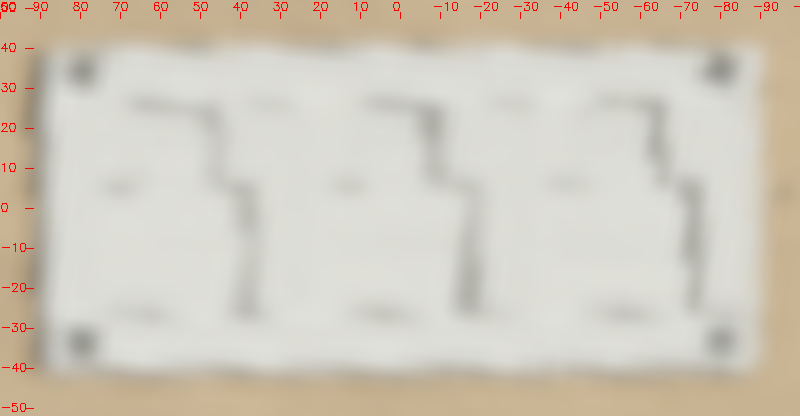

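Rectified, the picture shows my first scene picks of the nest were off: by the screw holes, both cameras put the nest centre at about (588.3,-251.5). The pocket lies about (+1.7,-6.8) from the blank in the nest frame, so I'll shift by that.

Call:
{"op": "jog_arm", "data": {"plan": [[[0,0,-3],0],[[0.8,3.4,0],0],[[0.9,3.4,0],0],[[0,0,0],0],[[0,0,0],0]]}}

```text
time: 43.65
eef_pos: [577.0, -195.2, 31.9]
eef_rot: [-0.001, 0.998, 0.06, -0.001]
wrist_force: [0.6, -0.2, -0.9]
width: 10.5
```

Call:
{"op": "jog_arm", "data": {"plan": [[[0,0,1],0],[[0,0,1],0],[[0,0,1],0],[[0,0,0.5],0],[[0,0,0],0],[[0,0,0],0]]}}

```text
time: 44.15
eef_pos: [577.6, -195.2, 30.0]
eef_rot: [-0.0, 0.998, 0.061, 0.0]
wrist_force: [-0.5, 0.8, 5.4]
width: 10.7
```

```bash
python3 go.py
python3 - <<'E'
from rect import *
p,d=snap("scene","scene35"); N=[588.3,-251.5,np.radians(7)]
rect(p,"scene",N,13,-50,40,20,100,8,"r35")
E
```

```text
t 44.15 pos [ 577.6 -195.2   30. ] jawyaw -83.04 tilt [0. 0.] F [-0.5  0.8  5.4] M [ 0.12  0.41 -0.02] w 10.7 j6 60.4
```

View pics/r35.png

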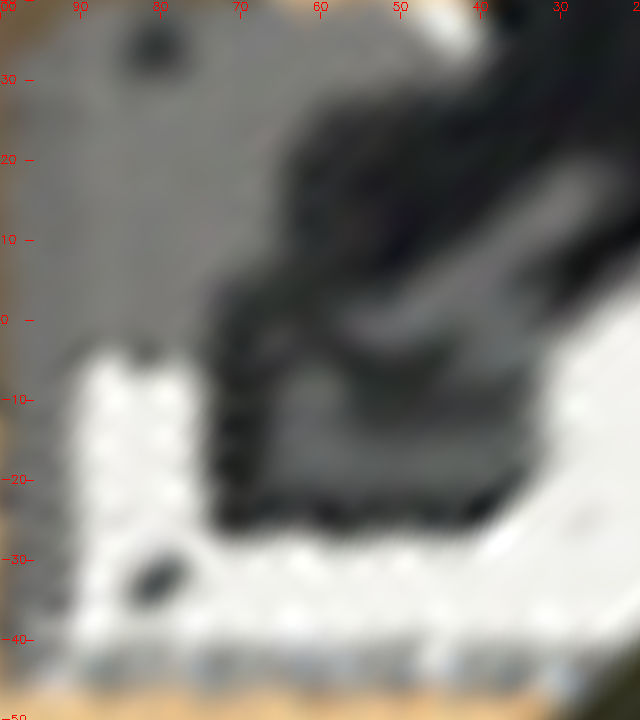

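Call:
{"op": "jog_arm", "data": {"plan": [[[0,0,-0.4],0],[[0.5,0.5,0],0],[[0.4,0.3,0],0],[[0,0,0],0],[[0,0,0],0]]}}

```text
time: 44.62
eef_pos: [577.8, -195.4, 29.9]
eef_rot: [-0.001, 0.998, 0.061, -0.001]
wrist_force: [-2.2, 1.9, 5.8]
width: 10.7
```

Call:
{"op": "jog_arm", "data": {"plan": [[[0.4,0.3,0],0],[[0.3,0.2,0],0],[[0,0,0],0],[[0,0,0],0]]}}

```text
time: 44.95
eef_pos: [578.2, -195.8, 29.8]
eef_rot: [-0.001, 0.998, 0.061, -0.001]
wrist_force: [-4.0, 2.6, 6.9]
width: 10.5
```

Call:
{"op": "jog_arm", "data": {"plan": [[[0.5,0.2,0],0],[[0.5,0.1,0],0],[[0,0,0],0],[[0,0,0],0]]}}

```text
time: 45.28
eef_pos: [579.0, -196.2, 29.7]
eef_rot: [-0.001, 0.998, 0.061, -0.001]
wrist_force: [-4.4, 1.8, 6.4]
width: 10.3
```

Call:
{"op": "jog_arm", "data": {"plan": [[[0.5,0.2,0],0],[[0.5,0.1,0],0],[[0,0,0],0],[[0,0,0],0]]}}

```text
time: 45.62
eef_pos: [581.6, -196.9, 29.2]
eef_rot: [-0.0, 0.998, 0.061, 0.0]
wrist_force: [0.2, 0.5, -1.5]
width: 10.6
```

```bash
python3 go.py
python3 - <<'E'
from rect import *
p,d=snap("scene","scene36"); N=[588.3,-251.5,np.radians(7)]
rect(p,"scene",N,13,-50,40,20,100,8,"r36")
E
```

```text
t 45.62 pos [ 581.6 -196.9   29.2] jawyaw -83.05 tilt [0.02 0.  ] F [ 0.2  0.5 -1.5] M [ 0.07 -0.05  0.04] w 10.6 j6 60.4
```

View pics/r36.png

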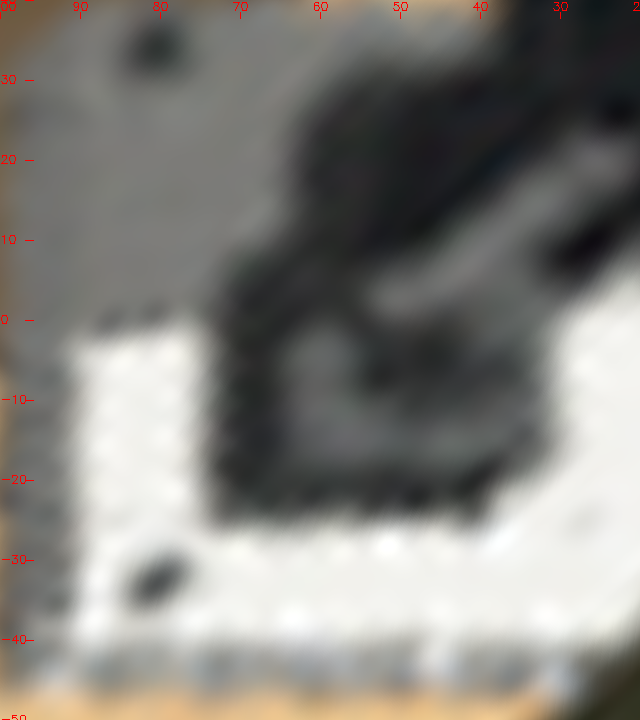

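Contact is gone at z 29.2, below the plate-contact height of 30.3, so the blank is over the pocket. Lowering.

Call:
{"op": "jog_arm", "data": {"plan": [[[0,0,1.5],0],[[0,0,1.5],0],[[0,0,1],0],[[0,0,0],0],[[0,0,0],0]]}}

```text
time: 46.08
eef_pos: [581.4, -196.9, 25.3]
eef_rot: [-0.0, 0.998, 0.061, -0.0]
wrist_force: [-0.9, -0.9, -1.2]
width: 10.8
```

Call:
{"op": "jog_arm", "data": {"plan": [[[0,0,1],0],[[0,0,1],0],[[0,0,0],0],[[0,0,0],0]]}}

```text
time: 46.42
eef_pos: [581.5, -196.9, 23.5]
eef_rot: [0.0, 0.998, 0.061, -0.0]
wrist_force: [0.6, -1.0, -1.6]
width: 10.7
```

Call:
{"op": "jog_arm", "data": {"plan": [[[0,0,0.7],0],[[0,0,0],0],[[0,0,0],0]]}}

```text
time: 46.67
eef_pos: [581.5, -196.9, 23.4]
eef_rot: [0.0, 0.998, 0.061, 0.0]
wrist_force: [-1.3, 0.2, 3.1]
width: 10.5
```

Call:
{"op": "jog_arm", "data": {"plan": [[[0,0,-0.4],0],[[0,0,0],0],[[0,0,0],0],[[0,0,0],0]], "claw": 0.6}}

```text
time: 47.0
eef_pos: [581.6, -197.0, 23.2]
eef_rot: [0.0, 0.998, 0.061, 0.0]
wrist_force: [0.2, -0.2, -0.4]
width: 34.4
```

Call:
{"op": "jog_arm", "data": {"plan": [[[0,0,-15],0],[[0,0,-30],0],[[0,0,-35],0],[[0,0,-35],0],[[0,0,-35],0],[[0,0,-10],0],[[0,0,0],0],[[0,0,0],0]]}}

```text
time: 47.67
eef_pos: [581.4, -196.9, 183.4]
eef_rot: [0.0, 0.998, 0.061, 0.0]
wrist_force: [0.6, 1.0, -0.1]
width: 34.0
```

```bash
python3 go.py
python3 - <<'E'
from rect import *
p,d=snap("scene","scene37"); N=[588.3,-251.5,np.radians(7)]
crop(p,310,165,110,100,7,"s37"); rect(p,"scene",N,13,-50,50,-100,100,4,"r37")
p,d=snap("top","top37"); crop(p,320,185,100,110,6,"t37")
E
```

```text
t 47.67 pos [ 581.4 -196.9  183.4] jawyaw -83.05 tilt [ 0.05 -0.02] F [ 0.6  1.  -0.1] M [-0.01 -0.01  0.02] w 34.0 j6 60.4
```

View pics/s37.png

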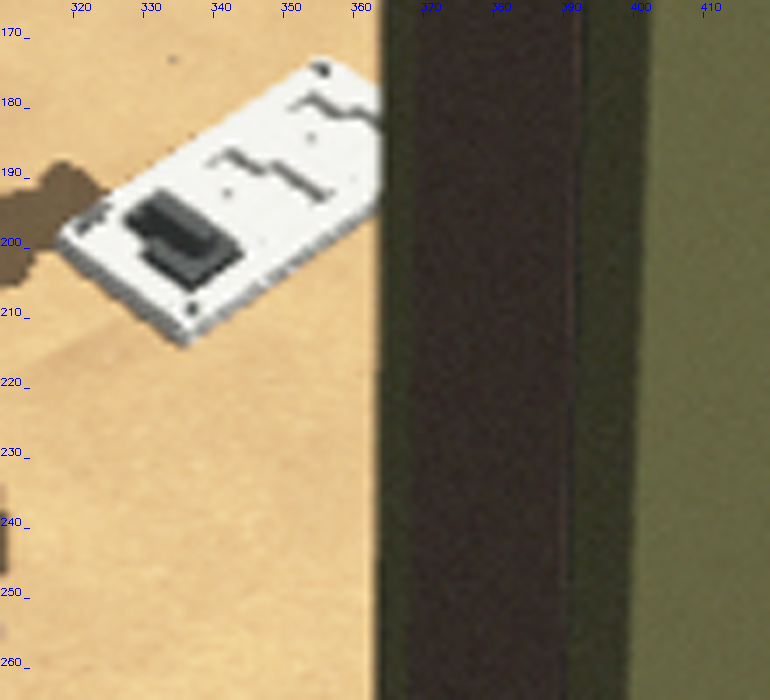

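View pics/t37.png

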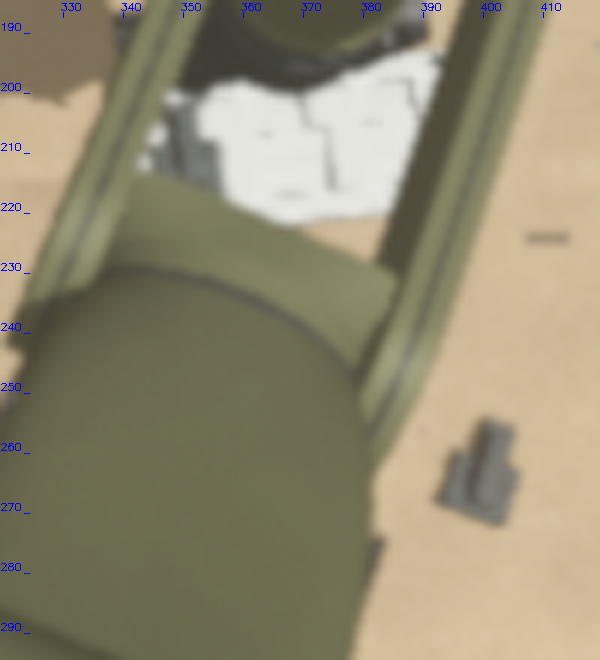

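Run:
```python
from rect import *
W=[0,0,0]
p,d=load("top28"); a=rect(p,"top",W,12,360,460,-300,-200,6,"rMt"); b=rect(p,"top",W,12,380,480,-390,-290,6,"rRt")
p,d=load("scene28"); c=rect(p,"scene",W,12,360,460,-300,-200,6,"rMs")
p,d=load("scene0"); e=rect(p,"scene",W,12,380,480,-390,-290,6,"rRs")
cv2.imwrite("pics/rM.png",cv2.resize(np.hstack([a,c]),(800,400))); cv2.imwrite("pics/rR.png",cv2.resize(np.hstack([b,e]),(800,400)))
```

```text
(no output)
```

View pics/rMt.png

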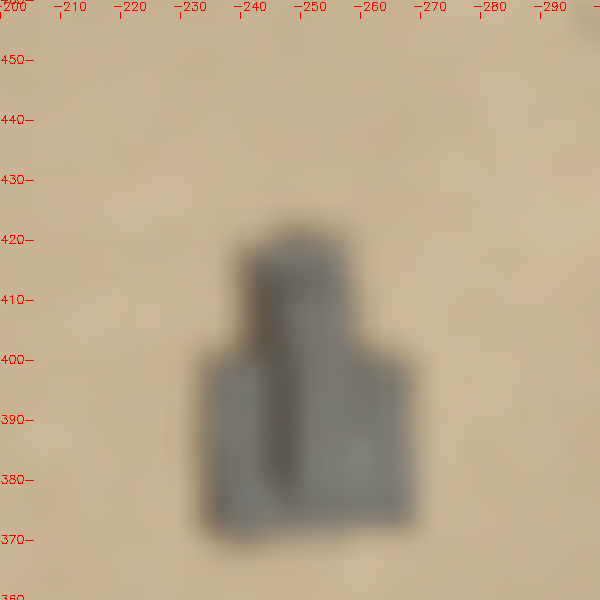

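View pics/rMs.png

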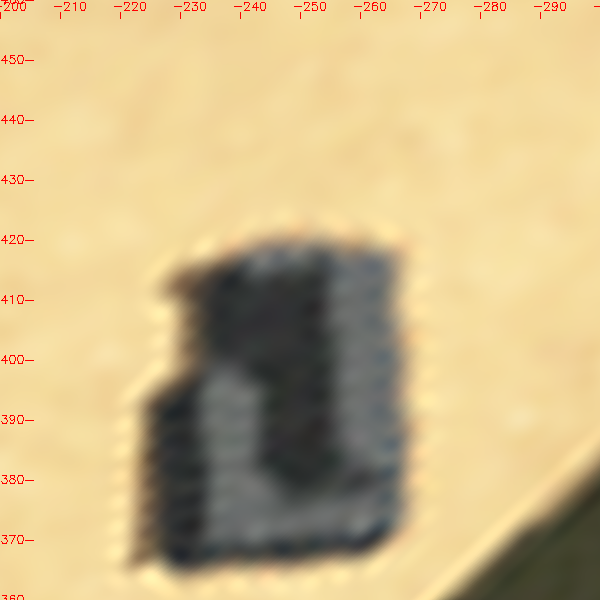

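```bash
python3 go.py 396.3 -250.6 90 -87.5
```

```text
t 47.77 pos [ 580.  -196.3  181.1] jawyaw -83.05 tilt [-0.21  0.09] F [-0.7 -0.2 -0.3] M [ 0.    0.03 -0.02] w 34.1 j6 60.4
to [396.3, -250.6, 90.0, -87.5] tool shift [-188.6   31.9   91.7] spin 4.45 rows>= 6 per row /8 [-23.58   3.98  11.47] 0.56
```

View pics/rR.png

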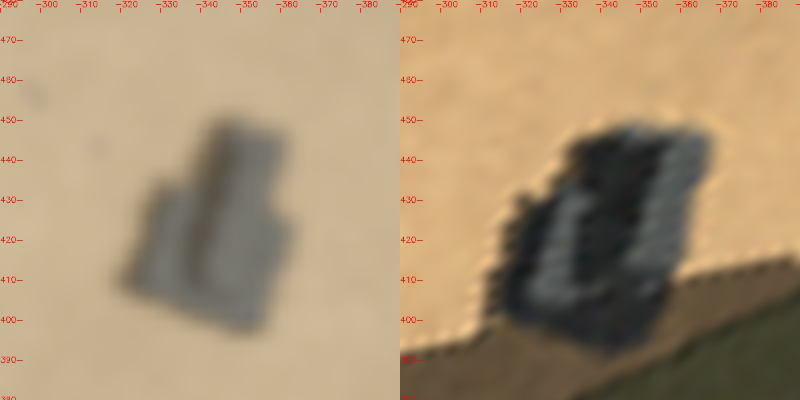

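Call:
{"op": "jog_arm", "data": {"plan": [[[-27,4.5,0],0],[[-27,4.5,0],0],[[-27,4.5,8],0],[[-27,4.5,10],0],[[-27,4.5,15],0],[[-27,4.5,20],0],[[-26,4.5,20],0],[[0,0,18],4.45]]}}

```text
time: 48.43
eef_pos: [391.7, -248.9, 89.2]
eef_rot: [-0.002, 1.0, 0.021, -0.004]
wrist_force: [-0.8, 0.9, -0.7]
width: 34.1
```

Call:
{"op": "jog_arm", "data": {"plan": [[[0,0,0],0],[[0,0,0],0]]}}

```text
time: 48.6
eef_pos: [397.1, -249.9, 90.4]
eef_rot: [-0.002, 1.0, 0.022, -0.002]
wrist_force: [0.6, 0.1, -0.1]
width: 34.1
```

```bash
python3 go.py 396.3 -250.6 50 -87.5
python3 - <<'E'
from rect import *
p,d=snap("scene","scene38"); crop(p,340,180,80,90,8,"s38")
p,d=snap("top","top38"); crop(p,330,185,90,110,7,"t38")
E
```

```text
t 48.6 pos [ 397.1 -249.9   90.4] jawyaw -87.44 tilt [-0.23  0.19] F [ 0.6  0.1 -0.1] M [-0.02  0.01  0.01] w 34.1 j6 50.1
to [396.3, -250.6, 50.0, -87.5] tool shift [-0.7  0.8 40.4] spin 0.06 rows>= 2 per row /8 [-0.09  0.1   5.05] 0.01
```

View pics/s38.png

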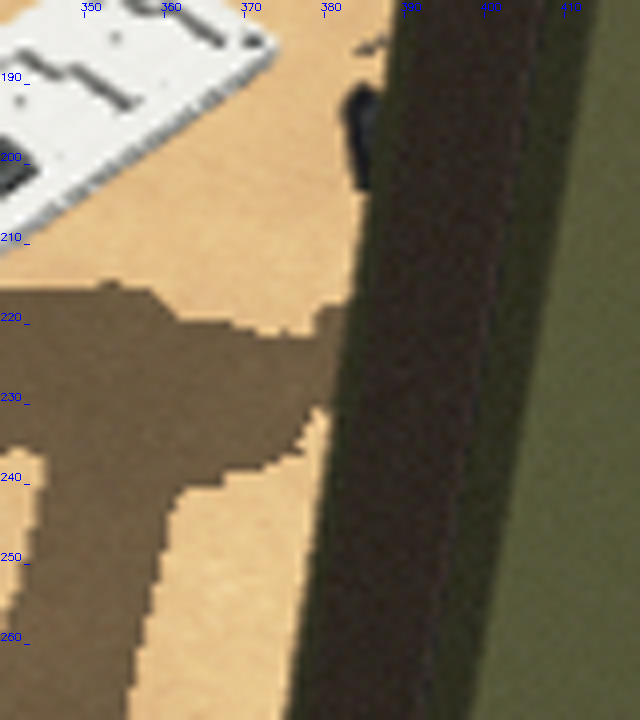

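View pics/t38.png

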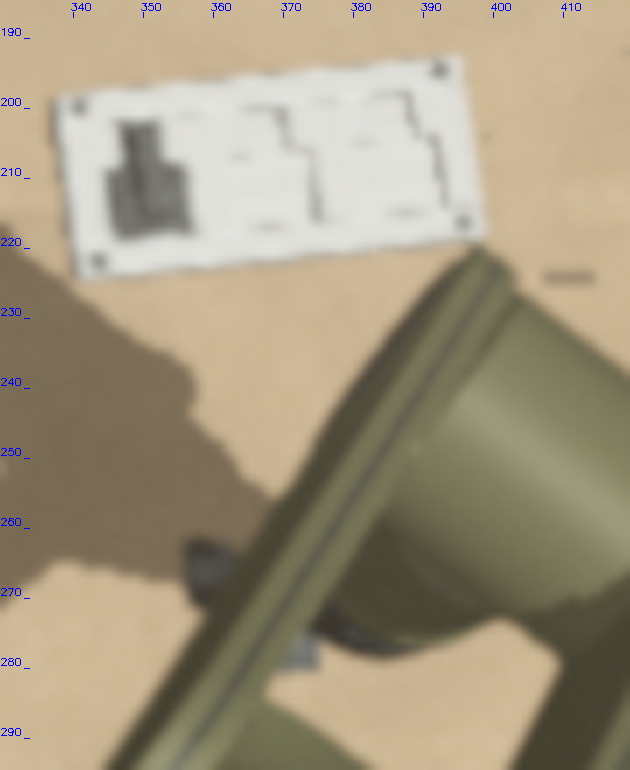

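Run:
```python
from h import *
print(onz("top",[[375.2,280.2]],12))
```

```text
[[ 372.29185519 -269.51188246   12.        ]]
```

Call:
{"op": "jog_arm", "data": {"plan": [[[0,0.5,25],0],[[0,0,25],0],[[0,0,15],0],[[0,0,8],0],[[0,0,0],0],[[0,0,0],0]]}}

```text
time: 49.2
eef_pos: [399.7, -251.6, 19.7]
eef_rot: [0.0, 1.0, 0.022, 0.0]
wrist_force: [0.2, -0.5, -0.8]
width: 34.1
```

Call:
{"op": "jog_arm", "data": {"plan": [[[-3,-0.7,1.5],0],[[0,0,0.8],0],[[0,0,0],0],[[0,0,0],0]]}}

```text
time: 49.53
eef_pos: [396.0, -251.1, 17.6]
eef_rot: [0.0, 1.0, 0.022, 0.001]
wrist_force: [-0.1, -0.4, -0.4]
width: 34.3
```

Call:
{"op": "jog_arm", "data": {"plan": [[[0,0,0],0],[[0,0,0],0],[[0,0,0],0],[[0,0,0],0],[[0,0,0],0],[[0,0,0],0]], "claw": 1}}

```text
time: 50.03
eef_pos: [395.9, -251.0, 17.4]
eef_rot: [0.0, 1.0, 0.022, 0.0]
wrist_force: [-1.6, 0.6, 5.3]
width: 10.6
```

```bash
python3 go.py
```

```text
t 50.03 pos [ 395.9 -251.    17.4] jawyaw -87.49 tilt [ 0.03 -0.03] F [-1.6  0.6  5.3] M [ 0.02  0.15 -0.  ] w 10.6 j6 50.0
```

Call:
{"op": "jog_arm", "data": {"plan": [[[0,0,-10],0],[[0,0,-20],0],[[0,0,-20],0],[[0,0,-8],0],[[0,0,0],0],[[0,0,0],0]]}}

```text
time: 50.53
eef_pos: [395.7, -250.8, 74.9]
eef_rot: [0.0, 1.0, 0.022, 0.0]
wrist_force: [-1.2, 0.9, -2.1]
width: 10.7
```

```bash
python3 go.py 588.3 -252.5 60 -83.05
```

```text
t 50.53 pos [ 395.7 -250.8   74.9] jawyaw -87.49 tilt [ 0.03 -0.02] F [-1.2  0.9 -2.1] M [-0.  0. -0.] w 10.7 j6 50.0
to [588.3, -252.5, 60.0, -83.05] tool shift [192.3  10.1  15. ] spin -4.44 rows>= 6 per row /8 [24.04  1.26  1.88] -0.56
```

Call:
{"op": "jog_arm", "data": {"plan": [[[28,1.4,0],0],[[28,1.4,0],0],[[28,1.4,0],0],[[28,1.5,0],0],[[28,1.5,0],0],[[28,1.5,0],0],[[24,1.4,0],0],[[0,0,0],-4.44]]}}

```text
time: 51.2
eef_pos: [593.3, -252.9, 73.1]
eef_rot: [0.0, 0.998, 0.061, 0.002]
wrist_force: [0.6, -0.9, -1.0]
width: 10.1
```

Call:
{"op": "jog_arm", "data": {"plan": [[[0,0,15],0],[[0,0,15],0],[[0,0,8],0],[[0,0,0],0],[[0,0,0],0],[[0,0,0],0]]}}

```text
time: 51.7
eef_pos: [588.0, -252.7, 36.9]
eef_rot: [-0.0, 0.998, 0.06, -0.0]
wrist_force: [0.1, 0.0, -1.8]
width: 10.9
```

```bash
python3 go.py 588.3 -252.5 33.5 -83.05
```

```text
t 51.7 pos [ 588.  -252.7   36.9] jawyaw -83.07 tilt [-0.01  0.  ] F [ 0.1  0.  -1.8] M [ 0.01 -0.05 -0.02] w 10.9 j6 56.0
to [588.3, -252.5, 33.5, -83.05] tool shift [ 0.4 -0.1  3.4] spin -0.02 rows>= 1 per row /8 [ 0.05 -0.02  0.42] -0.0
```

Run:
```python
from rect import *
p,d=snap("scene","scene39"); N=[588.3,-251.5,np.radians(7)]
rect(p,"scene",N,19,-50,40,-40,50,8,"r39")
```

```text
(no output)
```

View pics/r39.png

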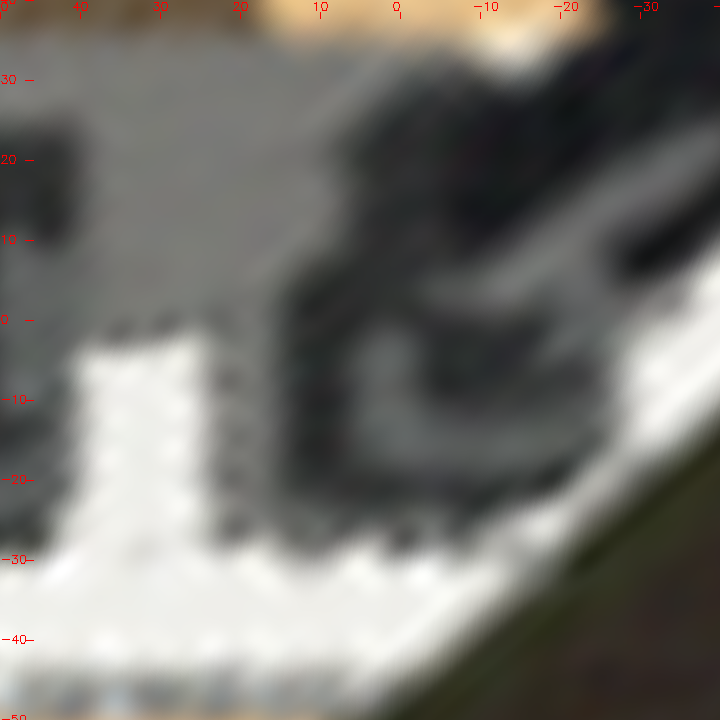

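Call:
{"op": "jog_arm", "data": {"plan": [[[0,0,2],0],[[0,0,2],0],[[0,0,1.5],0],[[0,0,1],0],[[0,0,0],0],[[0,0,0],0]]}}

```text
time: 52.25
eef_pos: [587.9, -252.5, 30.5]
eef_rot: [-0.0, 0.998, 0.061, -0.0]
wrist_force: [-0.9, 0.0, -1.6]
width: 10.6
```

Call:
{"op": "jog_arm", "data": {"plan": [[[0,0,1],0],[[0,0,1],0],[[0,0,0],0],[[0,0,0],0]]}}

```text
time: 52.58
eef_pos: [587.8, -252.5, 28.3]
eef_rot: [-0.0, 0.998, 0.061, -0.0]
wrist_force: [-1.1, 0.8, -1.6]
width: 10.7
```

It's going in (z 28.3, no contact). Lower on.

Call:
{"op": "jog_arm", "data": {"plan": [[[0,0,1.5],0],[[0,0,1.5],0],[[0,0,1],0],[[0,0,0],0],[[0,0,0],0]]}}

```text
time: 53.0
eef_pos: [587.8, -252.5, 24.3]
eef_rot: [-0.0, 0.998, 0.061, -0.0]
wrist_force: [0.8, -0.3, -1.8]
width: 10.5
```

Call:
{"op": "jog_arm", "data": {"plan": [[[0,0,1],0],[[0,0,0.7],0],[[0,0,0],0],[[0,0,0],0]]}}

```text
time: 53.33
eef_pos: [587.9, -252.5, 23.5]
eef_rot: [0.0, 0.998, 0.061, 0.0]
wrist_force: [-2.0, 2.0, 6.0]
width: 10.6
```

Seated. Release and retreat.

Call:
{"op": "jog_arm", "data": {"plan": [[[0,0,-0.6],0],[[0,0,0],0],[[0,0,0],0],[[0,0,0],0]], "claw": 0.6}}

```text
time: 53.67
eef_pos: [588.1, -252.7, 23.2]
eef_rot: [0.0, 0.998, 0.061, 0.0]
wrist_force: [0.2, 0.3, -0.0]
width: 34.0
```

Call:
{"op": "jog_arm", "data": {"plan": [[[0,0,-15],0],[[0,0,-30],0],[[0,0,-35],0],[[0,0,-30],0],[[0,0,-10],0],[[0,0,0],0],[[0,0,0],0]]}}

```text
time: 54.25
eef_pos: [587.8, -252.5, 143.3]
eef_rot: [0.0, 0.998, 0.061, 0.0]
wrist_force: [-0.7, 0.4, -0.2]
width: 34.3
```

```bash
python3 go.py
python3 - <<'E'
from rect import *
p,d=snap("top","top40"); crop(p,320,180,110,110,6,"t40"); rect(p,"top",[0,0,0],12,380,480,-390,-290,6,"r40")
E
```

```text
t 54.25 pos [ 587.8 -252.5  143.3] jawyaw -83.05 tilt [ 0.03 -0.02] F [-0.7  0.4 -0.2] M [ 0.05 -0.   -0.03] w 34.3 j6 56.0
```

View pics/t40.png

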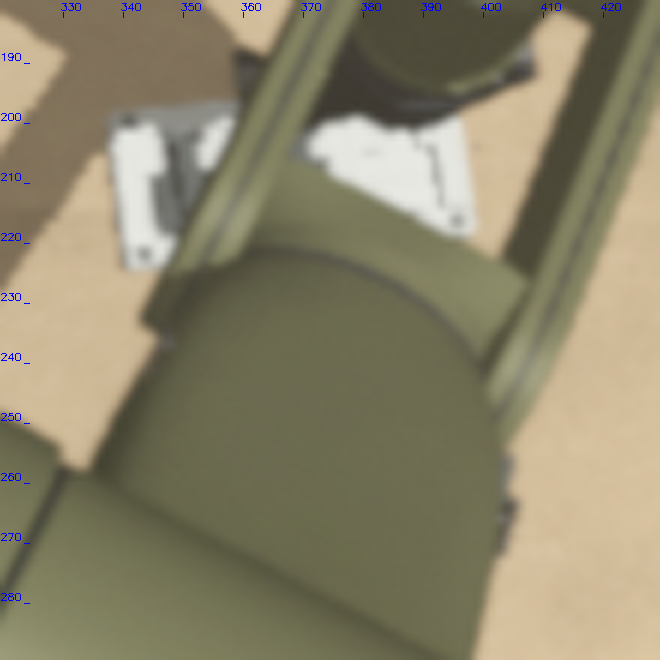

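View pics/r40.png

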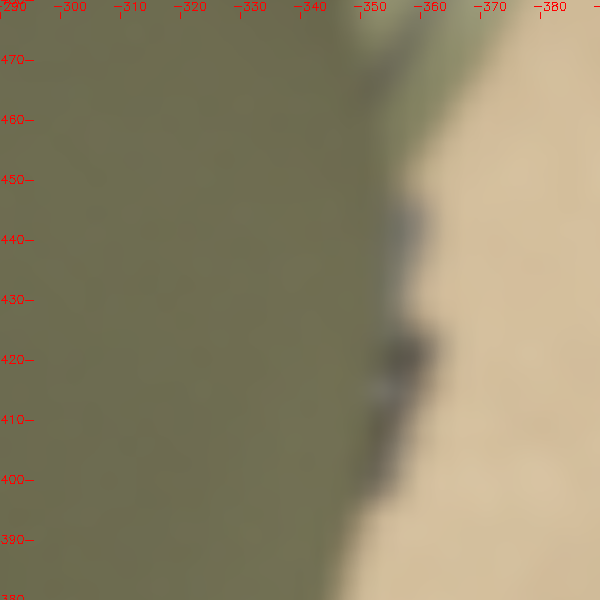

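Run:
```python
from rect import *
p,d=load("top28")
for nm,q in(("a",[424.5,-344.5,np.radians(-18.5)]),):
    L=blank_lines(q,0)
    crop(p,385,245,30,32,20,"Rov",lines=L,n="top")
```

```text
(no output)
```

View pics/Rov.png

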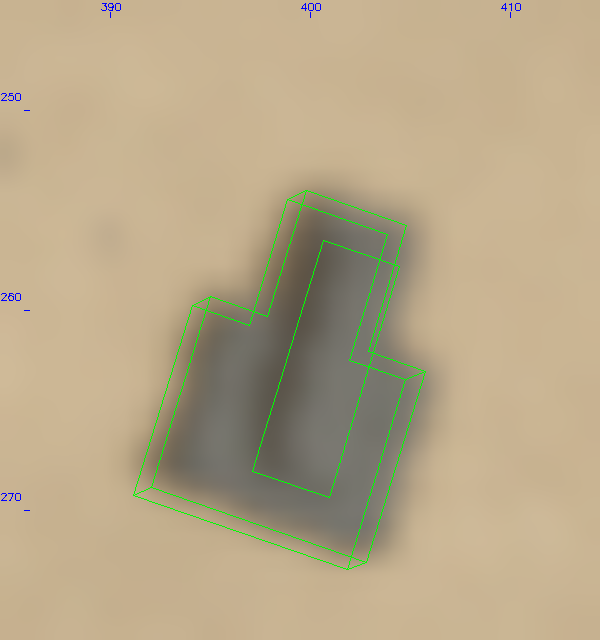

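```bash
python3 go.py 425.5 -345 80 -108.5
```

```text
t 54.3 pos [ 586.9 -252.1  142. ] jawyaw -83.06 tilt [-0.12  0.06] F [-0.3  0.1 -0.3] M [-0.01  0.    0.03] w 34.0 j6 56.0
to [425.5, -345.0, 80.0, -108.5] tool shift [-171.4   72.8   62.2] spin 25.44 rows>= 6 per row /8 [-21.42   9.1    7.78] 3.18
```

Call:
{"op": "jog_arm", "data": {"plan": [[[-24,10,0],0],[[-24,10,0],0],[[-24,10,0],0],[[-24,10,5],0],[[-25,11,10],0],[[-25,11,15],0],[[-25.4,10.8,15],0],[[0,0,15],0]]}}

```text
time: 54.97
eef_pos: [420.8, -345.5, 80.4]
eef_rot: [-0.002, 0.998, 0.059, -0.003]
wrist_force: [0.0, 0.8, 0.6]
width: 34.2
```

Call:
{"op": "jog_arm", "data": {"plan": [[[0,0,0],6.4],[[0,0,0],6.4],[[0,0,0],6.4],[[0,0,0],6.24],[[0,0,0],0],[[0,0,0],0]]}}

```text
time: 55.47
eef_pos: [425.4, -344.5, 81.5]
eef_rot: [-0.001, 0.987, -0.159, -0.002]
wrist_force: [0.3, -0.7, -0.0]
width: 34.3
```

```bash
python3 go.py 425.5 -345 40 -108.5
python3 - <<'E'
from rect import *
p,d=snap("scene","scene41"); crop(p,340,160,90,90,8,"s41")
p,d=snap("top","top41"); crop(p,330,185,90,95,7,"t41")
E
```

```text
t 55.47 pos [ 425.4 -344.5   81.5] jawyaw -108.33 tilt [-0.17  0.16] F [ 0.3 -0.7 -0. ] M [ 0.03 -0.02 -0.01] w 34.3 j6 64.9
to [425.5, -345.0, 40.0, -108.5] tool shift [ 0.4  0.5 41.5] spin 0.17 rows>= 2 per row /8 [0.05 0.06 5.19] 0.02
```

View pics/t41.png

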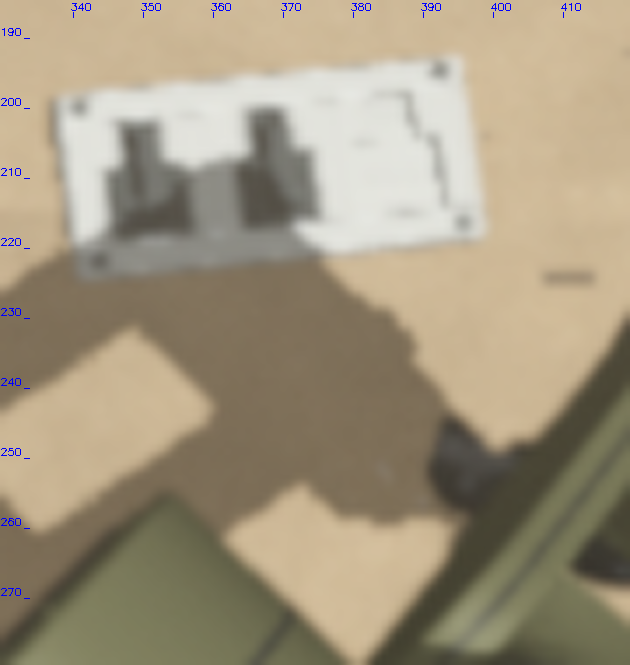

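Two blanks are seated (A at about (350,210), B at about (368,208)). Now down onto the third.

Call:
{"op": "jog_arm", "data": {"plan": [[[0,0.5,25],0],[[0,0,20],0],[[0,0,12],0],[[0,0,3],0],[[0,0,0],0],[[0,0,0],0]]}}

```text
time: 56.07
eef_pos: [426.6, -346.1, 23.5]
eef_rot: [0.0, 0.987, -0.16, 0.0]
wrist_force: [-0.1, -0.0, 0.0]
width: 34.2
```

```bash
python3 go.py 425.5 -345 17.4 -108.5
python3 - <<'E'
from rect import *
p,d=snap("scene","scene42"); crop(p,370,180,70,65,9,"s42")
E
```

```text
t 56.07 pos [ 426.6 -346.1   23.5] jawyaw -108.45 tilt [ 0. -0.] F [-0.1 -0.   0. ] M [-0.05 -0.01  0.  ] w 34.2 j6 65.0
to [425.5, -345.0, 17.4, -108.5] tool shift [-1.4 -0.7  6.1] spin 0.05 rows>= 1 per row /8 [-0.18 -0.09  0.76] 0.01
```

View pics/s42.png

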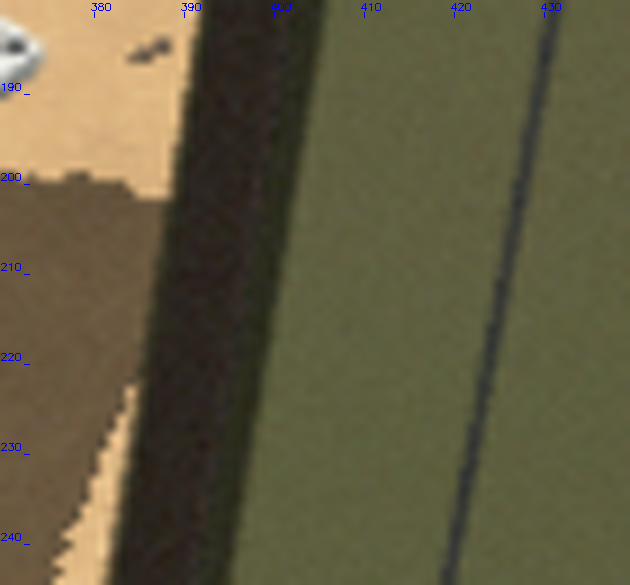

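Hidden by the arm here, but the measurement is good. Finishing the descent and closing.

Call:
{"op": "jog_arm", "data": {"plan": [[[-1.4,-0.7,3],0],[[0,0,2.5],0],[[0,0,0.5],0],[[0,0,0],0],[[0,0,0],0]]}}

```text
time: 56.53
eef_pos: [425.4, -345.0, 17.5]
eef_rot: [0.0, 0.987, -0.161, 0.0]
wrist_force: [-0.0, 0.8, -0.8]
width: 34.0
```

Call:
{"op": "jog_arm", "data": {"plan": [[[0,0,0],0],[[0,0,0],0],[[0,0,0],0],[[0,0,0],0],[[0,0,0],0],[[0,0,0],0]], "claw": 1}}

```text
time: 57.03
eef_pos: [425.5, -345.1, 17.7]
eef_rot: [0.0, 0.987, -0.161, 0.0]
wrist_force: [-0.0, -0.1, 4.8]
width: 10.4
```

Call:
{"op": "jog_arm", "data": {"plan": [[[0,0,-10],0],[[0,0,-20],0],[[0,0,-20],0],[[0,0,-8],0],[[0,0,0],0],[[0,0,0],0]]}}

```text
time: 57.53
eef_pos: [425.3, -344.9, 75.6]
eef_rot: [0.0, 0.987, -0.161, 0.0]
wrist_force: [-0.9, 0.0, -1.5]
width: 9.8
```

```bash
python3 go.py 594.8 -308.1 60 -83.05
```

```text
t 57.53 pos [ 425.3 -344.9   75.6] jawyaw -108.49 tilt [ 0.03 -0.03] F [-0.9  0.  -1.5] M [0.03 0.01 0.03] w 9.8 j6 65.0
to [594.8, -308.1, 60.0, -83.05] tool shift [149.  -88.6  15.7] spin -25.44 rows>= 5 per row /8 [ 18.63 -11.08   1.96] -3.18
```

Call:
{"op": "jog_arm", "data": {"plan": [[[25,-14.8,0],0],[[25,-14.8,0],0],[[25,-14.8,0],0],[[25,-14.8,0],0],[[25,-14.8,0],0],[[24,-14.6,0],0],[[0,0,0],-6.36],[[0,0,0],-6.36]]}}

```text
time: 58.2
eef_pos: [595.9, -306.8, 73.1]
eef_rot: [-0.001, 0.999, -0.047, -0.001]
wrist_force: [-1.2, -0.2, -0.7]
width: 10.4
```

Call:
{"op": "jog_arm", "data": {"plan": [[[0,0,10],-6.36],[[0,0,10],-6.36],[[0,0,10],0],[[0,0,8],0],[[0,0,0],0],[[0,0,0],0],[[0,0,0],0]]}}

```text
time: 58.78
eef_pos: [594.8, -308.3, 37.3]
eef_rot: [-0.0, 0.998, 0.06, -0.0]
wrist_force: [1.0, -0.3, -0.2]
width: 10.7
```

```bash
python3 go.py 594.4 -308.1 33.5 -83.05
python3 - <<'E'
from rect import *
p,d=snap("scene","scene43"); N=[588.3,-251.5,np.radians(7)]
rect(p,"scene",N,19,-50,40,-100,0,7,"r43"); crop(p,310,160,80,70,9,"s43")
E
```

```text
t 58.78 pos [ 594.8 -308.3   37.3] jawyaw -83.13 tilt [-0.  0.] F [ 1.  -0.3 -0.2] M [ 0.03 -0.01 -0.07] w 10.7 j6 52.1
to [594.4, -308.1, 33.5, -83.05] tool shift [-0.4 -0.2  3.8] spin -0.08 rows>= 1 per row /8 [-0.04 -0.03  0.47] -0.01
```

View pics/s43.png

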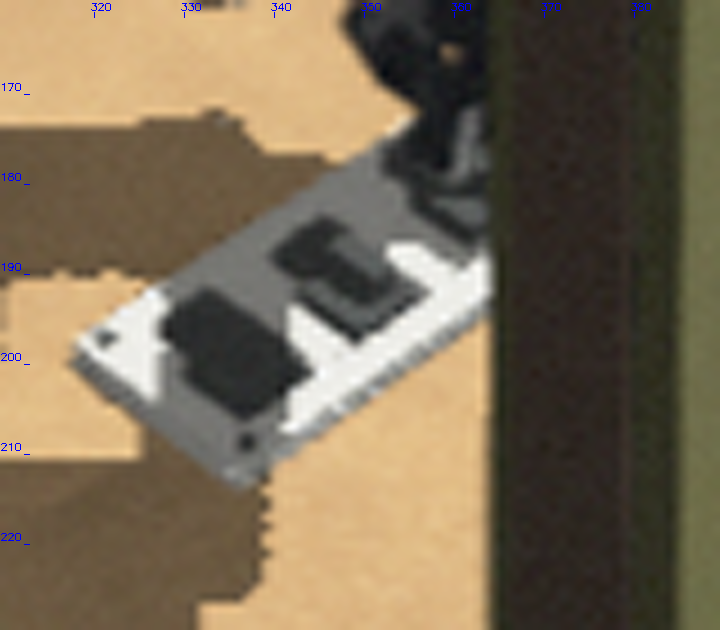

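Call:
{"op": "jog_arm", "data": {"plan": [[[-0.3,0,2],0],[[0,0,2],0],[[0,0,1.5],0],[[0,0,1],0],[[0,0,0],0],[[0,0,0],0]]}}

```text
time: 59.33
eef_pos: [594.4, -308.1, 30.8]
eef_rot: [-0.0, 0.998, 0.061, -0.0]
wrist_force: [-0.2, 1.5, -1.3]
width: 10.5
```

Call:
{"op": "jog_arm", "data": {"plan": [[[0,0,1],0],[[0,0,1],0],[[0,0,0],0],[[0,0,0],0]]}}

```text
time: 59.67
eef_pos: [594.4, -308.2, 28.8]
eef_rot: [-0.0, 0.998, 0.061, -0.0]
wrist_force: [-0.3, -0.2, -1.5]
width: 10.6
```

Call:
{"op": "jog_arm", "data": {"plan": [[[0,0,1.5],0],[[0,0,1.5],0],[[0,0,1],0],[[0,0,0],0],[[0,0,0],0]]}}

```text
time: 60.08
eef_pos: [594.3, -308.2, 24.7]
eef_rot: [-0.0, 0.998, 0.061, -0.0]
wrist_force: [-0.5, 0.1, -2.1]
width: 10.6
```

Call:
{"op": "jog_arm", "data": {"plan": [[[0,0,1],0],[[0,0,0.8],0],[[0,0,0],0],[[0,0,0],0]]}}

```text
time: 60.42
eef_pos: [594.5, -308.2, 23.7]
eef_rot: [0.0, 0.998, 0.061, 0.0]
wrist_force: [-1.2, 1.5, 4.1]
width: 10.5
```

Call:
{"op": "jog_arm", "data": {"plan": [[[0,0,-0.5],0],[[0,0,0],0],[[0,0,0],0],[[0,0,0],0]], "claw": 0.6}}

```text
time: 60.75
eef_pos: [594.6, -308.3, 23.5]
eef_rot: [0.0, 0.998, 0.061, 0.0]
wrist_force: [0.5, 0.1, -0.6]
width: 34.1
```

Call:
{"op": "jog_arm", "data": {"plan": [[[0,0,-15],0],[[0,0,-30],0],[[0,0,-35],0],[[0,0,-35],0],[[0,0,-35],0],[[0,0,-20],0],[[0,0,0],0]]}}

```text
time: 61.33
eef_pos: [597.7, -310.1, 200.2]
eef_rot: [0.003, 0.998, 0.061, 0.005]
wrist_force: [0.1, -0.2, 0.6]
width: 34.3
```

```bash
python3 go.py 440 -400 220 -83.05
```

```text
t 61.33 pos [ 597.7 -310.1  200.2] jawyaw -83.05 tilt [ 0.58 -0.35] F [ 0.1 -0.2  0.6] M [-0.    0.02 -0.02] w 34.3 j6 52.0
to [440.0, -400.0, 220.0, -83.05] tool shift [-167.2   70.3  -20.9] spin -0.0 rows>= 5 per row /8 [-20.9    8.79  -2.61] -0.0
```

Call:
{"op": "jog_arm", "data": {"plan": [[[-35,15,0],0],[[-35,15,0],0],[[-35,15,0],0],[[-35,15,0],0],[[-35,15,0],0],[[-35,15,0],0],[[-35,15,0],0],[[-35,15,0],0]]}}

```text
time: 62.0
eef_pos: [329.1, -461.3, 192.6]
eef_rot: [-0.001, 0.998, 0.061, -0.0]
wrist_force: [0.7, -0.8, -0.2]
width: 34.3
```

Call:
{"op": "jog_arm", "data": {"plan": [[[0,0,0],0],[[0,0,0],0],[[0,0,0],0]]}}

```text
time: 62.25
eef_pos: [330.9, -460.9, 192.9]
eef_rot: [-0.001, 0.998, 0.06, 0.0]
wrist_force: [-0.3, -0.8, -0.6]
width: 34.2
```

```bash
python3 go.py
python3 - <<'E'
from rect import *
N=[588.3,-251.5,np.radians(7)]
p,d=snap("scene","sceneF"); crop(p,160,180,170,145,4.6,"sF"); crop(p,310,165,75,55,10,"sFn"); crop(p,252,198,36,36,18,"sFg")
p,d=snap("top","topF"); crop(p,180,150,240,130,3.3,"tF"); crop(p,320,185,90,45,8.5,"tFn",lines=[tee(pq(N,i),1.5,13) for i in range(3)],n="top")
X=bydepth("top",d)
for i in range(3):
    q=pq(N,i); 
    for m in((-15,12),(-15,-12)): 
        w=T(q,[(m[0],m[1],18)])[0]; u,v=proj("top",[w])[0].round().astype(int); print(i,m,X[v,u].round(1))
w=T(N,[(0,28,13)])[0]; u,v=proj("top",[w])[0].round().astype(int); print("plate13",X[v,u].round(1))
E
```

```text
t 62.25 pos [ 330.9 -460.9  192.9] jawyaw -83.13 tilt [0.   0.07] F [-0.3 -0.8 -0.6] M [ 0.02 -0.02 -0.02] w 34.2 j6 24.5
0 (-15, 12) [ 565.3 -186.6   16.7]
0 (-15, -12) [ 568.6 -210.5   17.9]
1 (-15, 12) [ 573.3 -241.7   12.7]
1 (-15, -12) [ 575.9 -265.3   17.3]
2 (-15, 12) [ 579.2 -295.5   18.7]
2 (-15, -12) [ 583.7 -321.1   13.9]
plate13 [ 585.  -223.4   14.1]
```

View pics/sF.png

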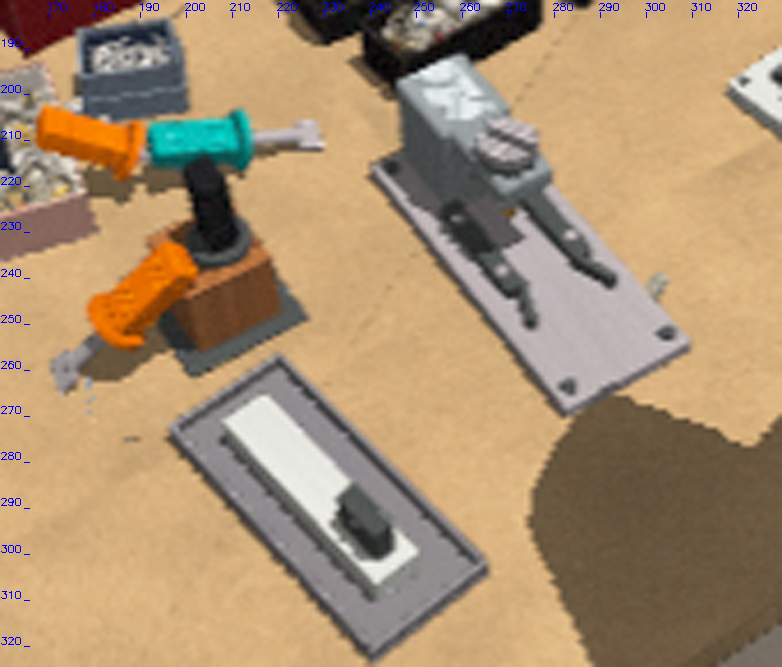

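View pics/sFn.png

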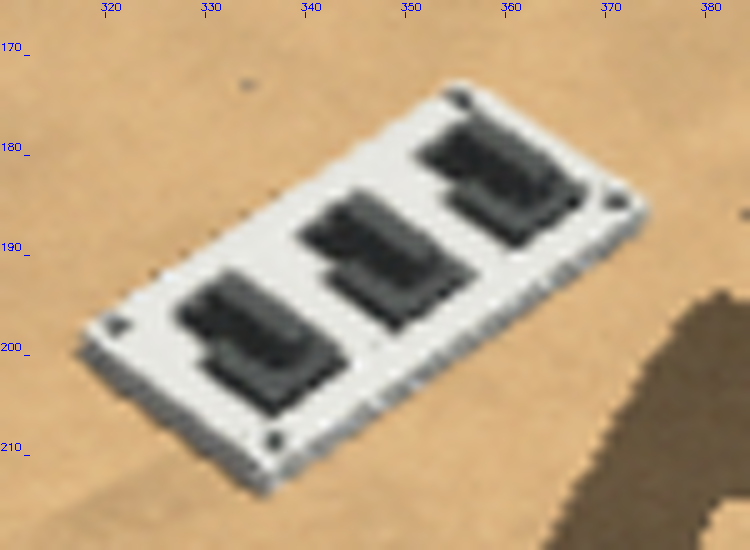

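View pics/tFn.png

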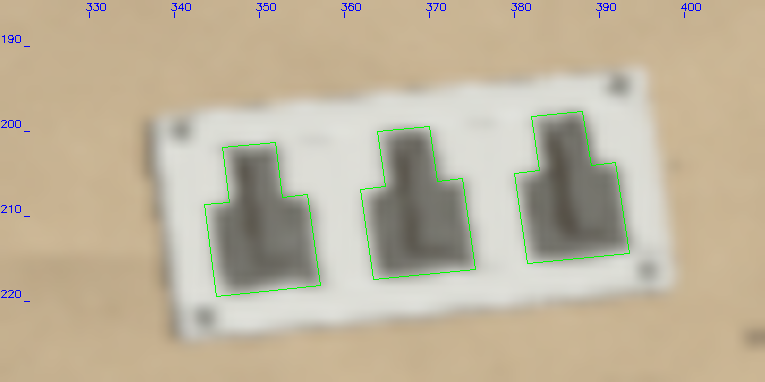

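View pics/sFg.png

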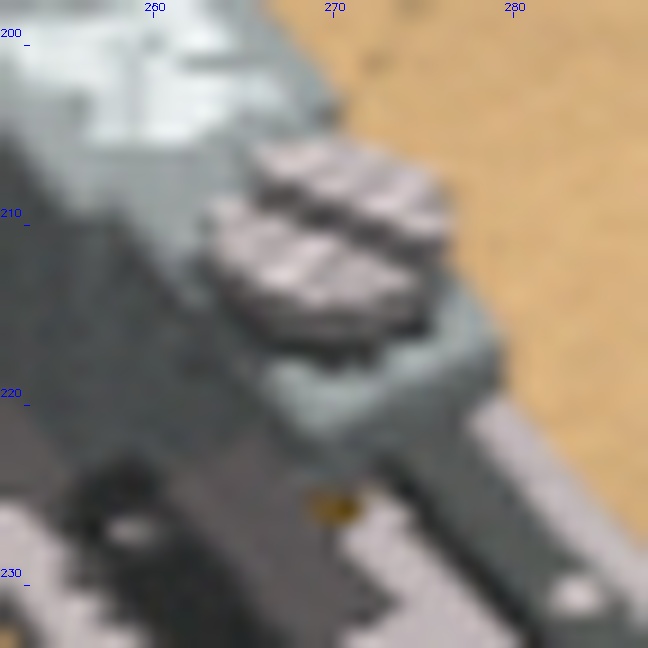

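The final pictures agree:
- The three blanks lie inside the pocket outlines at (348,210), (369,207) and (388,204) in the top view.
- The block is flat in its tray, and the driver is upright with its collar on the stand at (203,230) in the scene view.
- The screw slot is unchanged.

Handing in.

Run:
```python
from bench import manip
print(manip.finish_job()); print(manip.observe()["time"])
```

```text
the job is handed in; nothing more can be done
None
the job is handed in; nothing more can be done
```

The job is handed in, at about 62 s on the robot clock.

**What I did, in order:**
1. Slid the setting block home, plain end first, until it stopped on the column with −13 N at the wrist.
2. Turned the screw about 3.45 rad clockwise, only with the black driver.
3. Stood the driver back in its stand.
4. Laid the block back flat in its tray.
5. Seated all three blanks, one to a pocket. The middle blank had been knocked aside, so I measured it again before gripping it. The first blank needed a short search over its pocket.

**Last checks:**
- **Screw:** the slot angle puts it at about 5.7 rad, with the nose pushed in about 1.1 mm. Head height is rougher: one reading gave about 5.6 rad, and the scene picture showed the head sinking 7 mm where 5.5 mm was expected. I never read the nose travel directly.
- **Blanks:** each reached its pocket floor at the expected height, and all three lie inside the pocket outlines. The depth readings there scatter by several mm, so they don't confirm it.
- **Block and driver:** the block is flat in the tray, and the driver stands with its collar on the stand.
- **Case and tube:** I never reached for the small parts case or the bit tube, but didn't check them again at the end.

**What disagreed:**
- My first scene-camera fit of the nest was about 5 mm off. I corrected it from the nest's screw holes.
- All three look-alikes fell over without being touched. An orange one came to rest against the driver stand, so the driver stands a few mm off centre in its hole to clear it.

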